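Lock a hammer-head post into the sloping slotted rail and hang the tape roll on it

ROBOT

A 7-joint arm with a two-finger parallel gripper is mounted at the origin on a cart in front of the work surface, level with it; the furniture and walls round the work are solid. World frame = base frame: x ahead of the robot, y to its left, z up, the work surface at z = 0. Lengths are in mm, angles in rad, forces in N, time in s.
With the tool pointing down it reaches from about 400 to 875 mm from the base axis. Payload 4.4 kg.
Tool frame: the origin (TCP) lies at the very end of the fingers, on their centre line; the grasp point (between the pads) lies 19 mm behind it; y points along the fingers, x is the direction in which the jaws open and shut, and the axes are right-handed (so a half turn about y gives the same grasp; the last joint's range is limited). The gripper opens to 85 mm and grips with 20 to 120 N. Pads are 22 mm wide; open, the fingers measure 114 mm over their backs; the gripper's body (76 mm by 85 mm) begins 54 mm behind the grasp point. The pads swing forward as they close: fully open they stand 13 mm farther back than shut.
Start: joints at [-1.347, 0.628, 0.038, 1.517, -0.027, 0.996, -0.02], TCP at [185.72, 622.917, 231.313] pointing down, gripper open.
Joint ranges: [-3.06, 3.06], [-0.37, 2.12], [-1.25, 1.32], [0.18, 2.47], [-1.1, 4.24], [0.23, 1.98], [-2.94, 2.94]. Speed limits (rad/s): [2.57, 2.57, 3.14, 3.14, 3.14, 3.14, 3.14].

INTERFACE

Orientations are given as [roll, pitch, yaw] about the fixed x, y, z axes, in that order (R = Rz(yaw) Ry(pitch) Rx(roll)).
In Python, from cell import ctrl, get_image, nets gives the robot as it stands. The module is installed in compiled form; this text tells all that it offers.
- The arm moves only by the tool step_arm, never from a script. Its argument "moves" is text: rows parted by semicolons, each of 7 numbers parted by spaces: the shift along the tool's x, y, z normalised to -1 to 1, where 1 is 0.05 m, then the turn, a rotation vector about the tool's x, y, z normalised to -1 to 1, where 1 is 0.12 rad, then the opening, from 0 (shut) to 1 (fully open). A call has 1 to 20 rows; each row shifts and turns the commanded pose from where the row before left it, along the tool's axes as they then stand; what a row does not reach is not made up. A row lasts 1/10 s, in which the tool goes at most 50 mm and 8.59 degrees, less where a joint would pass 70% of its speed; a pose out of reach is approached as far as the arm can. A call with a number of a shift or a turn outside -1 to 1 is refused whole. A call with a gripper value outside its range is refused whole. The fingers move at their own pace and stop on an object; the grip force is fixed at half the most. Time passes only in rows, so rows that do not move let the fingers close. It gives the time, the measured TCP pose, the force and the opening at its end, in the units of the state.
- ctrl.read_state(): the state, without advancing time (a new reading comes with each control period).
- get_image(name): name is "scene" or "side" or "wrist"; returns a dict with "color" (420x560x3 uint8, blue, green, red), "vertical_fov" (degrees; the focal length in pixels is half the picture's height over the tangent of half this angle, whatever the lens; pixels are square), "cx", "cy" (the principal point, pixels), "R" (3x3) and "t" (3): a world point X has camera coordinates R X + t; the wrist camera has in their place "T_tool_cam" (4x4, takes a point from camera to tool coordinates, whose origin is the TCP and whose axes are the tool frame's). Camera axes: x right, y down, z forward; pixel columns grow to the right and rows downward; lengths in mm; the calibration is good to about 2 mm. A picture is of the moment at which its call begins: read the wrist's pose just before it. There is no depth.
- ctrl.finish_job(): hands the job in, once; it reports no verdict.
Trained networks look in a picture, given as the dict that the camera call returned (one of the last four; its "shot" number tells which), for a name from the list of things; names that differ only in an ending like _2 or _b are one class to them, and where a whole thing is asked for, a point or a joint stands for the part that bears it (a point fixed in the world has none). Each returns a list of dicts, best first, with "conf" (0 to 1); they miss things now and then, are a little off and sometimes report something else, mostly with a low value. They report only what shows in the picture. A call takes as long as a camera call. They do not tell look-alikes from the thing itself.
- nets.find_in(picture, target): "position" ([x, y, z] in mm, in world coordinates, good to about 4 mm: the middle of the surface that is visible of it).
- nets.cut_out(picture, target): "pixels" (420x560 bool, what is visible of it).
- nets.place_of(picture, target): "position" ([x, y, z] in mm, in world coordinates, good to about 4 mm: a listed point, or the origin of a listed thing).
The state is a dict: "clock": time; "qpos": joint angles; "qd": joint speeds; "tau": joint torques, N m; "eef_pos": TCP position; "tool_rot": TCP orientation; "force": force on the tool from outside, world axes, zero at the start; "torque": the same for the moment, N m; "width": finger opening in mm.
Only numpy, scipy, OpenCV 4.12 (cv2) and the standard library are available. Lean on these libraries where they do the work, as an engineer would, in place of code of your own. Each camera call takes 0.05 s, during which the arm holds its last target.

TASK

Take the steel post out of its holder block, pass its oblong head through the slot of the sloping rail until the flange sits on the rail, and give it a quarter turn so that the head stands square across the slot and catches under the lips. Then hang the roll of black tape on the post, all the way down on its shoulder, and let go. Leave the loose screwdriver, cone spanner and pliers where they lie.

Things in the scene. Friction and masses are not known exactly. Their poses are not given: they have to be found in the camera images.
- post: loose steel hammer-head post, 98 mm long, 0.25 kg, upright in the holder at the start, flange on the block's top. Origin: on its axis at the flange's underside; z from head to grip; x the long way of the head (a half turn about z changes nothing). Above the origin: flange 52 mm diameter to z 6 mm, round shoulder 46 mm diameter to z 26 mm, then the flat grip bar to z 80 mm.
- post_grip (a point): middle of the post's grip bar, 55 mm above the post's origin, same axes. The bar is 22 mm (x) by 14 mm (y): pinch it across y.
- post_head (a point): centre of the post's head, 9 mm below the post's origin, same axes. Neck 19 mm diameter, 6 mm long under the flange; head 44 mm (x) by 20 mm (y), 6 mm thick; below it a narrower nose 38 by 14 mm, to 17.5 mm below the origin.
- holder: fixed grey plastic block, 80 mm (x) by 60 mm (y) by 30 mm high, with an open pocket 47 by 23 mm, 23 mm deep, in its top, where the post stands at the start; lift the post straight up. Origin: centre of the underside, z up. It and the tape may change places.
- rail: fixed slotted steel rail (C-shaped strut), 260 mm long, 60 mm wide, on a low grey stand, its face leaning 25 degrees towards the robot. Origin: centre of the slot at the level of the face, 75 mm above the worktop; y runs along the slot (level), x across it up the slope, z straight out of the face. The slot is 24 mm wide, open over the whole length between black end caps.
- rail_inside (a point): in the rail's channel, 9 mm below the rail's origin, same axes: where a seated post's head lies. The lips are 4 mm thick; below them the channel is 54 mm wide and its floor lies 31 mm below the face. With the flange on the face the head is 2 mm below the lips; it turns freely either way and is held loosely once across.
- tape: loose roll of black tape lying flat, 66 mm outer diameter, 19 mm thick, hole about 32 mm diameter, 0.08 kg. Origin: centre of the underside, z up through the hole.
- screwdriver: loose bystander: screwdriver 191 mm long, 25 mm high, lying between the places of the holder and the tape. Leave it alone.
- cone_spanner: loose bystander: flat spanner 148 mm long with a blue handle, lying far right. Leave it alone.
- pliers: loose bystander: pliers 162 mm long with red handles, lying far right. Leave them alone.
There are look-alikes about, which are no part of the job. Leave any green look-alike of the tape alone.

How it is judged:
By the outcome, as a careful person would: the job done as asked, in the order asked, and still so for the second after the job is handed in, with the robot touching nothing.
It also fails if it takes over 67 s, if anything falls off the work surface, if the arm or the gripper's body presses on something with over 40 N, if the wrist force passes 120 N, or if a joint passes its speed limit or range.

## Working session

There is one attempt and no reset: what is moved stays moved. The work goes in short steps, Python scripts to look and compute and a tool call to move; the robot and the scene stay as the last step left them, time stands still between calls to the robot, and variables do not carry over. Pictures are saved under pics/ and viewed, and the job is handed in when it is done.

Besides the shell and the picture viewer there is one more tool, called as name(argument=value, ...), one argument or row to a line, values as JSON. step_arm: Moves the arm, as the interface text tells. Scaled input: -1 to 1 covers 0.05 m each way for a shift and 0.12 rad each way for a turn. Its arguments: {"type":"object","properties":{"moves":{"type":"string"}},"required":["moves"]}

```bash
ls; mkdir -p pics; cat > h.py <<'E'
import numpy as np,cv2
from cell import ctrl,get_image,nets
from scipy.spatial.transform import Rotation as Ro
def st():
    s=ctrl.read_state(); return s
def Tt(s):
    T=np.eye(4);T[:3,:3]=Ro.from_euler('xyz',s['tool_rot']).as_matrix();T[:3,3]=s['eef_pos'];return T
def cam(name):
    s=st();p=get_image(name)
    if 'T_tool_cam' in p:
        M=np.linalg.inv(Tt(s)@np.array(p['T_tool_cam']));p_R=M[:3,:3];p_t=M[:3,3]
    else: p_R=np.array(p['R']);p_t=np.array(p['t']).ravel()
    f=210/np.tan(np.radians(p['vertical_fov']/2))
    return p,(p_R,p_t,f,p['cx'],p['cy'])
def proj(c,X):
    R,t,f,cx,cy=c;q=np.atleast_2d(X)@R.T+t;return np.c_[f*q[:,0]/q[:,2]+cx,f*q[:,1]/q[:,2]+cy]
def ray(c,u,v):
    R,t,f,cx,cy=c;d=R.T@np.array([(u-cx)/f,(v-cy)/f,1]);return -R.T@t,d/np.linalg.norm(d)
def onz(c,u,v,z):
    o,d=ray(c,u,v);return o+d*(z-o[2])/d[2]
def tri(rs):
    A=np.zeros((3,3));b=np.zeros(3)
    for o,d in rs:
        P=np.eye(3)-np.outer(d,d);A+=P;b+=P@o
    X=np.linalg.solve(A,b);return X,[np.linalg.norm((np.eye(3)-np.outer(d,d))@(X-o)) for o,d in rs]
E
python3 - <<'E'
from h import *
s=st();print({k:np.round(v,3) for k,v in s.items()})
for n in('scene','side','wrist'):
    p,c=cam(n);cv2.imwrite(f'pics/{n}0.png',p['color']);print(n,p['vertical_fov'],'cam at',np.round(-c[0].T@c[1]))
    for t in('post','post_grip','post_head','holder','rail','rail_inside','tape','screwdriver'):
        r=nets.place_of(p,t);print(t,[(np.round(x['position']).tolist(),round(x['conf'],2),np.round(proj(c,x['position'])[0]).tolist()) for x in r[:3]])
E
```

```text
pics
{'clock': np.float64(0.0), 'qpos': array([-1.347,  0.629,  0.038,  1.518, -0.027,  0.996, -0.02 ]), 'qd': array([-0.001,  0.001, -0.   , -0.003, -0.   , -0.   ,  0.001]), 'tau': array([-1.0000e-03, -5.6339e+01,  1.2260e+00, -1.9345e+01,  1.1000e-02,
        1.1000e-02,  0.0000e+00]), 'eef_pos': array([185.56 , 622.275, 230.368]), 'tool_rot': array([-1.571,  0.002,  1.281]), 'force': array([ 0.475, -0.683, -0.073]), 'torque': array([0.026, 0.005, 0.016]), 'width': np.float64(85.458)}
scene 53.486566871475155 cam at [-260. -736.  595.]
post [([471.0, -393.0, 35.0], 0.55, [356.0, 271.0]), ([501.0, -265.0, -1.0], 0.55, [316.0, 260.0]), ([474.0, -394.0, 21.0], 0.4, [357.0, 275.0])]
post_grip [([473.0, -395.0, 80.0], 0.62, [359.0, 254.0])]
post_head [([472.0, -394.0, 22.0], 0.7, [356.0, 275.0])]
holder [([469.0, -395.0, -4.0], 0.88, [356.0, 286.0])]
rail [([556.0, 162.0, 75.0], 0.92, [211.0, 186.0])]
rail_inside [([559.0, 166.0, 68.0], 0.86, [211.0, 187.0]), ([556.0, 163.0, 74.0], 0.69, [210.0, 186.0])]
tape [([324.0, -356.0, -1.0], 0.83, [307.0, 311.0]), ([537.0, -58.0, -5.0], 0.72, 
[... 232 characters left out ...]
[([471.0, -396.0, 84.0], 0.76, [328.0, 172.0])]
post_head [([474.0, -394.0, 20.0], 0.88, [326.0, 194.0])]
holder [([472.0, -394.0, 0.0], 0.9, [327.0, 200.0]), ([512.0, -166.0, -0.0], 0.48, [299.0, 231.0])]
rail [([550.0, 163.0, 75.0], 0.94, [243.0, 268.0]), ([668.0, -461.0, 4.0], 0.33, [267.0, 188.0])]
rail_inside [([556.0, 165.0, 69.0], 0.73, [240.0, 271.0])]
tape [([536.0, -54.0, 5.0], 0.9, [279.0, 249.0]), ([513.0, -163.0, -0.0], 0.8, [298.0, 232.0]), ([723.0, 16.0, 2.0], 0.72, [190.0, 258.0])]
screwdriver [([503.0, -266.0, -2.0], 0.62, [309.0, 217.0])]
wrist 71.99525800619845 cam at [106. 646. 374.]
post []
post_grip []
post_head []
holder []
rail []
rail_inside []
tape []
screwdriver []
```

View pics/scene0.png

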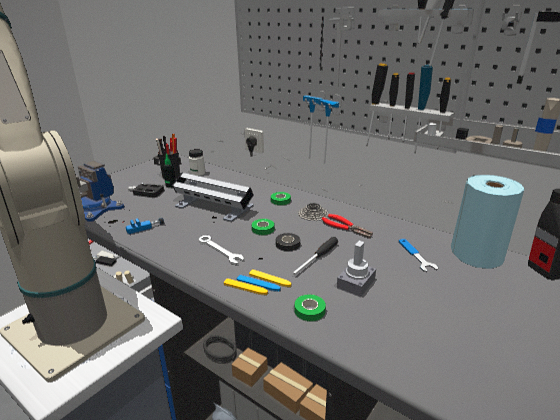

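View pics/side0.png

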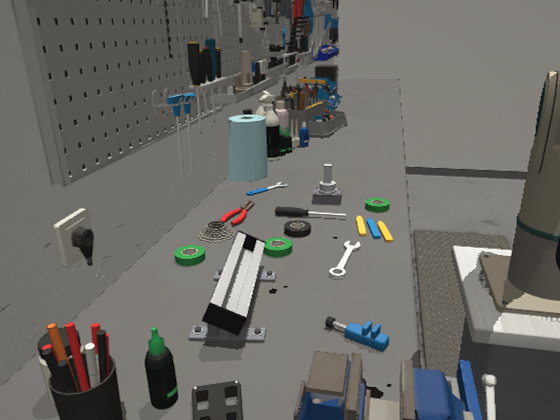

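View pics/wrist0.png

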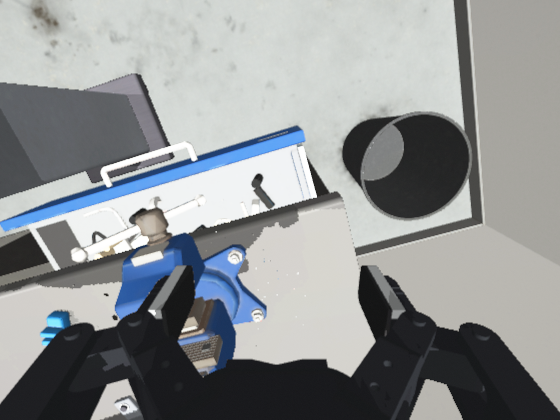

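```bash
python3 - <<'E'
from h import *
p,c=cam('wrist');print(np.round(p['T_tool_cam'],3),p['cx'],p['cy'])
E
```

```text
[[ 1.00000e+00 -1.00000e-03  1.00000e-03 -3.31000e-01]
 [-1.00000e-03 -3.24000e-01  9.46000e-01 -1.43112e+02]
 [-1.00000e-03 -9.46000e-01 -3.24000e-01  8.35840e+01]
 [ 0.00000e+00  0.00000e+00  0.00000e+00  1.00000e+00]] 276.1930242671845 207.8696573258192
```

step_arm(
  moves="-0.06 0 -0.89 0 0.59 0 1;-0.06 0 -0.89 0 0.59 0 1;-0.06 0 -0.89 0 0.59 0 1;-0.06 0 -0.89 0 0.59 0 1;-0.06 0 -0.89 0 0.59 0 1;-0.06 0 -0.89 0 0.59 0 1;-0.06 0 -0.89 0 0.59 0 1;-0.06 0 -0.89 0 0.59 0 1;-0.06 0 -0.89 0 0.59 0 1;-0.06 0 -0.89 0 0.59 0 1;-0.06 0 -0.89 0 0.59 0 1;-0.06 0 -0.89 0 0.59 0 1;-0.06 0 -0.89 0 0.59 0 1;-0.06 0 -0.89 0 0.59 0 1;-0.06 0 -0.89 0 0.59 0 1;0 0 0 0 0 0 1;0 0 0 0 0 0 1",
)

```text
clock: 3.1
eef_pos: [605.9, 140.8, 231.5]
tool_rot: [-1.571, -0.0, 0.216]
force: [0.3, 1.0, 0.1]
width: 85.1
```

```bash
python3 - <<'E'
from h import *
p,c=cam('wrist');cv2.imwrite('pics/w1.png',p['color']);np.save('c1.npy',np.array(c,dtype=object),allow_pickle=True)
for t in('rail','rail_inside'):
    r=nets.place_of(p,t);print(t,[(np.round(x['position']).tolist(),round(x['conf'],2),np.round(proj(c,x['position'])[0]).tolist()) for x in r[:3]])
print(st()['qpos'].round(3))
E
```

```text
rail [([552.0, 164.0, 77.0], 0.59, [230.0, 160.0])]
rail_inside [([560.0, 166.0, 63.0], 0.68, [240.0, 157.0])]
[-0.472  0.606  0.319  1.606 -0.221  0.965  0.142]
```

View pics/w1.png

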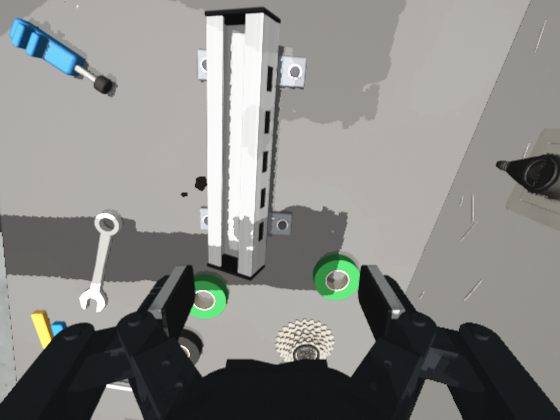

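```bash
python3 - <<'E'
import cv2
a=cv2.imread('pics/w1.png')
cv2.imwrite('pics/w1a.png',cv2.resize(a[0:110,190:300],None,fx=5,fy=5,interpolation=2))
cv2.imwrite('pics/w1b.png',cv2.resize(a[190:290,190:300],None,fx=5,fy=5,interpolation=2))
E
```

```text
(no output)
```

View pics/w1a.png

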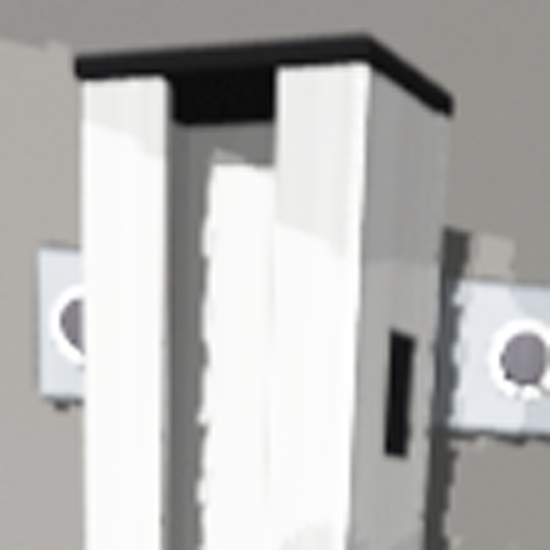

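View pics/w1b.png

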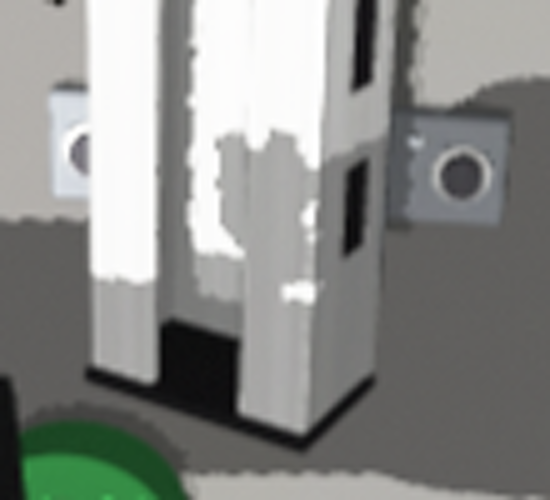

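```bash
python3 - <<'E'
import cv2
a=cv2.imread('pics/scene0.png')
cv2.imwrite('pics/s0a.png',cv2.resize(a[165:225,165:265],None,fx=7,fy=7,interpolation=2))
a=cv2.imread('pics/side0.png')
cv2.imwrite('pics/d0a.png',cv2.resize(a[225:340,185:285],None,fx=5,fy=5,interpolation=2))
E
```

```text
(no output)
```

View pics/s0a.png

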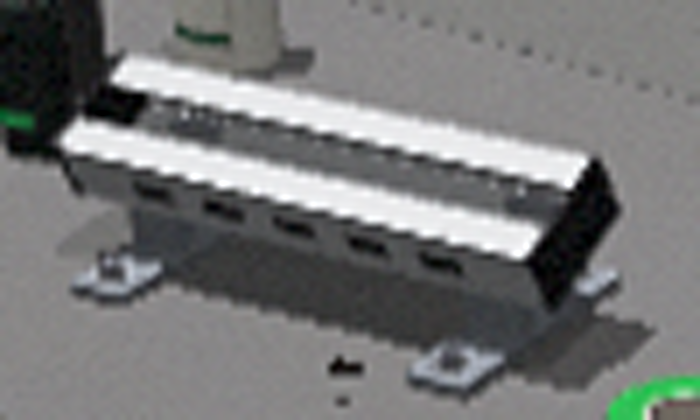

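View pics/d0a.png

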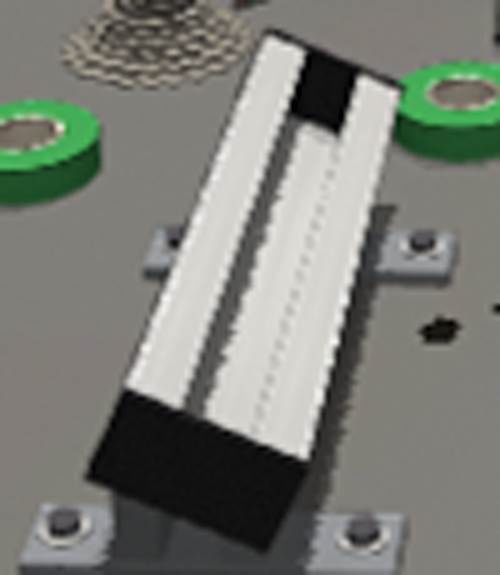

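```bash
cat > rail.py <<'E'
from h import *
from scipy.optimize import least_squares
c1=tuple(np.load('c1.npy',allow_pickle=True))
p,cs=cam('scene');p,cd=cam('side')
W=[(206.4,15.6,-30,1),(223.2,15,-12,1),(245,13.6,12,1),(264.2,12.6,30,1),(208.4,264,-30,-1),(221.4,266.6,-12,-1),(238,273,12,-1),(251,276.8,30,-1)]
D=[(210.4,302.6,30,1),(222.4,306.8,12,1),(246,317,-30,1),(239,231.6,30,-1),(246.2,234.6,12,-1),(257,239.4,-12,-1),(265.4,243,-30,-1)]
S=[(249.3,187.1,30,-1),(246.7,191.7,12,-1),(240.7,202.4,-30,-1),(243.9,197.1,-12,-1),(182.9,172.9,30,1),(180,177.6,12,1),(174.3,185.7,-30,1)]
def mk(q):
    x,y,z,yaw,lean,L=q
    return Ro.from_euler('zyx',[yaw,-lean,0]).as_matrix(),np.array([x,y,z])
def res(q,sets):
    R,o=mk(q);e=[]
    for c,P in sets:
        P=np.array(P);X=np.c_[P[:,2],P[:,3]*q[5],0*P[:,2]]@R.T+o
        e.append((proj(c,X)-P[:,:2])/c[2]*350)
    return np.vstack(e)
for nm,sets in(('w',[(c1,W)]),('d',[(cd,D)]),('s',[(cs,S)]),('all',[(c1,W),(cd,D),(cs,S)])):
    r=least_squares(lambda q:res(q,sets).ravel(),[555,163,75,0,.436,128],x_scale=[1,1,1,.01,.01,1],loss='soft_l1')
    e=res(r.x,sets);print(nm,r.x.round(3),'rms',np.sqrt((e**2).mean()).round(2))
    if nm=='all':print(e.round(1).tolist())
E
python3 rail.py
```

```text
w [5.51291e+02 1.64356e+02 6.32760e+01 1.65000e-01 3.64000e-01 1.34300e+02] rms 0.9
d [5.55585e+02 1.53957e+02 6.69910e+01 1.38000e-01 4.46000e-01 1.19109e+02] rms 0.27
s [6.44973e+02 2.63670e+02 1.49680e+01 8.40000e-02 5.89000e-01 1.54197e+02] rms 0.26
all [5.52026e+02 1.65320e+02 7.12500e+01 1.58000e-01 3.42000e-01 1.31011e+02] rms 1.83
[[-0.2, 0.5], [-0.2, 0.1], [1.7, 0.2], [0.7, 0.2], [-2.7, 1.0], [-2.4, 1.7], [-0.4, -0.7], [1.2, -1.1], [-0.4, 6.1], [-0.9, 5.5], [1.0, 3.8], [-1.3, -0.6], [-0.3, -0.8], [-0.1, -1.8], [-0.1, -2.5], [-0.3, -0.3], [-0.5, -0.9], [-1.3, -2.1], [-1.4, -1.0], [-0.4, 2.6], [-0.6, 1.6], [-2.1, 1.7]]
```

```bash
cat >> rail.py <<'E'
print('lines')
def resl(q,sets):
    e=[]
    R,o=mk([q[0],164,q[1],q[2],q[3],0])
    for c,P in sets:
        for u,v,x,s in P:
            a,b=proj(c,np.array([[x,-130,0],[x,130,0]])@R.T+o)
            d=b-a;n=np.array([-d[1],d[0]])/np.linalg.norm(d)
            e.append(n@(np.array([u,v])-a)/c[2]*350)
    return np.array(e)
for nm,sets in(('w',[(c1,W)]),('d',[(cd,D)]),('s',[(cs,S)]),('all',[(c1,W),(cd,D),(cs,S)])):
  for fix in(0,1,2):
    f=[lambda q:q,lambda q:[q[0],q[1],q[2],.4363],lambda q:[q[0],75,q[2],.4363]][fix]
    r=least_squares(lambda q:resl(f(q),sets),[555,75,0,.436],x_scale=[1,1,.01,.01],loss='soft_l1')
    e=resl(f(r.x),sets);print(nm,fix,np.round(f(r.x),3),'rms',np.sqrt((e**2).mean()).round(2),e.round(1).tolist() if nm=='all' else '')
E
python3 rail.py|sed -n '/lines/,$p'
```

```text
lines
w 0 [5.46226e+02 2.41130e+01 1.49000e-01 6.90000e-02] rms 0.63 
w 1 [5.52978e+02 7.47980e+01 1.73000e-01 4.36000e-01] rms 0.96 
w 2 [5.53008e+02 7.50000e+01 1.73000e-01 4.36000e-01] rms 0.96 
d 0 [5.55683e+02 6.29290e+01 1.37000e-01 3.12000e-01] rms 0.35 
d 1 [5.54529e+02 6.58240e+01 1.38000e-01 4.36000e-01] rms 0.35 
d 2 [5.51418e+02 7.50000e+01 1.38000e-01 4.36000e-01] rms 0.41 
s 0 [5.65338e+02 6.64150e+01 9.30000e-02 1.70200e+00] rms 0.32 
s 1 [5.63976e+02 6.78520e+01 9.30000e-02 4.36000e-01] rms 0.35 
s 2 [5.50855e+02 7.50000e+01 9.30000e-02 4.36000e-01] rms 0.35 
all 0 [5.52211e+02 7.05840e+01 1.59000e-01 3.47000e-01] rms 1.45 [-0.1, 0.1, -1.7, -0.6, 2.5, 2.2, 0.3, -1.1, 1.8, 0.9, 1.9, -1.3, -0.5, -0.4, -0.6, -0.1, -0.7, -1.6, -0.6, 2.8, 1.9, 2.3]
all 1 [5.52326e+02 7.05600e+01 1.67000e-01 4.36000e-01] rms 1.66 [-2.5, -0.9, -1.1, 1.0, 1.0, 1.6, 0.7, -0.2, 2.2, 1.3, 2.0, -1.7, -0.8, -0.8, -1.0, -1.2, -1.5, -1.8, -1.0, 2.9, 2.2, 3.2]
all 2 [5.52688e+02 7.50000e+01 1.66000e-01 4.36000e-01] rms 1.7 [-1.8, -0.5, -1.0, 0.8, 1.7, 2.1, 0.9, -0.2, 1.3, 0.4, 1.3, -2.4, -1.5, -1.3, -1.5, -2.4, -2.6, -2.9, -2.2, 1.8, 1.1, 2.2]
```

step_arm(
  moves="-0.42 0 0.65 0 0.25 0 1;-0.42 0 0.65 0 0.25 0 1;0 0 0 0 0 0 1;0 0 0 0 0 0 1",
)

```text
clock: 3.85
eef_pos: [550.7, 199.1, 231.5]
tool_rot: [-1.571, -0.0, 0.163]
force: [-0.5, -0.6, -0.2]
width: 84.8
```

```bash
python3 - <<'E'
from h import *
s=st();print(s['eef_pos'].round(1),s['tool_rot'].round(4),s['qd'].round(3))
p,c=cam('wrist');a=p['color'];cv2.imwrite('pics/w2.png',a);np.save('c2.npy',np.array(c,dtype=object),allow_pickle=True)
cv2.imwrite('pics/w2a.png',cv2.resize(a[50:150,210:340],None,fx=6,fy=6,interpolation=2))
cv2.imwrite('pics/w2b.png',cv2.resize(a[250:350,210:340],None,fx=6,fy=6,interpolation=2))
E
```

```text
[550.7 199.1 231.5] [-1.5705e+00 -2.0000e-04  1.6260e-01] [ 0.038  0.006  0.031 -0.017  0.008 -0.002  0.003]
```

View pics/w2.png

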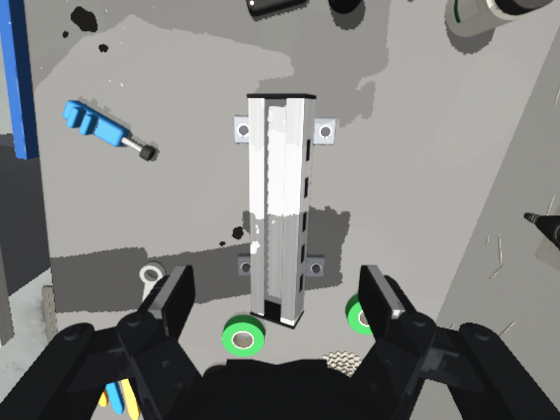

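View pics/w2a.png

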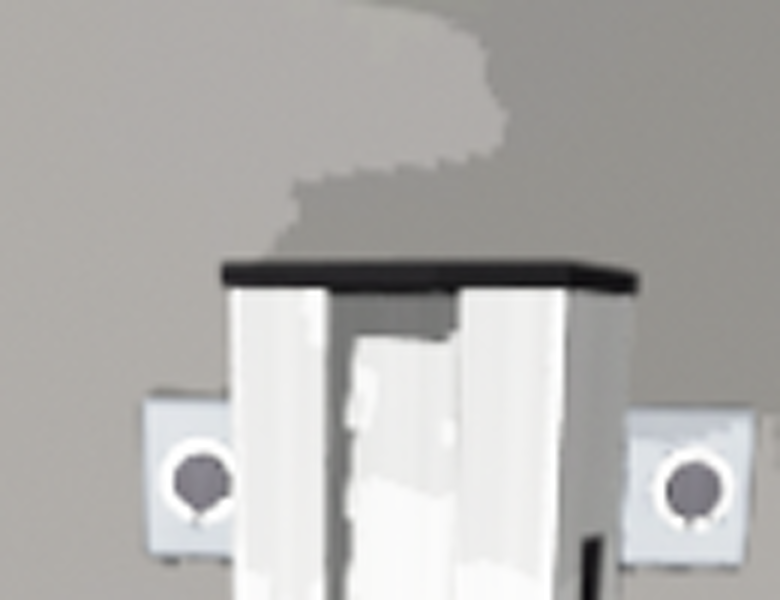

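View pics/w2b.png

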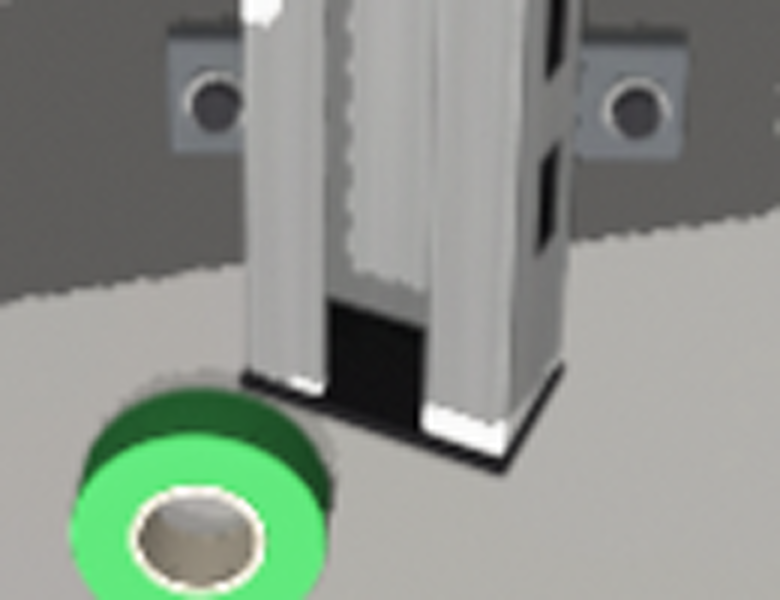

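```bash
cat >> rail.py <<'E'
print('W2')
c2=tuple(np.load('c2.npy',allow_pickle=True))
W2=[(248.3,98,-30,1),(264.7,98.3,-12,1),(286.7,98,12,1),(304.5,98,30,1),(250.8,312.5,-30,-1),(264.3,315.8,-12,-1),(280,321.3,12,-1),(293.8,326.2,30,-1)]
for nm,sets in(('w2',[(c2,W2)]),('w1+2',[(c1,W),(c2,W2)]),('all',[(c1,W),(c2,W2),(cd,D),(cs,S)])):
  for fix in(0,1,2):
    f=[lambda q:q,lambda q:[q[0],q[1],q[2],.4363],lambda q:[q[0],75,q[2],.4363]][fix]
    r=least_squares(lambda q:resl(f(q),sets),[555,75,0,.436],x_scale=[1,1,.01,.01],loss='soft_l1')
    e=resl(f(r.x),sets);print(nm,fix,np.round(f(r.x),3),'rms',np.sqrt((e**2).mean()).round(2),e.round(1).tolist())
r=least_squares(lambda q:res(q,[(c2,W2)]).ravel(),[555,163,75,0,.436,128],x_scale=[1,1,1,.01,.01,1]);print(r.x.round(3),res(r.x,[(c2,W2)]).round(1).tolist())
E
python3 rail.py|sed -n '/W2/,$p'
```

```text
W2
w2 0 [5.53492e+02 4.41300e+01 1.44000e-01 8.10000e-02] rms 0.55 [0.0, -0.1, -0.5, 0.6, 0.1, 0.8, -1.1, 0.1]
w2 1 [5.52943e+02 7.47700e+01 1.57000e-01 4.36000e-01] rms 0.88 [-1.2, -0.1, 0.1, 0.7, 0.6, 1.6, -0.7, -0.8]
w2 2 [5.52942e+02 7.50000e+01 1.57000e-01 4.36000e-01] rms 0.88 [-1.2, -0.1, 0.1, 0.7, 0.6, 1.6, -0.8, -0.9]
w1+2 0 [5.53258e+02 7.78800e+01 1.65000e-01 4.24000e-01] rms 1.33 [-1.4, -0.4, -1.5, -0.1, 2.0, 2.2, 0.6, -0.8, 0.1, 0.9, 0.8, 1.0, -0.2, 0.6, -2.2, -2.5]
w1+2 1 [5.53338e+02 7.90750e+01 1.66000e-01 4.36000e-01] rms 1.35 [-1.5, -0.4, -1.4, 0.1, 2.0, 2.3, 0.7, -0.7, -0.1, 0.8, 0.7, 1.0, -0.3, 0.5, -2.2, -2.6]
w1+2 2 [5.53028e+02 7.50000e+01 1.66000e-01 4.36000e-01] rms 1.33 [-2.3, -1.0, -1.6, 0.2, 1.4, 1.8, 0.6, -0.5, -0.2, 1.0, 1.3, 1.8, -0.3, 0.7, -1.8, -1.9]
all 0 [5.5271e+02 7.1320e+01 1.5400e-01 3.4700e-01] rms 1.42 [-1.1, -1.0, -2.9, -1.9, 2.6, 2.3, 0.4, -1.1, 0.7, 1.1, 0.5, 0.6, 1.2, 1.8, -1.0, -1.3, 1.2, 0.3, 1.4, -1.4, -0.6, -0.5, -0.6, -0.3, -0.8, -1.8, -0.7, 2.5, 1.5, 2.0]
all 1 [5.52732e+02 7.18280e+01 1.61000e-01 4.36000e-01] rms 1.56 [-3.3, -1.9, -2.3, -0.3, 1.4, 2.0, 1.0, 0.1, -0.7, 0.6, 1.1, 1.9, 0.1, 1.3, -0.9, -0.9, 1.5, 0.6, 1.4, -1.8, -0.9, -0.8, -1.0, -1.4, -1.7, -2.0, -1.2, 2.4, 1.7, 2.8]
all 2 [5.5284e+02 7.5000e+01 1.6200e-01 4.3600e-01] rms 1.58 [-2.6, -1.3, -1.9, -0.2, 2.0, 2.5, 1.2, 0.1, -0.5, 0.7, 0.9, 1.5, 0.3, 1.3, -1.1, -1.3, 0.9, 0.1, 1.0, -2.2, -1.3, -1.2, -1.4, -2.2, -2.5, -2.8, -2.0, 1.7, 1.0, 2.0]
[5.52892e+02 1.64604e+02 7.21140e+01 1.56000e-01 4.15000e-01 1.28447e+02] [[1.1, 0.9], [0.1, 0.1], [-0.1, -0.2], [-0.6, -0.7], [-0.6, 0.1], [-1.6, 0.6], [0.8, 0.2], [0.8, -0.8]]
```

step_arm(
  moves="0.2 0 -0.87 0 0.61 0 1;0.2 0 -0.87 0 0.61 0 1;0.2 0 -0.87 0 0.61 0 1;0.2 0 -0.87 0 0.61 0 1;0.2 0 -0.87 0 0.61 0 1;0.2 0 -0.87 0 0.61 0 1;0.2 0 -0.87 0 0.61 0 1;0.2 0 -0.87 0 0.61 0 1;0.2 0 -0.87 0 0.61 0 1;0.2 0 -0.87 0 0.61 0 1;0.2 0 -0.87 0 0.61 0 1;0.2 0 -0.87 0 0.61 0 1;0.2 0 -0.87 0 0.61 0 1;0.2 0 -0.87 0 0.61 0 1;0.2 0 -0.87 0 0.61 0 1;0.2 0 -0.87 0 0.61 0 1;0 0 0 0 0 0 1;0 0 0 0 0 0 1",
)

```text
clock: 5.8
eef_pos: [439.1, -469.9, 231.3]
tool_rot: [-1.572, -0.0, -1.017]
force: [0.4, -0.1, 0.9]
width: 85.7
```

```bash
python3 - <<'E'
from h import *
s=st();print(s['eef_pos'].round(1),s['tool_rot'].round(4),s['qpos'].round(3))
p,c=cam('wrist');a=p['color'];cv2.imwrite('pics/w3.png',a);np.save('c3.npy',np.array(c,dtype=object),allow_pickle=True)
for t in('post','post_grip','holder','tape'):
    r=nets.place_of(p,t);print(t,[(np.round(x['position']).tolist(),round(x['conf'],2),np.round(proj(c,x['position'])[0]).tolist()) for x in r[:3]])
E
```

```text
[ 439.1 -469.9  231.3] [-1.5716e+00 -3.0000e-04 -1.0167e+00] [ 0.422  0.692  0.625  1.549 -0.445  1.046  0.147]
post [([470.0, -394.0, 34.0], 0.66, [234.0, 124.0])]
post_grip [([468.0, -394.0, 84.0], 0.91, [225.0, 129.0])]
holder []
tape [([329.0, -357.0, 1.0], 0.68, [163.0, 201.0])]
```

View pics/w3.png

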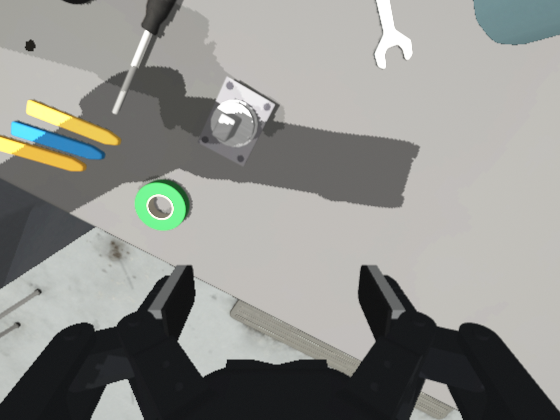

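step_arm(
  moves="-0.42 0 0.85 0 0 0 1;-0.42 0 0.85 0 0 0 1;0 0 0 0 0 0 1;0 0 0 0 0 0 1",
)

```text
clock: 6.45
eef_pos: [492.8, -384.6, 231.1]
tool_rot: [-1.57, 0.001, -1.007]
force: [-0.9, -0.5, 0.9]
width: 85.4
```

```bash
python3 - <<'E'
from h import *
s=st();print(s['eef_pos'].round(1),s['tool_rot'].round(4),s['qpos'].round(3))
p,c=cam('wrist');a=p['color'];cv2.imwrite('pics/w4.png',a);np.save('c4.npy',np.array(c,dtype=object),allow_pickle=True)
for t in('post','post_grip','post_head','holder'):
    r=nets.place_of(p,t);print(t,[(np.round(x['position']).tolist(),round(x['conf'],2),np.round(proj(c,x['position'])[0]).tolist()) for x in r[:3]])
cv2.imwrite('pics/w4a.png',cv2.resize(a[140:270,220:350],None,fx=5,fy=5,interpolation=2))
cv2.imwrite('pics/w3a.png',cv2.resize(cv2.imread('pics/w3.png')[65:175,180:300],None,fx=5,fy=5,interpolation=2))
E
```

```text
[ 492.8 -384.6  231.1] [-1.5703e+00  5.0000e-04 -1.0068e+00] [ 0.249  0.668  0.635  1.602 -0.446  1.021  0.012]
post [([473.0, -395.0, 33.0], 0.97, [275.0, 200.0])]
post_grip [([470.0, -395.0, 87.0], 0.96, [273.0, 217.0]), ([672.0, -460.0, -2.0], 0.27, [410.0, 84.0])]
post_head [([471.0, -398.0, 21.0], 0.58, [276.0, 199.0])]
holder [([470.0, -396.0, -1.0], 0.64, [275.0, 194.0])]
```

View pics/w4a.png

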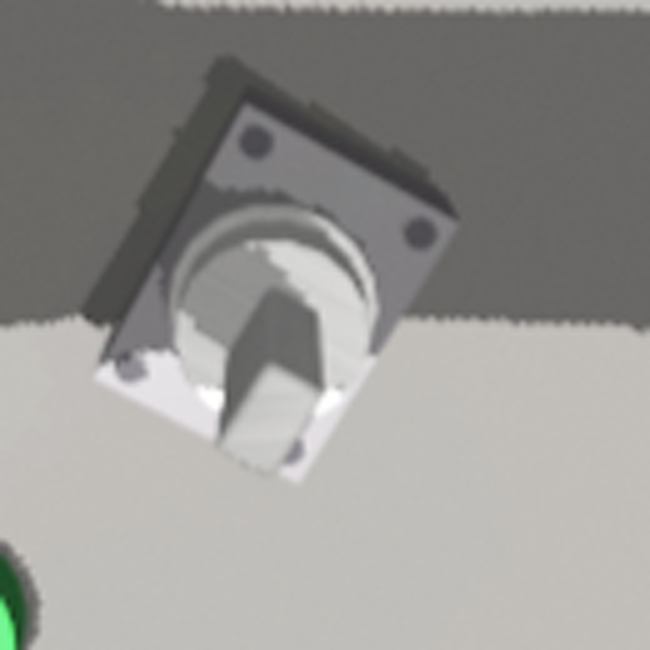

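View pics/w3a.png

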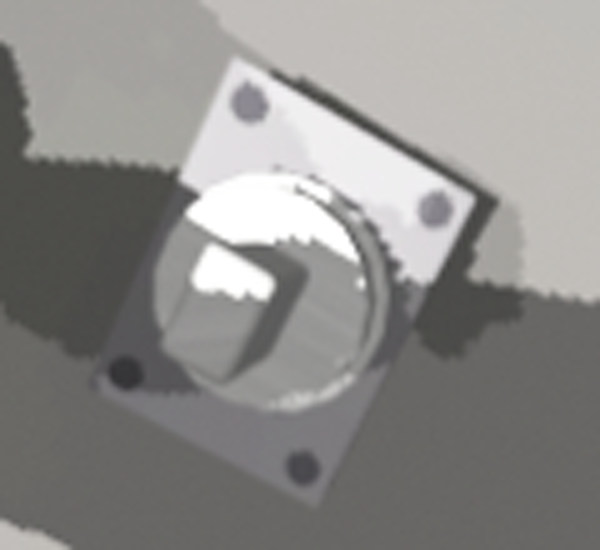

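```bash
python3 - <<'E'
from h import *
c3=tuple(np.load('c3.npy',allow_pickle=True));c4=tuple(np.load('c4.npy',allow_pickle=True))
V=[(c4,220,140,[(245,103),(455,220),(298,483),(97,375)],[(267,362),(322,392),(270,473),(218,445)]),
(c3,180,65,[(235,57),(478,198),(317,503),(98,382)],[(210,240),(275,275),(225,380),(163,345)])]
rc=[];rb=[]
for c,a,b,H,B in V:
    for P,z in((H,30),(B,110)):
        X=np.array([onz(c,a+u/5,b+v/5,z) for u,v in P]);L=[np.linalg.norm(X[(i+1)%4]-X[i]).round(1) for i in range(4)]
        e=X[3]-X[0]+X[2]-X[1];print(z,X.mean(0).round(1),'sides',L,'yaw long',np.arctan2(e[1],e[0]).round(3))
for k in(3,4):
  for i in range(4):
    X,d=tri([ray(c,a+P[i][0]/5,b+P[i][1]/5) for (c,a,b,*Q) in V for P in [Q[k-3]]]);print(k,i,X.round(1),np.round(d,1))
E
```

```text
30 [ 471.1 -395.5   30. ] sides [np.float64(58.7), np.float64(80.2), np.float64(59.3), np.float64(79.0)] yaw long -3.078
110 [ 471.5 -395.   110. ] sides [np.float64(12.4), np.float64(20.1), np.float64(11.9), np.float64(20.0)] yaw long -3.1
30 [ 472.4 -395.4   30. ] sides [np.float64(60.3), np.float64(79.0), np.float64(57.6), np.float64(78.1)] yaw long -3.082
110 [ 472.5 -394.7  110. ] sides [np.float64(12.5), np.float64(20.5), np.float64(12.3), np.float64(20.1)] yaw long -3.082
3 0 [ 509.9 -363.5   33.5] [0.1 0.1]
3 1 [ 512.7 -422.8   29. ] [0.6 0.6]
3 2 [ 435.2 -426.2   36.5] [0.5 0.5]
3 3 [ 431.7 -368.7   31.4] [0.8 0.8]
4 0 [ 482.3 -388.1  112.5] [0.2 0.2]
4 1 [ 483.  -400.4  112.9] [0.4 0.4]
4 2 [ 462.5 -401.3  111.2] [0.3 0.3]
4 3 [ 462.3 -389.3  111.9] [0.2 0.2]
```

```bash
cat > plan.py <<'E'
import sys
from h import *
def delta(pos,R):
    """shift (units) in tool axes now, rotvec units, also shift in target tool axes"""
    s=st();T=Tt(s);d=np.array(pos)-T[:3,3]
    rv=Ro.from_matrix(T[:3,:3].T@R).as_rotvec()
    print('pos',s['eef_pos'].round(1),'rot',s['tool_rot'].round(3),'q',s['qpos'].round(2),'F',s['force'].round(1),'w',s['width'].round(1))
    print('now-axes shift u',(T[:3,:3].T@d/50).round(2),'target-axes shift u',(R.T@d/50).round(2),'turn u',(rv/.12).round(2))
def down(yaw): return Ro.from_euler('xyz',[-np.pi/2,0,yaw]).as_matrix()
RAIL_YAW=.157;RO=np.array([552.7,164.5,75.]);RR=Ro.from_euler('zyx',[RAIL_YAW,-np.radians(25),0]).as_matrix()
def railtool(spin=0): # tool y=-rail z ; spin=0: tool x=rail x
    B=np.c_[RR[:,0],-RR[:,2],RR[:,1]]
    return B@Ro.from_euler('y',spin).as_matrix()
E
python3 -c "
from plan import *
delta([471.8,-395.1,231],down(-1.51));print(np.linalg.det(railtool()),RR)"
```

```text
Traceback (most recent call last):
  File "plan.py", line 7, in delta
    print('pos',s['eef_pos'].round(1),'rot',s['tool_rot'].round(3),'q',s['qpos'].round(2),'F',s['force'].round(1),'w',s['width'].round(1))
                                                                                                                      ^^^^^^^^^^^^^^^^
AttributeError: 'float' object has no attribute 'round'
```

```bash
sed -i "s/s\['width'\].round(1)/round(float(s['width']),1)/" plan.py
python3 -c "
from plan import *
delta([471.8,-395.1,231],down(-1.51));print(np.linalg.det(railtool()),RR)"
```

```text
pos [ 490.  -388.3  231.5] rot [-1.571e+00 -1.000e-03 -1.014e+00] q [ 0.25  0.67  0.64  1.6  -0.45  1.02  0.01] F [0.3 0.2 0. ] w 85.3
now-axes shift u [-0.08  0.01 -0.38] target-axes shift u [ 0.11  0.01 -0.37] turn u [0.   4.13 0.01]
0.9999999999999997 [[ 0.89516092 -0.14170649 -0.42261826]
 [ 0.15635581  0.98770079  0.        ]
 [ 0.41742039 -0.06607882  0.90630779]]
```

step_arm(
  moves="0 0 0 0 0.84 0 1;0 0 0 0 0.84 0 1;0 0 0 0 0.84 0 1;0 0 0 0 0.84 0 1;0 0 0 0 0.83 0 1;0.18 0 -0.43 0 0 0 1;0 0 0 0 0 0 1;0 0 0 0 0 0 1",
)

```text
clock: 7.5
eef_pos: [469.4, -398.1, 231.5]
tool_rot: [-1.57, -0.0, -1.517]
force: [0.7, -0.3, 0.0]
width: 85.5
```

```bash
python3 -c "
from plan import *
delta([471.8,-395.1,66],down(-1.51))"
```

```text
pos [ 469.4 -398.1  231.5] rot [-1.57  -0.    -1.517] q [ 0.21  0.69  0.78  1.63 -0.54  1.04 -0.36] F [ 0.7 -0.3  0. ] w 85.5
now-axes shift u [-0.06  3.31  0.05] target-axes shift u [-0.06  3.31  0.05] turn u [-0.   -0.06  0.  ]
```

step_arm(
  moves="-0.06 0.9 0.05 0 0 0 1;0 0.9 0 0 0 0 1;0 0 0 0 0 0 1;0 0 0 0 0 0 1",
)

```text
clock: 7.9
eef_pos: [472.6, -394.3, 141.6]
tool_rot: [-1.571, 0.0, -1.515]
force: [-0.4, -0.1, 0.4]
width: 85.5
```

```bash
python3 -c "
from plan import *
delta([471.8,-395.1,66],down(-1.51))
p,c=cam('wrist');cv2.imwrite('pics/w5.png',p['color']);print(proj(c,[[471.8,-395.1,110],[471.8,-395.1,30]]))"
```

```text
pos [ 472.6 -394.3  141.6] rot [-1.571  0.    -1.515] q [ 0.25  0.79  0.7   1.72 -0.64  0.88 -0.29] F [-0.4 -0.1  0.4] w 85.5
now-axes shift u [ 0.02  1.51 -0.02] target-axes shift u [ 0.02  1.51 -0.02] turn u [ 0.01 -0.04 -0.  ]
[[277.23017087 242.47371664]
 [277.05076559 204.62895069]]
```

View pics/w5.png

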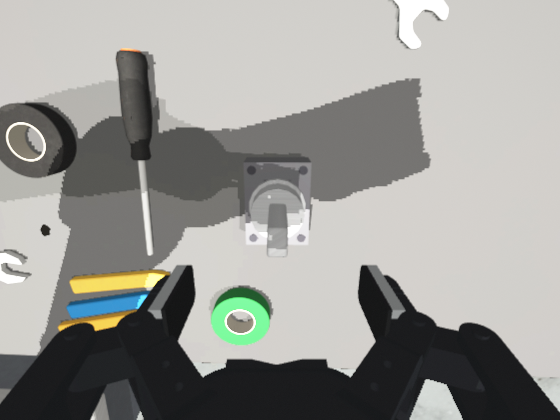

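step_arm(
  moves="0 0.75 0 0 0 0 1;0 0.5 0 0 0 0 1;0 0.25 0 0 0 0 1;0 0 0 0 0 0 1;0 0 0 0 0 0 0;0 0 0 0 0 0 0;0 0 0 0 0 0 0;0 0 0 0 0 0 0;0 0 0 0 0 0 0;0 0 0 0 0 0 0;0 0 0 0 0 0 0;0 0 0 0 0 0 0",
)

```text
clock: 9.15
eef_pos: [472.6, -394.2, 66.8]
tool_rot: [-1.57, -0.0, -1.515]
force: [-0.1, 0.6, 5.3]
width: 13.4
```

```bash
python3 -c "
from plan import *
delta([471.8,-395.1,66],down(-1.51))"
```

```text
pos [ 472.6 -394.2   66.8] rot [-1.57  -0.    -1.515] q [ 0.29  0.88  0.62  1.76 -0.72  0.74 -0.23] F [-0.1  0.6  5.3] w 13.4
now-axes shift u [ 0.02  0.02 -0.02] target-axes shift u [ 0.02  0.02 -0.02] turn u [-0.   -0.04  0.  ]
```

step_arm(
  moves="0 -0.2 0 0 0 0 0;0 -0.4 0 0 0 0 0;0 -0.6 0 0 0 0 0;0 -0.8 0 0 0 0 0;0 -0.9 0 0 0 0 0;0 -0.6 0 0 0 0 0;0 0 0 0 0 0 0;0 0 0 0 0 0 0",
)

```text
clock: 9.95
eef_pos: [472.1, -393.3, 241.0]
tool_rot: [-1.571, 0.001, -1.515]
force: [-0.1, 0.8, -4.0]
width: 13.5
```

```bash
python3 -c "
from plan import *
p,c=cam('wrist');cv2.imwrite('pics/w6.png',p['color'])
B=railtool();tgt=RO+RR[:,2]*(37+90)
print(tgt,Ro.from_matrix(B).as_euler('xyz'))
delta(tgt,B);delta(tgt,down(.157))"
```

```text
[499.02748076 164.5        190.10108895] [-1.64357746 -0.43060472  0.17292335]
pos [ 471.8 -392.7  239.8] rot [-1.573  0.003 -1.515] q [ 0.2   0.68  0.78  1.62 -0.54  1.06 -0.38] F [ 0.3  1.1 -3.5] w 13.2
now-axes shift u [-11.09   1.02   1.17] target-axes shift u [ 1.81  1.13 11.  ] turn u [  2.56 -13.69  -3.21]
pos [ 471.8 -392.7  239.8] rot [-1.573  0.003 -1.515] q [ 0.2   0.68  0.78  1.62 -0.54  1.06 -0.38] F [ 0.3  1.1 -3.5] w 13.2
now-axes shift u [-11.09   1.02   1.17] target-axes shift u [ 2.28  0.99 10.92] turn u [-1.000e-02 -1.393e+01 -3.000e-02]
```

View pics/w6.png

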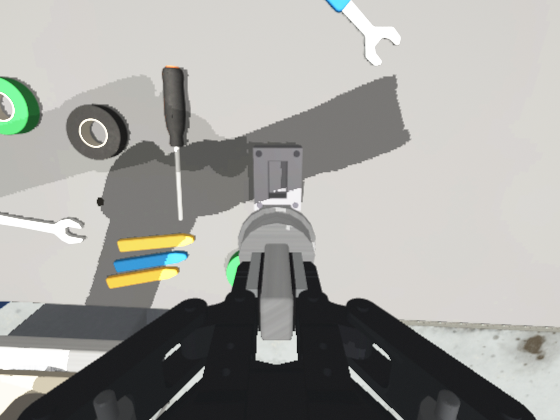

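```bash
cat >> plan.py <<'E'
def twist(pos,R,N):
    s=st();T=Tt(s);rv=Ro.from_matrix(T[:3,:3].T@R).as_rotvec()/N
    d=T[:3,:3].T@(np.array(pos)-T[:3,3]);r=Ro.from_rotvec(rv).as_matrix()
    A=sum(np.linalg.matrix_power(r,k) for k in range(N))
    sh=np.linalg.solve(A,d);print('N',N,'shift u',(sh/50).round(3),'turn u',(rv/.12).round(3))
    p=T[:3,3].copy();Q=T[:3,:3].copy()
    sh=np.round(sh/50,2)*50;rv=np.round(rv/.12,2)*.12;path=[]
    for k in range(N):
        p=p+Q@sh;Q=Q@Ro.from_rotvec(rv).as_matrix();path.append(p.round(0).tolist())
    print(path[::max(1,N//5)],path[-1])
E
python3 -c "
from plan import *
twist([499,164.5,240],down(.157),16)"
```

```text
N 16 shift u [-0.495  0.     0.61 ] turn u [-0.    -0.871 -0.002]
[[501.0, -366.0, 240.0], [569.0, -270.0, 240.0], [605.0, -158.0, 240.0], [604.0, -40.0, 240.0], [567.0, 72.0, 241.0], [497.0, 167.0, 241.0]] [497.0, 167.0, 241.0]
```

step_arm(
  moves="-0.25 0 0.3 0 -0.43 0 0;-0.5 0 0.61 0 -0.87 0 0;-0.5 0 0.61 0 -0.87 0 0;-0.5 0 0.61 0 -0.87 0 0;-0.5 0 0.61 0 -0.87 0 0;-0.5 0 0.61 0 -0.87 0 0;-0.5 0 0.61 0 -0.87 0 0;-0.5 0 0.61 0 -0.87 0 0;-0.5 0 0.61 0 -0.87 0 0;-0.5 0 0.61 0 -0.87 0 0;-0.5 0 0.61 0 -0.87 0 0;-0.5 0 0.61 0 -0.87 0 0;-0.5 0 0.61 0 -0.87 0 0;-0.5 0 0.61 0 -0.87 0 0;-0.5 0 0.61 0 -0.87 0 0;-0.5 0 0.61 0 -0.87 0 0;-0.25 0 0.3 0 -0.43 0 0;0 0 0 0 0 0 0;0 0 0 0 0 0 0",
)

```text
clock: 11.9
eef_pos: [497.0, 165.4, 240.6]
tool_rot: [-1.572, 0.001, 0.155]
force: [0.4, -0.2, -2.5]
width: 13.1
```

```bash
python3 -c "
from plan import *
B=railtool();tgt=RO+RR[:,2]*(37+90)
delta(tgt,B);twist(tgt,B,4)"
```

```text
pos [497.  165.4 240.6] rot [-1.572e+00  1.000e-03  1.550e-01] q [-0.64  0.46  0.38  1.86 -0.22  0.86  0.  ] F [ 0.4 -0.2 -2.5] w 13.1
now-axes shift u [ 0.04  1.01 -0.02] target-axes shift u [-0.39  0.93  0.04] turn u [-0.56 -0.02 -3.6 ]
N 4 shift u [-0.031  0.253  0.   ] turn u [-0.139 -0.004 -0.9  ]
[[495.0, 165.0, 228.0], [495.0, 165.0, 216.0], [497.0, 165.0, 203.0], [499.0, 164.0, 191.0]] [499.0, 164.0, 191.0]
```

```bash
sed -i "s/'zyx'/'ZYX'/" rail.py plan.py; python3 rail.py
```

```text
w [5.52410e+02 1.62079e+02 6.86410e+01 1.47000e-01 4.04000e-01 1.33101e+02] rms 0.45
d [5.56852e+02 1.48987e+02 6.53670e+01 1.45000e-01 4.37000e-01 1.31895e+02] rms 0.26
s [6.18416e+02 2.32345e+02 3.21800e+01 1.55000e-01 5.34000e-01 1.38751e+02] rms 0.27
all [5.52882e+02 1.63054e+02 7.36880e+01 1.47000e-01 4.27000e-01 1.30797e+02] rms 0.53
[[0.1, 0.7], [-0.6, 0.1], [0.7, 0.0], [-0.5, -0.2], [0.1, -0.9], [-0.8, 0.8], [-0.1, -0.3], [0.4, 0.4], [-0.4, 0.3], [-1.2, 0.4], [0.1, 0.4], [-0.8, -0.4], [-0.1, -0.1], [-0.1, -0.3], [-0.4, -0.5], [0.3, 0.4], [0.1, 0.1], [-0.5, -0.3], [-0.8, 0.4], [-0.2, -0.0], [-0.3, -0.8], [-1.6, 0.0]]
lines
w 0 [5.50785e+02 5.86830e+01 1.47000e-01 3.48000e-01] rms 0.47 
w 1 [5.52951e+02 7.47040e+01 1.47000e-01 4.36000e-01] rms 0.48 
w 2 [5.52993e+02 7.50000e+01 1.47000e-01 4.36000e-01] rms 0.48 
d 0 [5.50371e+02 7.72820e+01 1.45000e-01 5.90000e-01] rms 0.33 
d 1 [5.54721e+02 6.51850e+01 1.45000e-01 4.36000e-01] rms 0.34 
d 2 [5.51329e+02 7.50000e+01 1.45000e-01 4.36000e-01] rms 0.42 
s 0 [5.34108e+02 8.35380e+01 1.56000e-01 1.73800e+00] rms 0.36 
s 1 [5.65619e+
[... 1634 characters left out ...]
8, -0.0, -0.1, -0.4, 0.4, 0.2, -0.1, 0.7, 0.0, -0.7, 0.4]
all 1 [5.52828e+02 7.35560e+01 1.45000e-01 4.36000e-01] rms 0.54 [-0.8, 0.1, -1.0, 0.2, -0.2, 0.8, 0.3, -0.2, 0.0, 0.8, 0.4, 0.5, -0.5, 1.0, -0.6, -0.1, -0.4, -1.1, 0.1, -0.8, -0.0, -0.1, -0.4, 0.4, 0.1, -0.1, 0.7, -0.0, -0.7, 0.4]
all 2 [5.52883e+02 7.50000e+01 1.45000e-01 4.36000e-01] rms 0.6 [-0.4, 0.4, -0.9, 0.3, 0.1, 1.0, 0.4, -0.1, 0.1, 0.8, 0.3, 0.2, -0.4, 1.1, -0.7, -0.3, -0.7, -1.4, -0.1, -1.0, -0.2, -0.3, -0.6, -0.0, -0.2, -0.5, 0.3, -0.4, -1.0, 0.1]
[5.53480e+02 1.60724e+02 7.09590e+01 1.44000e-01 4.16000e-01 1.31913e+02] [[0.3, -0.0], [-0.3, -0.3], [0.0, 0.1], [-0.1, 0.2], [0.4, -0.4], [-1.1, 0.4], [0.6, 0.4], [0.1, -0.4]]
```

```bash
sed -i "s/RAIL_YAW=.157;RO=np.array(\[552.7,164.5,75.\])/RAIL_YAW=.145;RO=np.array([552.9,163.,75.])/" plan.py
python3 -c "
from plan import *
B=railtool();tgt=RO+RR[:,2]*(37+45)
print(RR.round(3));delta(tgt,B);twist(tgt,B,5)"
```

```text
[[ 0.897 -0.144 -0.418]
 [ 0.131  0.99  -0.061]
 [ 0.423  0.     0.906]]
pos [497.9 164.3 240.9] rot [-1.572 -0.     0.152] q [-0.63  0.46  0.38  1.86 -0.22  0.86  0.  ] F [-0.2 -0.1 -3.4] w 13.5
now-axes shift u [ 0.39  1.83 -0.18] target-axes shift u [-0.42  1.83 -0.18] turn u [-0.    0.06 -3.64]
N 5 shift u [ 0.013  0.377 -0.037] turn u [-0.001  0.012 -0.727]
[[499.0, 162.0, 222.0], [501.0, 161.0, 203.0], [505.0, 159.0, 184.0], [511.0, 158.0, 166.0], [518.0, 157.0, 149.0]] [518.0, 157.0, 149.0]
```

step_arm(
  moves="0.01 0.38 -0.04 0 0.01 -0.73 0;0.01 0.38 -0.04 0 0.01 -0.73 0;0.01 0.38 -0.04 0 0.01 -0.73 0;0.01 0.38 -0.04 0 0.01 -0.73 0;0.01 0.38 -0.04 0 0.01 -0.73 0;0 0 0 0 0 0 0;0 0 0 0 0 0 0;0 0 0 0 0 0 0",
)

```text
clock: 12.8
eef_pos: [502.6, 170.2, 171.9]
tool_rot: [-1.539, -0.292, 0.15]
force: [0.6, 0.2, -2.5]
width: 13.1
```

```bash
python3 -c "
from plan import *
B=railtool();delta(RO+RR[:,2]*37,B)
for n in('wrist','side','scene'):
    p,c=cam(n);cv2.imwrite(f'pics/{n}7.png',p['color'])
"
python3 - <<'E'
import cv2
a=cv2.imread('pics/side7.png')[190:340,150:330];cv2.imwrite('pics/side7a.png',cv2.resize(a,None,fx=4,fy=4,interpolation=2))
a=cv2.imread('pics/scene7.png')[100:225,150:290];cv2.imwrite('pics/scene7a.png',cv2.resize(a,None,fx=4,fy=4,interpolation=2))
E
```

```text
pos [502.6 170.2 171.9] rot [-1.539 -0.292  0.15 ] q [-0.73  0.49  0.45  2.19 -0.71  0.27  0.47] F [ 0.6  0.2 -2.5] w 13.1
now-axes shift u [ 0.27  1.39 -0.34] target-axes shift u [ 0.06  1.43 -0.29] turn u [-0.28  0.02 -1.2 ]
```

View pics/wrist7.png

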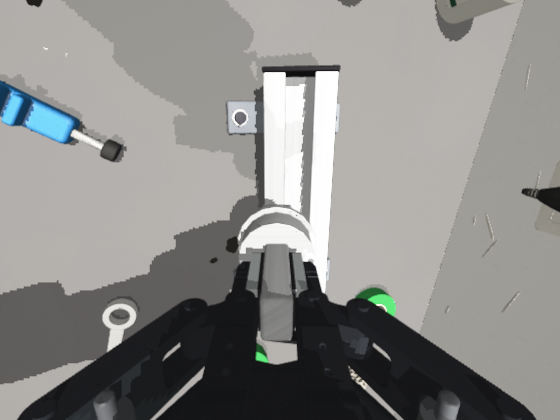

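View pics/side7a.png

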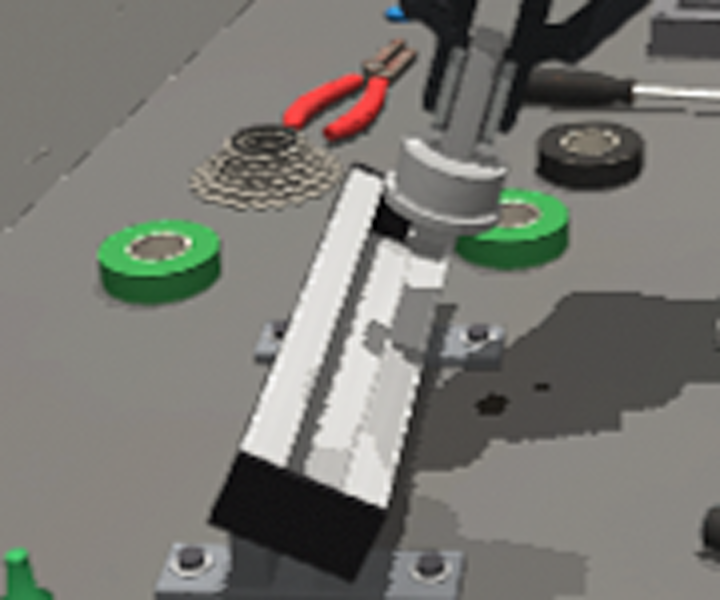

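View pics/scene7a.png

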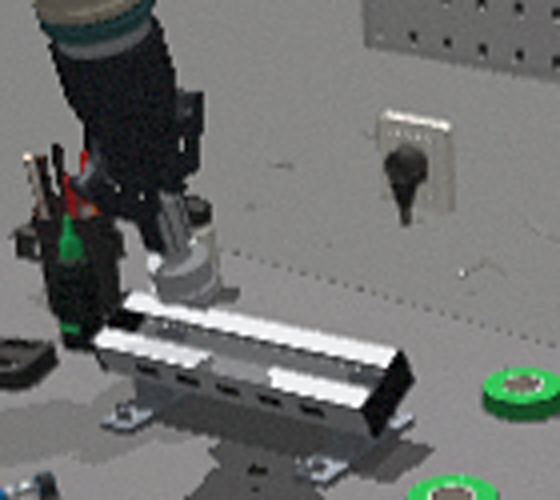

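```bash
cat > kin.py <<'E'
from h import *
from scipy.optimize import least_squares
from itertools import product
D=[([-1.347,.628,.038,1.517,-.027,.996,-.02],[185.72,622.917,231.313],[-1.571,.001,1.281]),
([-.472,.606,.319,1.606,-.221,.965,.142],[605.9,140.8,231.5],[-1.571,0,.216]),
([.422,.692,.625,1.549,-.445,1.046,.147],[439.1,-469.9,231.3],[-1.5716,0,-1.0167]),
([.249,.668,.635,1.602,-.446,1.021,.012],[492.8,-384.6,231.1],[-1.5703,0,-1.0068]),
([.21,.69,.78,1.63,-.54,1.04,-.36],[469.4,-398.1,231.5],[-1.57,0,-1.517]),
([.25,.79,.7,1.72,-.64,.88,-.29],[472.6,-394.3,141.6],[-1.571,0,-1.515]),
([.29,.88,.62,1.76,-.72,.74,-.23],[472.6,-394.2,66.8],[-1.57,0,-1.515]),
([.2,.68,.78,1.62,-.54,1.06,-.38],[471.8,-392.7,239.8],[-1.573,.003,-1.515]),
([-.64,.46,.38,1.86,-.22,.86,0],[497,165.4,240.6],[-1.572,.001,.155]),
([-.73,.49,.45,2.19,-.71,.27,.47],[502.6,170.2,171.9],[-1.539,-.292,.15])]
Rz=lambda a:Ro.from_euler('z',a).as_matrix();Ry=lambda a:Ro.from_euler('y',a).as_matrix()
def fk(q,P,sg):
    d1,L1,ae,L2,aw,L3,bx=P
    s1,s3,s5,s7=sg
    R=Rz(s1*q[0]);p=np.array([bx,0,d1])
    R=R@Ry(q[1])@Rz(s3*q[2]);p=p+R@[ae,0,L1]
    R=R@Ry(q[3]);p=p+R@[-ae,0,0]
    R=R@Rz(s5*q[4]);p=p+R@[0,0,L2]
    R=R@Ry(q[5]);p=p+R@[aw,0,0]
    R=R@Rz(s7*q[6]);p=p+R@[0,0,L3]
    # tool: y along approach (local z); 
    return p,R
TOOL=np.array([[-1,0,0],[0,0,1],[0,1,0]]).T  # columns: tool axes in flange
def err(P,sg):
    e=[]
    for q,x,r in D:
        p,R=fk(q,P,sg);e+=list(p-x)
        Rm=Ro.from_euler('xyz',r).as_matrix();e+=list(300*(R[:,2]-Rm[:,1]))
    return np.array(e)
if __name__=='__main__':
    for sg in product((-1,),(-1,1),(-1,1),(-1,)):
        r=least_squares(lambda P:err(P,sg),[330,350,0,350,0,250,0],loss='soft_l1');print(sg,r.x.round(1),np.sqrt((err(r.x,sg)**2).mean()).round(2))
E
python3 kin.py
```

```text
(-1, -1, -1, -1) [286.4 475.7  29.4 348.3 -31.6 256.4   6.5] 5.55
(-1, -1, 1, -1) [ 36.1 498.1  34.8 349.7  -8.3  29.2   9.8] 84.43
(-1, 1, -1, -1) [-342.1 -134.5  384.2   82.7  282.2 -787.1  112.4] 116.27
(-1, 1, 1, -1) [1164.8 1544.9 -413.7  749.3  505.6 1639.   -27.8] 71.28
```

```bash
cat > feas.py <<'E'
from kin import *
import kin
SG=(-1,-1,-1,-1)
r=least_squares(lambda P:err(P,SG),[286,475,29,348,-31,256,6],loss='soft_l1');P=r.x
e=err(P,SG).reshape(-1,6);print(P.round(1));print(np.linalg.norm(e[:,:3],axis=1).round(1),np.linalg.norm(e[:,3:],axis=1).round(1))
for q,x,rr in D:
    p,R=fk(q,P,SG);Rm=Ro.from_euler('xyz',rr).as_matrix();M=R.T@Rm;print(M[:,0].round(2),end=' ')
print()
lo=np.array([-3.06,-.37,-1.25,.18,-1.1,.23,-2.94]);hi=np.array([3.06,2.12,1.32,2.47,4.24,1.98,2.94])
def ik(pos,ax,q0,w=.02,m=.02):
    f=lambda q:np.r_[(lambda pR:np.r_[(pR[0]-pos)/10,30*(pR[1][:,2]-ax)])(fk(np.r_[q,0],P,SG)),w*(q-q0)]
    s=least_squares(f,np.clip(q0,lo[:6]+m+.001,hi[:6]-m-.001),bounds=(lo[:6]+m,hi[:6]-m))
    p,R=fk(np.r_[s.x,0],P,SG);return s.x,np.linalg.norm(p-pos),np.linalg.norm(R[:,2]-ax)
E
cat > f2.py <<'E'
from feas import *
from plan import RO,RR
for y in(-110,-90,-60,0,60,90,110):
  for h in(37,82):
    pos=RO+RR@np.array([0,y,h]);ax=-RR[:,2];best=[]
    for q3 in(-1.1,-.6,-.2,.2,.5,.9,1.2):
      for q5 in(-.8,0,.8,1.6,2.4,3.2,4.):
        for q6 in (.3,.8):
          q,a,b=ik(pos,ax,np.array([-.5,.5,q3,2.,q5,q6]),w=.0)
          if a<1 and b<.005:best.append((round(q[5],2),q.round(2).tolist()))
    best.sort(reverse=True);print(y,h,pos.round(0),len(best),best[:2],best[-1:])
E
python3 f2.py
```

```text
[286.4 475.7  29.4 348.3 -31.6 256.4   6.5]
[21.4 18.4  9.6  7.1  1.8  7.5 10.9  3.4 26.2  0.9] [0.7 0.5 0.1 0.2 3.1 1.8 1.3 3.8 1.2 1. ]
[-1. -0.  0.] [-1.   -0.01  0.  ] [-1. -0.  0.] [-1. -0. -0.] [-1.   -0.01  0.01] [-1.    0.01 -0.01] [-1.    0.01  0.  ] [-1.  0.  0.] [-1.  0.  0.] [-1.   -0.01 -0.  ] 
-110 37 [553.  52. 109.] 54 [(np.float64(0.72), [0.71, 0.94, -1.09, 2.19, 1.8, 0.72]), (np.float64(0.54), [0.61, 0.82, -0.9, 2.19, 1.81, 0.54])] [(np.float64(0.25), [0.36, 0.67, -0.51, 2.17, 1.9, 0.25])]
-110 82 [535.  49. 149.] 53 [(np.float64(0.58), [0.71, 0.76, -1.03, 2.23, 1.68, 0.58]), (np.float64(0.56), [0.71, 0.75, -1.02, 2.23, 1.68, 0.56])] [(np.float64(0.25), [0.44, 0.58, -0.59, 2.22, 1.68, 0.25])]
-90 37 [550.  72. 109.] 55 [(np.float64(0.79), [0.69, 0.97, -1.14, 2.19, 1.8, 0.79]), (np.float64(0.54), [0.56, 0.81, -0.88, 2.19, 1.81, 0.54])] [(np.float64(0.25), [0.29, 0.66, -0.48, 2.17, 1.91, 0.25])]
-90 82 [532.  69. 149.] 54 [(np.float64(0.57), [0.65, 0.74, -1.0, 2.23, 1.68, 0.57]), (np.float64(0.53), [0.63, 0.71, -0.96, 2.23, 1.68, 0.53])] [(np.float64(0.25), [0.37, 0.5
[... 1365 characters left out ...]
0.84, 2.11, 1.69, 0.68])] [(np.float64(0.25), [-0.29, 0.64, -0.22, 2.1, 1.63, 0.25])]
90 82 [506. 247. 149.] 63 [(np.float64(0.7), [0.18, 0.73, -0.93, 2.15, 1.58, 0.7]), (np.float64(0.67), [0.16, 0.71, -0.9, 2.15, 1.58, 0.67])] [(np.float64(0.25), [-0.3, 0.54, -0.22, 2.15, 1.41, 0.25])]
110 37 [522. 270. 109.] 62 [(np.float64(0.72), [0.1, 0.83, -0.86, 2.09, 1.67, 0.72]), (np.float64(0.69), [0.08, 0.81, -0.84, 2.08, 1.67, 0.69])] [(np.float64(0.25), [-0.35, 0.65, -0.19, 2.08, 1.57, 0.25])]
110 82 [503. 267. 149.] 64 [(np.float64(0.77), [0.17, 0.77, -0.99, 2.12, 1.58, 0.77]), (np.float64(0.71), [0.13, 0.73, -0.92, 2.12, 1.56, 0.71])] [(np.float64(0.25), [-0.37, 0.54, -0.19, 2.13, 1.35, 0.25])]
```

```bash
python3 - <<'E'
import re
s=open('kin.py').read()
s=s.replace("d1,L1,ae,L2,aw,L3,bx=P","d1,L1,ae,ae2,L2,aw,L3,bx,o5,o6,o2,o4=P;q=np.array(q,float)+[0,o2,0,o4,o5,o6,0]").replace("[-ae,0,0]","[ae2,0,0]")
s=s.replace("[330,350,0,350,0,250,0],loss='soft_l1'","[330,400,0,0,350,0,250,0,0,0,0,0]")
s=s.replace("p+R@[0,0,L3]","p+R@[0,0,L3]")
open('kin.py','w').write(s)
f=open('feas.py').read()
f=f.replace("[286,475,29,348,-31,256,6],loss='soft_l1'","[286,475,29,-29,348,-31,256,6,0,0,0,0]")
open('feas.py','w').write(f)
E
python3 feas.py
```

```text
[ 3.368e+02  5.579e+02  4.380e+01 -1.160e+01  3.761e+02 -9.500e+00
  3.554e+02  1.400e+01  0.000e+00 -1.000e-01 -1.000e-01  1.000e-01]
[5.  8.6 4.1 3.9 4.1 6.7 4.9 2.4 8.4 1.8] [11.4  4.6  0.7  1.6  1.8  4.3  4.2  5.6  2.4  4.3]
[-1.   -0.02  0.02] [-1.   -0.01  0.01] [-1.    0.02 -0.  ] [-1.    0.02 -0.  ] [-1.    0.03 -0.  ] [-1.    0.04 -0.01] [-1.    0.03  0.  ] [-1.    0.04 -0.01] [-1.   -0.01  0.01] [-1.   -0.02 -0.01]
```

```bash
python3 - <<'E'
s=open('kin.py').read()
a=s.index("def fk");b=s.index("TOOL=")
s=s[:a]+'''def fk(q,P,sg=0):
    d1,L1,ae,ae2,L2,aw,L3,b1,b2,b3,a1=P
    R=Rz(-q[0]);p=np.array([0,0,d1])+R@[a1,b1,0]
    R=R@Ry(q[1])@Rz(-q[2]);p=p+R@[ae,b2,L1]
    R=R@Ry(q[3]);p=p+R@[ae2,0,0]
    R=R@Rz(-q[4]);p=p+R@[0,b3,L2]
    R=R@Ry(q[5]);p=p+R@[aw,0,0]
    R=R@Rz(-q[6]);p=p+R@[0,0,L3]
    return p,R
'''+s[b:]
s=s[:s.index("if __name__")]+'''P0=[286,475,29,-29,348,-31,256,0,0,0,0]
if __name__=='__main__':
    for free in ([0,1,4,6],[0,1,2,3,4,6],[0,1,2,3,4,5,6],[0,1,4,6,7,8,9],range(10),range(11)):
        free=list(free)
        def full(v):
            P=np.zeros(11);P[free]=v;return P
        r=least_squares(lambda v:err(full(v),0),np.array(P0,float)[free]);e=err(r.x if 0 else full(r.x),0).reshape(-1,6)
        print(free,r.x.round(1),np.linalg.norm(e[:,:3],axis=1).round(1))
'''
open('kin.py','w').write(s)
E
python3 kin.py
```

```text
[0, 1, 4, 6] [420.1 516.2 416.8 375.2] [28.  21.3  5.7  5.2  6.3 12.2 16.   6.9 20.6 17.9]
[0, 1, 2, 3, 4, 6] [381.8 516.2  33.    5.3 386.7 334.4] [27.2 20.4  3.2  3.4  6.7 11.2 14.4  5.6 21.9 15.5]
[0, 1, 2, 3, 4, 5, 6] [349.9 508.2   8.5  -6.5 373.6 -29.3 325.4] [27.4 21.   5.7  5.3  3.8 10.2 12.9  3.4 21.9  2.7]
[0, 1, 4, 6, 7, 8, 9] [324.9 566.5 376.6 348.4 -12.4 -15.9  -3.3] [2.9 2.3 1.4 1.3 2.6 3.5 1.1 4.7 1.4 0.8]
[0, 1, 2, 3, 4, 5, 6, 7, 8, 9] [ 3.217e+02  5.652e+02  3.000e-01 -1.100e+00  3.747e+02 -1.600e+00
  3.459e+02 -1.200e+01 -1.550e+01 -3.700e+00] [2.7 2.4 1.6 1.5 2.4 3.5 1.3 4.5 1.7 0.8]
[0, 1, 2, 3, 4, 5, 6, 7, 8, 9, 10] [318.8 569.6   1.5  -2.5 375.   -1.6 346.8 -10.6 -16.3  -3.7  -4.4] [2.1 2.6 1.6 1.4 2.6 3.4 1.3 4.3 1.8 1. ]
```

```bash
cat > feas.py <<'E'
from kin import *
FR=[0,1,4,6,7,8,9]
def full(v):
    Q=np.zeros(11);Q[FR]=v;return Q
P=full(least_squares(lambda v:err(full(v),0),np.array(P0,float)[FR]).x)
SG=0
lo=np.array([-3.06,-.37,-1.25,.18,-1.1,.23,-2.94]);hi=np.array([3.06,2.12,1.32,2.47,4.24,1.98,2.94])
def ik(pos,ax,q0,w=.0,m=.03):
    f=lambda q:np.r_[(lambda pR:np.r_[(pR[0]-pos)/10,30*(pR[1][:,2]-ax)])(fk(np.r_[q,0],P)),w*(q-q0)]
    s=least_squares(f,np.clip(q0,lo[:6]+m+.001,hi[:6]-m-.001),bounds=(lo[:6]+m,hi[:6]-m))
    p,R=fk(np.r_[s.x,0],P);return s.x,np.linalg.norm(p-pos),np.linalg.norm(R[:,2]-ax)
E
cat > f2.py <<'E'
from feas import *
from plan import RO,RR
for y in(-100,-50,0,50,100):
  for h in(30,37,82,125):
    pos=RO+RR@np.array([0,y,h]);ax=-RR[:,2];best=[]
    for q3 in(-1.1,-.6,-.2,.2,.5,.9,1.2):
      for q5 in(-.9,-.5,0,.8,1.6,2.4):
          q,a,b=ik(pos,ax,np.array([-.5,.5,q3,2.,q5,.5]))
          if a<1 and b<.005:best.append(q.round(2).tolist())
    A=[b for b in best if b[4]<.5];B=[b for b in best if b[4]>=.5]
    A.sort(key=lambda b:b[2]);B.sort(key=lambda b:b[2])
    print(y,h,pos.round(0),len(A),A[:1],A[-1:],'|',len(B),B[:1],B[-1:])
E
python3 f2.py
```

```text
-100 30 [555.  62. 102.] 0 [] [] | 28 [[0.4, 0.78, -0.88, 2.3, 1.91, 0.62]] [[0.0, 0.63, -0.24, 2.3, 2.54, 0.26]]
-100 37 [552.  62. 109.] 0 [] [] | 28 [[0.4, 0.76, -0.88, 2.3, 1.89, 0.61]] [[0.02, 0.61, -0.27, 2.31, 2.47, 0.26]]
-100 82 [533.  59. 149.] 0 [] [] | 28 [[0.46, 0.66, -0.95, 2.32, 1.74, 0.58]] [[0.17, 0.53, -0.48, 2.32, 1.97, 0.28]]
-100 125 [515.  56. 188.] 0 [] [] | 29 [[0.54, 0.57, -1.04, 2.32, 1.56, 0.56]] [[0.25, 0.44, -0.57, 2.33, 1.6, 0.27]]
-50 30 [548. 112. 102.] 0 [] [] | 28 [[0.31, 0.8, -0.94, 2.29, 1.86, 0.71]] [[-0.12, 0.63, -0.24, 2.3, 2.38, 0.29]]
-50 37 [545. 111. 109.] 0 [] [] | 28 [[0.32, 0.79, -0.95, 2.3, 1.84, 0.71]] [[-0.1, 0.62, -0.28, 2.31, 2.31, 0.3]]
-50 82 [526. 109. 149.] 0 [] [] | 29 [[0.39, 0.72, -1.07, 2.31, 1.69, 0.72]] [[-0.04, 0.52, -0.36, 2.32, 1.98, 0.27]]
-50 125 [508. 106. 188.] 0 [] [] | 30 [[0.37, 0.55, -0.98, 2.32, 1.55, 0.57]] [[0.03, 0.42, -0.45, 2.33, 1.6, 0.27]]
0 30 [540. 161. 102.] 0 [] [] | 28 [[0.08, 0.73, -0.74, 2.28, 1.88, 0.61]] [[-0.25, 0.63, -0.23, 2.29, 2.23, 0.31]]
0 37 [537. 161. 109.] 0 [] [] | 28 [[0.08, 0.71, -0.
[... 532 characters left out ...]
511. 207. 149.] 0 [] [] | 30 [[-0.02, 0.62, -0.77, 2.27, 1.64, 0.6]] [[-0.39, 0.52, -0.21, 2.28, 1.76, 0.28]]
50 125 [493. 205. 188.] 0 [] [] | 30 [[0.03, 0.53, -0.84, 2.27, 1.47, 0.59]] [[-0.42, 0.42, -0.19, 2.28, 1.41, 0.26]]
100 30 [526. 260. 102.] 0 [] [] | 28 [[-0.16, 0.74, -0.72, 2.2, 1.73, 0.67]] [[-0.53, 0.64, -0.13, 2.21, 1.93, 0.29]]
100 37 [523. 260. 109.] 0 [] [] | 28 [[-0.15, 0.73, -0.72, 2.2, 1.71, 0.66]] [[-0.54, 0.63, -0.13, 2.22, 1.89, 0.29]]
100 82 [504. 257. 149.] 0 [] [] | 30 [[-0.11, 0.64, -0.8, 2.22, 1.57, 0.67]] [[-0.55, 0.53, -0.13, 2.23, 1.6, 0.28]]
100 125 [486. 254. 188.] 0 [] [] | 31 [[-0.11, 0.54, -0.81, 2.22, 1.42, 0.64]] [[-0.62, 0.44, -0.07, 2.24, 1.24, 0.26]]
```

```bash
cat > sim.py <<'E'
from feas import *
MT=np.array([[-1,0,0],[0,0,1],[0,1,0]],float)  # flange->tool: columns tool x,y,z in flange frame
def pose(q):
    p,R=fk(q,P);return p,R@MT
def jac(q):
    p,R=pose(q);J=np.zeros((6,7))
    for i in range(7):
        d=q.copy();d[i]+=1e-5;p2,R2=pose(d);J[:3,i]=(p2-p)/1e-5/1000;J[3:,i]=Ro.from_matrix(R2@R.T).as_rotvec()/1e-5
    return J
def solve(q,p,R,it=12):
    q=q.copy()
    for _ in range(it):
        p0,R0=pose(q);e=np.r_[(p-p0)/1000,Ro.from_matrix(R@R0.T).as_rotvec()]
        free=np.ones(7,bool)
        for k in range(3):
            J=jac(q);J[:,~free]=0
            dq=J.T@np.linalg.solve(J@J.T+1e-4*np.eye(6),e)
            n=q+dq;bad=free&((n<lo+.01)|(n>hi-.01))
            if not bad.any():break
            free&=~bad
        q=np.clip(q+dq,lo+.01,hi-.01)
    return q
def run(q,rows,verbose=0):
    q=np.array(q,float);p,R=pose(q)
    for r in rows:
        p=p+R@(np.array(r[:3])*50);R=R@Ro.from_rotvec(np.array(r[3:6])*.12).as_matrix()
        q=solve(q,p,R)
        if verbose:
            pp,RR_=pose(q);print(q.round(2),'err',np.linalg.norm(pp-p).round(1),np.linalg.norm(Ro.from_matrix(R@RR_.T).as_rotvec()).round(3))
    return q
if __name__=='__main__':
    print(run(D[0][0],[[-.06,0,-.89,0,.59,0]]*15).round(2),'real',D[1][0])
    print(run(D[4][0],[[-.06,.9,.05,0,0,0],[0,.9,0,0,0,0]]).round(2),'real',D[5][0])
    print(run(D[3][0],[[0,0,0,0,.84,0]]*5+[[.18,0,-.43,0,0,0]]).round(2),'real',D[4][0])
    print(run(D[7][0],[[-.5,0,.61,0,-.87,0]]*16).round(2),'real',D[8][0])
    print(run(D[8][0],[[.01,.38,-.04,0,.01,-.73]]*5,1).round(2),'real',D[9][0])
E
python3 sim.py
```

```text
[-0.47  0.61  0.32  1.6  -0.22  0.97  0.14] real [-0.472, 0.606, 0.319, 1.606, -0.221, 0.965, 0.142]
[ 0.25  0.79  0.7   1.72 -0.63  0.87 -0.29] real [0.25, 0.79, 0.7, 1.72, -0.64, 0.88, -0.29]
[ 0.21  0.69  0.78  1.63 -0.54  1.05 -0.36] real [0.21, 0.69, 0.78, 1.63, -0.54, 1.04, -0.36]
[-0.64  0.46  0.38  1.85 -0.22  0.86 -0.  ] real [-0.64, 0.46, 0.38, 1.86, -0.22, 0.86, 0]
[-0.65  0.45  0.38  1.96 -0.23  0.69  0.01] err 0.0 0.0
[-0.66  0.44  0.36  2.06 -0.25  0.5   0.02] err 0.0 0.0
[-0.65  0.45  0.33  2.15 -0.28  0.31  0.04] err 0.0 0.0
[-0.62  0.44  0.33  2.1  -0.28  0.31  0.06] err 47.2 0.033
[-0.61  0.43  0.33  2.05 -0.28  0.31  0.06] err 93.0 0.067
[-0.61  0.43  0.33  2.05 -0.28  0.31  0.06] real [-0.73, 0.49, 0.45, 2.19, -0.71, 0.27, 0.47]
```

```bash
cat > f3.py <<'E'
from sim import *
from plan import RO,RR,railtool,down
def interp(q,wps,verbose=0,step=(40,.1)):
    out=[]
    p,R=pose(q);bad=0;m6=9
    for (p1,R1) in wps:
        p0,R0=p,R;rv=Ro.from_matrix(R0.T@R1).as_rotvec();n=int(max(1,np.ceil(np.linalg.norm(p1-p0)/step[0]),np.ceil(np.linalg.norm(rv)/step[1])))
        for k in range(1,n+1):
            p=p0+(p1-p0)*k/n;R=R0@Ro.from_rotvec(rv*k/n).as_matrix()
            qn=solve(q,p,R);pp,Q=pose(qn);e=np.linalg.norm(pp-p)+100*np.linalg.norm(Ro.from_matrix(R@Q.T).as_rotvec())
            bad=max(bad,e,30*np.abs(qn-q).max()-9);q=qn;m6=min(m6,q[5])
        if verbose:print(p.round(0),q.round(2),'bad',round(bad,2),n)
    return q,bad,m6
if __name__=='__main__':
    q0=np.array(D[8][0],float)
    tilt=lambda yaw,ax,az:down(yaw)@Ro.from_rotvec([ax,0,0]).as_matrix()@Ro.from_rotvec([0,0,az]).as_matrix()
    B=railtool();X=np.array([497,165,240.])
    for y in(0,60,100):
      for a in(-.9,-.6,-.4,.4,.6,.9):
        for b in(0,-.3,-.6):
          for X in([497,165,240.],[497,165,300],[560,250,260]):
            X=np.array(X,float)
            w=[(X,tilt(.145,a,0)),(X,tilt(.145,a,b)),(RO+RR@np.array([0,y,127]),B),(RO+RR@np.array([0,y,80]),B),(RO+RR@np.array([0,y,37]),B)]
            q,bad,m6=interp(q0,w)
            if bad<3:print(y,a,b,X,q.round(2),round(bad,2),round(m6,2))
E
time python3 f3.py
```

```text
0 -0.9 -0.6 [497. 165. 240.] [-0.13  0.64 -0.41  2.29  2.03  0.4  -2.25] 0.0 0.25
0 -0.9 -0.6 [497. 165. 300.] [-0.11  0.64 -0.44  2.29  2.01  0.41 -2.23] 0.0 0.26
0 -0.9 -0.6 [560. 250. 260.] [-0.1   0.64 -0.46  2.29  2.    0.42 -2.21] 0.0 0.28
0 -0.6 -0.6 [497. 165. 300.] [-0.11  0.64 -0.44  2.29  2.01  0.41 -2.23] 0.0 0.26
0 -0.6 -0.6 [560. 250. 260.] [-0.09  0.65 -0.47  2.29  1.99  0.43 -2.21] 1.12 0.29
0 -0.4 -0.6 [497. 165. 300.] [-0.1   0.64 -0.45  2.29  2.    0.42 -2.22] 0.71 0.26
60 -0.9 -0.6 [497. 165. 240.] [-0.36  0.63 -0.26  2.25  1.96  0.34 -2.32] 0.0 0.24
60 -0.9 -0.6 [497. 165. 300.] [-0.36  0.63 -0.26  2.25  1.96  0.34 -2.32] 0.0 0.25
60 -0.9 -0.6 [560. 250. 260.] [-0.35  0.63 -0.28  2.25  1.95  0.35 -2.31] 0.0 0.26
60 -0.6 -0.6 [497. 165. 300.] [-0.36  0.63 -0.27  2.25  1.96  0.35 -2.31] 0.0 0.25
60 -0.6 -0.6 [560. 250. 260.] [-0.35  0.63 -0.28  2.25  1.95  0.36 -2.3 ] 0.36 0.26
60 -0.4 -0.6 [497. 165. 300.] [-0.36  0.63 -0.27  2.25  1.96  0.35 -2.31] 0.0 0.24
60 -0.4 -0.6 [560. 250. 260.] [-0.36  0.63 -0.26  2.25  1.96  0.35 -2.32] 1.04 0.24
100 -0.9 -0.6 [497. 165. 240.] [-0.51  0.63 -0.17  2.21  1.87  0.31 -2.31] 0.0 0.24
100 -0.9 -0.6 [497. 165. 300.] [-0.52  0.63 -0.16  2.21  1.88  0.31 -2.31] 0.0 0.25
100 -0.9 -0.6 [560. 250. 260.] [-0.51  0.63 -0.17  2.21  1.87  0.31 -2.3 ] 1.02 0.26
100 -0.6 -0.6 [497. 165. 300.] [-0.51  0.63 -0.17  2.21  1.87  0.31 -2.31] 0.0 0.24
100 -0.6 -0.6 [560. 250. 260.] [-0.51  0.63 -0.16  2.21  1.87  0.31 -2.31] 1.16 0.24
100 -0.4 -0.6 [497. 165. 300.] [-0.51  0.63 -0.16  2.21  1.87  0.31 -2.31] 0.0 0.24
100 -0.4 -0.6 [560. 250. 260.] [-0.51  0.63 -0.16  2.21  1.87  0.31 -2.31] 0.0 0.24
real	3m39.145s
user	3m37.676s
sys	0m0.116s
```

```bash
cat > f4.py <<'E'
from f3 import *
def rows(q,wps,rt=.1,st_=35,grip=0,verbose=1):
    """closed-form rows, rounded; const per segment"""
    allr=[];p,R=pose(q);q=q.copy()
    for (p1,R1) in wps:
        rv=Ro.from_matrix(R.T@R1).as_rotvec();d=R.T@(p1-p)
        n=int(max(1,np.ceil(np.linalg.norm(d)/st_),np.ceil(np.linalg.norm(rv)/rt)))
        r=Ro.from_rotvec(rv/n).as_matrix();A=sum(np.linalg.matrix_power(r,k) for k in range(n));sh=np.linalg.solve(A,d)
        row=np.r_[sh/50,rv/n/.12].round(2)+0.
        m=9
        for k in range(n):
            p=p+R@(row[:3]*50);R=R@Ro.from_rotvec(row[3:]*.12).as_matrix();qn=solve(q,p,R)
            pp,Q=pose(qn);e=np.linalg.norm(pp-p);sp=np.abs(qn-q).max()*10;q=qn;m=min(m,q[5]);allr.append(row)
            if e>1 or sp>2:print('  warn e',e.round(1),'speed',sp.round(2))
        print(n,'x',' '.join(f'{x:g}' for x in row),'| p',p.round(0),'q',q.round(2),'min q6',round(m,2))
    return q
tilt=lambda yaw,ax,az:down(yaw)@Ro.from_rotvec([ax,0,0]).as_matrix()@Ro.from_rotvec([0,0,az]).as_matrix()
E
python3 - <<'E'
from f4 import *
s=st();q=np.array(s['qpos']);print(q.round(3),s['eef_pos'],pose(q)[0],s['tool_rot'],Ro.from_matrix(pose(q)[1]).as_euler('xyz'))
B=railtool();X=np.array([530,200,290.]);S=lambda h:RO+RR@np.array([0,0,h])
q=rows(q,[(X,tilt(.145,0,0)),(X,tilt(.145,-.8,0)),(X,tilt(.145,-.8,-.6)),(S(130),B),(S(82),B),(S(37),B)])
for sp in(1.5708,-1.5708):
    print(sp);q2=rows(q,[(S(37),railtool(sp)),(S(130),railtool(sp))])
E
```

```text
[-0.728  0.485  0.45   2.192 -0.716  0.273  0.471] [502.27501277 170.47553683 171.87212734] [501.20856529 169.5971438  172.75698567] [-1.53834144 -0.29207857  0.15043017] [-1.53834144 -0.29207857  0.15043017]
  warn e 0.0 speed 2.37
  warn e 0.0 speed 2.04
4 x 0.27 -0.55 0.14 -0.07 0.02 0.61 | p [530. 200. 291.] q [-0.9   0.55  0.79  1.68 -0.43  1.09  0.17] min q6 0.51
8 x 0 0 0 -0.83 0 0 | p [530. 200. 291.] q [-1.29  0.94  1.06  1.53 -0.01  1.26 -0.23] min q6 1.1
7 x 0 0 0 0 0 -0.71 | p [530. 200. 291.] q [-1.64  0.93  1.27  2.08  0.13  0.4  -0.4 ] min q6 0.4
  warn e 0.0 speed 2.95
  warn e 0.0 speed 3.32
  warn e 0.0 speed 2.24
  warn e 0.0 speed 2.68
  warn e 0.0 speed 2.84
  warn e 0.0 speed 2.72
9 x -0.19 0.17 0.02 0.64 0.37 0.14 | p [500. 157. 191.] q [-0.24  0.4  -0.28  2.31  1.5   0.25 -1.77] min q6 0.24
  warn e 0.0 speed 2.22
2 x -0.01 0.46 -0.02 0.01 -0.02 0.01 | p [519. 158. 149.] q [-0.19  0.52 -0.32  2.31  1.87  0.29 -2.12] min q6 0.25
2 x 0 0.45 0 0 0 0 | p [538. 160. 109.] q [-0.13  0.64 -0.41  2.29  2.03  0.39 -2.25] min q6 0.34
1.5708
  warn e 0.0 speed 2.71
  warn e 17.2 speed 0.67
  warn e 33.9 speed 0.71
  warn e 50.5 speed 0.72
  warn e 66.4 speed 0.65
  warn e 83.1 speed 0.67
  warn e 99.5 speed 0.63
16 x 0 0 0 0 0.82 0 | p [538. 160. 109.] q [ 0.41  0.78 -1.12  2.03  1.37  0.79 -2.92] min q6 0.41
  warn e 92.9 speed 0.47
  warn e 92.6 speed 0.45
  warn e 64.2 speed 2.26
3 x 0 -0.62 0 0 -0.01 0 | p [499. 155. 193.] q [ 0.46  0.56 -1.21  2.14  1.19  0.75 -2.92] min q6 0.75
-1.5708
16 x 0 0 0 0 -0.82 0 | p [538. 160. 109.] q [-0.34  0.61 -0.09  2.29  2.41  0.24 -1.08] min q6 0.24
  warn e 0.0 speed 3.26
  warn e 0.0 speed 3.03
  warn e 0.0 speed 3.1
3 x 0 -0.62 0 0 0.01 0 | p [499. 155. 193.] q [-0.22  0.4  -0.29  2.31  1.47  0.25 -0.17] min q6 0.24
```

```bash
sed -i 's/lo+\.01/lo+.045/g;s/hi-\.01/hi-.045/g' sim.py; cat > f5.py <<'E'
from f3 import *
tilt=lambda yaw,ax,az:down(yaw)@Ro.from_rotvec([ax,0,0]).as_matrix()@Ro.from_rotvec([0,0,az]).as_matrix()
q0=np.array(st()['qpos']);B=railtool()
import sys
for y in(-60,0):
  S=lambda h:RO+RR@np.array([0,y,h])
  for X in([497,165,300.],[530,200,290],[560,150,270],[560,250,260],[600,165,260]):
    for a,b in((-.9,-.6),(-.6,-.6),(-.6,-.8),(-.9,-.9)):
      X=np.array(X,float)
      w=[(X,tilt(.145,0,0)),(X,tilt(.145,a,0)),(X,tilt(.145,a,b)),(S(130),B),(S(37),B)]
      q,bad,m6=interp(q0,w,step=(40,.15))
      q1,bad1,_=interp(q,[(S(37),railtool(-1.5708)),(S(130),railtool(-1.5708))],step=(40,.15))
      print(y,X,a,b,q.round(2),round(bad,1),'| turn',q1.round(2),round(bad1,2),flush=True)
E
timeout 500 python3 f5.py
```

```text
-60 [497. 165. 300.] -0.9 -0.6 [ 0.15  0.67 -0.62  2.3   2.    0.47 -2.07] 4.2 | turn [ 0.1   0.42 -0.51  2.33  1.55  0.28 -0.11] 0.0
-60 [497. 165. 300.] -0.6 -0.6 [ 0.16  0.68 -0.63  2.3   1.99  0.48 -2.06] 6.5 | turn [ 0.1   0.42 -0.51  2.33  1.55  0.28 -0.11] 0.0
-60 [497. 165. 300.] -0.6 -0.8 [ 0.18  0.68 -0.66  2.3   1.97  0.49 -2.04] 23.8 | turn [ 0.09  0.41 -0.51  2.33  1.55  0.28 -0.11] 0.0
-60 [497. 165. 300.] -0.9 -0.9 [ 0.3   0.76 -0.87  2.3   1.87  0.64 -1.92] 100.3 | turn [ 0.17  0.43 -0.61  2.33  1.55  0.33 -0.1 ] 0.0
-60 [530. 200. 290.] -0.9 -0.6 [ 0.14  0.67 -0.61  2.3   2.01  0.46 -2.08] 9.7 | turn [ 0.1   0.42 -0.52  2.33  1.55  0.28 -0.11] 0.0
-60 [530. 200. 290.] -0.6 -0.6 [ 0.14  0.67 -0.61  2.3   2.01  0.46 -2.08] 5.7 | turn [ 0.1   0.42 -0.52  2.33  1.55  0.28 -0.11] 0.0
-60 [530. 200. 290.] -0.6 -0.8 [ 0.16  0.68 -0.63  2.3   1.99  0.48 -2.06] 17.8 | turn [ 0.1   0.42 -0.51  2.33  1.55  0.28 -0.11] 0.0
-60 [530. 200. 290.] -0.9 -0.9 [ 0.15  0.67 -0.62  2.3   2.    0.47 -2.07] 103.3 | turn [ 0.1   0.42 -0.51  2.33  1.55  0.28 -0.11] 0.0
-60 [560. 150. 270.] -
[... 3572 characters left out ...]
 2.31  1.48  0.29 -0.18] 11.58
0 [560. 250. 260.] -0.9 -0.9 [-0.11  0.64 -0.43  2.29  2.01  0.41 -2.23] 16.8 | turn [-0.16  0.41 -0.38  2.31  1.48  0.29 -0.18] 0.0
0 [600. 165. 260.] -0.9 -0.6 [-0.11  0.64 -0.43  2.29  2.02  0.41 -2.24] 1.8 | turn [-0.16  0.41 -0.37  2.31  1.48  0.28 -0.18] 0.0
0 [600. 165. 260.] -0.6 -0.6 [-1.48  0.2   1.11  2.21 -0.07  0.46 -0.22] 233.6 | turn [-1.05  0.44  0.85  2.22 -0.94  0.32  2.26] 92.35
0 [600. 165. 260.] -0.6 -0.8 [-0.84  0.56  0.62  2.06 -0.81  0.32  0.53] 136.4 | turn [-1.    0.44  0.79  2.24 -0.99  0.28  2.3 ] 82.82
0 [600. 165. 260.] -0.9 -0.9 [-0.1   0.64 -0.46  2.29  2.    0.42 -2.22] 65.7 | turn [-0.17  0.41 -0.37  2.31  1.48  0.28 -0.18] 0.0
```

```bash
cat > go1.py <<'E'
from f4 import *
q=np.array(st()['qpos']);B=railtool();X=np.array([560,150,270.]);S=lambda h:RO+RR@np.array([0,-40,h])
q=rows(q,[(X,tilt(.145,0,0)),(X,tilt(.145,-.9,0))])
q=rows(q,[(X,tilt(.145,-.9,-.6))])
q=rows(q,[(S(130),B)],rt=.05)
q=rows(q,[(S(82),B)],st_=15)
E
python3 go1.py
```

```text
warn e 0.0 speed 2.27
4 x 0.36 -0.43 -0.13 -0.07 0.02 0.61 | p [560. 150. 270.] q [-0.77  0.58  0.75  1.68 -0.45  1.06  0.27] min q6 0.5
9 x 0 0 0 -0.83 0 0 | p [560. 150. 270.] q [-1.24  1.02  1.09  1.57  0.02  1.17 -0.21] min q6 1.05
  warn e 0.0 speed 9.58
7 x 0 0 0 0 0 -0.71 | p [560. 150. 270.] q [-1.37  0.76  0.83  2.13  1.07  0.56 -1.28] min q6 0.41
19 x -0.1 0.04 0.01 0.34 0.19 0.07 | p [501. 113. 198.] q [-0.    0.39 -0.45  2.32  1.41  0.28 -1.58] min q6 0.28
4 x 0.01 0.27 0.01 0.02 0.01 -0.03 | p [524. 118. 149.] q [ 0.04  0.54 -0.51  2.32  1.87  0.36 -2.02] min q6 0.28
```

```bash
cat > f6.py <<'E'
from f4 import *
import io,contextlib
q0=np.array(st()['qpos']);B=railtool();S=lambda h:RO+RR@np.array([0,-40,h])
for X in([560,150,270.],[520,160,290.],[497,165,300]):
  for a,b in((-.7,-.3),(-.7,-.5),(-.9,-.3),(-.9,-.45),(-1.1,-.3),(-1.1,-.5)):
    X=np.array(X,float);f=io.StringIO()
    with contextlib.redirect_stdout(f):
        q=rows(q0,[(X,tilt(.145,0,0)),(X,tilt(.145,a,0))],rt=.08,st_=25);q=rows(q,[(X,tilt(.145,a,b)),(S(130),B)],rt=.06);q=rows(q,[(S(82),B)],st_=15)
    t=f.getvalue();W=[l for l in t.split('\n') if 'warn' in l]
    print(X,a,b,q.round(2),len(W),W[:3],t.count(' x '),[l.split('min q6')[1] for l in t.split('\n') if 'min' in l],flush=True)
E
python3 f6.py
```

```text
[560. 150. 270.] -0.7 -0.3 [-0.81  0.47  0.7   2.16 -0.95  0.33  0.78] 11 ['  warn e 0.0 speed 5.29', '  warn e 0.0 speed 3.0', '  warn e 13.9 speed 0.56'] 5 [' 0.46', ' 1.06', ' 0.69', ' 0.32', ' 0.33']
[560. 150. 270.] -0.7 -0.5 [ 0.05  0.54 -0.53  2.32  1.85  0.37 -2.  ] 1 ['  warn e 0.0 speed 4.44'] 5 [' 0.46', ' 1.06', ' 0.37', ' 0.28', ' 0.29']
[560. 150. 270.] -0.9 -0.3 [-0.77  0.47  0.63  2.16 -0.92  0.29  0.75] 12 ['  warn e 0.0 speed 5.73', '  warn e 0.0 speed 2.87', '  warn e 11.8 speed 0.53'] 5 [' 0.46', ' 1.06', ' 0.74', ' 0.28', ' 0.29']
[560. 150. 270.] -0.9 -0.45 [ 0.04  0.54 -0.52  2.32  1.86  0.37 -2.01] 2 ['  warn e 0.0 speed 4.52', '  warn e 0.0 speed 2.11'] 5 [' 0.46', ' 1.06', ' 0.51', ' 0.28', ' 0.29']
[560. 150. 270.] -1.1 -0.3 [ 0.04  0.54 -0.51  2.32  1.86  0.36 -2.01] 6 ['  warn e 0.0 speed 2.14', '  warn e 0.0 speed 3.61', '  warn e 0.0 speed 2.27'] 5 [' 0.46', ' 1.06', ' 0.79', ' 0.28', ' 0.28']
[560. 150. 270.] -1.1 -0.5 [ 0.04  0.54 -0.52  2.32  1.86  0.37 -2.01] 1 ['  warn e 0.0 speed 3.09'] 5 [' 0.46', ' 1.06', ' 0.47', ' 0.28', ' 0.29']
[520. 160. 29
[... 1619 characters left out ...]
3  0.41 -1.98] 5 ['  warn e 0.0 speed 5.72', '  warn e 0.0 speed 2.67', '  warn e 0.0 speed 2.55'] 5 [' 0.42', ' 1.06', ' 0.82', ' 0.31', ' 0.34']
[497. 165. 300.] -0.9 -0.45 [ 0.07  0.55 -0.56  2.32  1.83  0.38 -1.98] 5 ['  warn e 0.0 speed 3.49', '  warn e 0.0 speed 2.28', '  warn e 0.0 speed 2.09'] 5 [' 0.42', ' 1.06', ' 0.59', ' 0.3', ' 0.32']
[497. 165. 300.] -1.1 -0.3 [ 0.05  0.54 -0.52  2.32  1.86  0.36 -2.01] 5 ['  warn e 0.0 speed 4.97', '  warn e 0.0 speed 2.48', '  warn e 0.0 speed 2.34'] 5 [' 0.42', ' 1.06', ' 0.87', ' 0.28', ' 0.29']
[497. 165. 300.] -1.1 -0.5 [ 0.04  0.54 -0.52  2.32  1.85  0.36 -2.  ] 1 ['  warn e 0.0 speed 2.71'] 5 [' 0.42', ' 1.06', ' 0.58', ' 0.28', ' 0.3']
```

```bash
python3 - <<'E'
from f4 import *
q=np.array(st()['qpos']);X=np.array([520,160,290.])
q=rows(q,[(X,tilt(.145,0,0)),(X,tilt(.145,-1.1,0)),(X,tilt(.145,-1.1,-.5))],rt=.08,st_=25)
E
```

```text
5 x 0.15 -0.45 -0.04 -0.06 0.02 0.49 | p [520. 160. 289.] q [-0.86  0.52  0.79  1.74 -0.41  1.06  0.21] min q6 0.46
14 x 0 0 0 -0.65 0 0 | p [520. 160. 289.] q [-1.34  1.09  1.12  1.6   0.12  1.24 -0.3 ] min q6 1.06
7 x 0 0 0 -0.01 0 -0.6 | p [520. 160. 289.] q [-1.63  1.11  1.27  2.05  0.27  0.54 -0.46] min q6 0.54
```

step_arm(
  moves="0.15 -0.45 -0.04 -0.06 0.02 0.49 0;0.15 -0.45 -0.04 -0.06 0.02 0.49 0;0.15 -0.45 -0.04 -0.06 0.02 0.49 0;0.15 -0.45 -0.04 -0.06 0.02 0.49 0;0.15 -0.45 -0.04 -0.06 0.02 0.49 0;0 0 0 -0.65 0 0 0;0 0 0 -0.65 0 0 0;0 0 0 -0.65 0 0 0;0 0 0 -0.65 0 0 0;0 0 0 -0.65 0 0 0;0 0 0 -0.65 0 0 0;0 0 0 -0.65 0 0 0;0 0 0 -0.65 0 0 0;0 0 0 -0.65 0 0 0;0 0 0 -0.65 0 0 0;0 0 0 -0.65 0 0 0;0 0 0 -0.65 0 0 0;0 0 0 -0.65 0 0 0;0 0 0 -0.65 0 0 0;0 0 0 0 0 0 0",
)

```text
clock: 14.95
eef_pos: [520.8, 163.9, 284.3]
tool_rot: [-2.666, 0.006, 0.147]
force: [-0.3, 1.0, -3.6]
width: 13.5
```

```bash
python3 - <<'E'
from f4 import *
s=st();q=np.array(s['qpos']);print(s['clock'],q.round(2),s['eef_pos'].round(0),s['force'].round(1),s['width']);X=np.array([520,160,290.])
B=railtool();S=lambda h:RO+RR@np.array([0,-40,h])
for b in(-.4,-.5,-.6):
  for rt in (.05,):
    print(b);q2=rows(q,[(X,tilt(.145,-1.1,b)),(S(130),B)],rt=rt)
E
```

```text
14.95 [-1.35  1.11  1.11  1.59  0.11  1.25 -0.31] [521. 164. 284.] [-0.3  1.  -3.6] 13.496637875505181
-0.4
9 x 0 0.01 -0.03 -0.01 0 -0.37 | p [521. 161. 292.] q [-1.58  1.09  1.23  1.96  0.24  0.7  -0.42] min q6 0.7
  warn e 0.0 speed 3.56
23 x -0.06 0.08 0.02 0.37 0.16 -0.01 | p [500. 118. 190.] q [ 0.03  0.42 -0.49  2.32  1.49  0.28 -1.66] min q6 0.28
-0.5
11 x 0 0.01 -0.02 0 0 -0.38 | p [522. 161. 289.] q [-1.62  1.1   1.27  2.05  0.27  0.54 -0.45] min q6 0.54
  warn e 0.0 speed 2.26
22 x -0.06 0.08 0.02 0.37 0.19 0.02 | p [508. 120. 191.] q [-0.    0.42 -0.46  2.32  1.55  0.28 -1.73] min q6 0.28
-0.6
13 x 0 0.01 -0.02 0 0 -0.38 | p [522. 160. 290.] q [-1.65  1.1   1.27  2.14  0.4   0.4  -0.59] min q6 0.4
23 x -0.07 0.07 0.02 0.34 0.2 0.05 | p [498. 117. 191.] q [-0.04  0.4  -0.42  2.35  1.61  0.28 -1.81] min q6 0.28
```

step_arm(
  moves="0 0.01 -0.02 0 0 -0.38 0;0 0.01 -0.02 0 0 -0.38 0;0 0.01 -0.02 0 0 -0.38 0;0 0.01 -0.02 0 0 -0.38 0;0 0.01 -0.02 0 0 -0.38 0;0 0.01 -0.02 0 0 -0.38 0;0 0.01 -0.02 0 0 -0.38 0;0 0.01 -0.02 0 0 -0.38 0;0 0.01 -0.02 0 0 -0.38 0;0 0.01 -0.02 0 0 -0.38 0;0 0.01 -0.02 0 0 -0.38 0;0 0.01 -0.02 0 0 -0.38 0;0 0.01 -0.02 0 0 -0.38 0",
)

```text
clock: 16.25
eef_pos: [524.6, 150.5, 296.9]
tool_rot: [-2.733, -0.259, 0.683]
force: [-0.1, 0.1, -3.1]
width: 13.2
```

```bash
cat > go2.py <<'E'
from f4 import *
s=st();q=np.array(s['qpos']);print(s['clock'],q.round(2),s['eef_pos'].round(0),s['force'].round(1),s['width'])
B=railtool();S=lambda h:RO+RR@np.array([0,-40,h])
q2=rows(q,[(S(130),B)],rt=.06)
E
python3 go2.py
```

```text
16.25 [-1.66  1.1   1.29  2.14  0.37  0.4  -0.55] [525. 150. 297.] [-0.1  0.1 -3.1] 13.176935889309014
19 x -0.08 0.09 0.02 0.42 0.24 0.06 | p [503. 114. 195.] q [ 0.05  0.41 -0.5   2.33  1.54  0.28 -1.71] min q6 0.28
```

step_arm(
  moves="-0.08 0.09 0.02 0.42 0.24 0.06 0;-0.08 0.09 0.02 0.42 0.24 0.06 0;-0.08 0.09 0.02 0.42 0.24 0.06 0;-0.08 0.09 0.02 0.42 0.24 0.06 0;-0.08 0.09 0.02 0.42 0.24 0.06 0;-0.08 0.09 0.02 0.42 0.24 0.06 0;-0.08 0.09 0.02 0.42 0.24 0.06 0;-0.08 0.09 0.02 0.42 0.24 0.06 0;-0.08 0.09 0.02 0.42 0.24 0.06 0;-0.08 0.09 0.02 0.42 0.24 0.06 0",
)

```text
clock: 17.25
eef_pos: [519.4, 111.8, 251.3]
tool_rot: [-2.138, -0.432, 0.426]
force: [0.5, -0.8, -2.8]
width: 13.0
```

```bash
python3 go2.py
```

```text
17.25 [-1.33  0.58  0.97  2.25  0.67  0.23 -0.86] [519. 112. 251.] [ 0.5 -0.8 -2.8] 12.956821460260162
  warn e 0.0 speed 2.65
9 x -0.09 0.1 0.04 0.41 0.23 0.06 | p [503. 115. 193.] q [ 0.    0.41 -0.46  2.33  1.57  0.28 -1.74] min q6 0.28
```

```bash
python3 - <<'E'
from f4 import *
s=st();q=np.array(s['qpos']);print(q)
q2=run(q,[[-.09,.1,.04,.41,.23,.06]]*9,1)
print('slow');q2=run(q,[[-.045,.05,.02,.2,.12,.03]]*10,1)
E
```

```text
[-1.33432384  0.57585765  0.97040915  2.25323662  0.66553875  0.23301955
 -0.86170676]
[-1.2   0.49  0.79  2.26  0.93  0.28 -1.13] err 0.0 0.0
[-1.1   0.45  0.67  2.28  1.02  0.28 -1.22] err 0.0 0.0
[-0.97  0.41  0.54  2.29  1.1   0.28 -1.3 ] err 0.0 0.0
[-0.83  0.39  0.38  2.29  1.18  0.28 -1.39] err 0.0 0.0
[-0.66  0.37  0.22  2.3   1.26  0.28 -1.46] err 0.0 0.0
[-0.49  0.36  0.04  2.31  1.34  0.28 -1.54] err 0.0 0.0
[-0.32  0.37 -0.14  2.32  1.42  0.28 -1.61] err 0.0 0.0
[-0.15  0.38 -0.31  2.32  1.49  0.28 -1.68] err 0.0 0.0
[ 0.    0.41 -0.46  2.33  1.57  0.28 -1.74] err 0.0 0.0
slow
[-1.25  0.52  0.84  2.26  0.88  0.28 -1.08] err 0.0 0.0
[-1.21  0.49  0.79  2.26  0.92  0.28 -1.13] err 0.0 0.0
[-1.16  0.47  0.74  2.27  0.97  0.28 -1.17] err 0.0 0.0
[-1.1   0.45  0.68  2.28  1.01  0.28 -1.22] err 0.0 0.0
[-1.04  0.43  0.61  2.28  1.06  0.28 -1.27] err 0.0 0.0
[-0.98  0.42  0.55  2.29  1.1   0.28 -1.31] err 0.0 0.0
[-0.91  0.4   0.47  2.29  1.14  0.28 -1.35] err 0.0 0.0
[-0.84  0.39  0.4   2.29  1.18  0.28 -1.39] err 0.0 0.0
[-0.76  0.38  0.32  2.3   1.22  0.28 -1.44] err 0.0 0.0
[-0.68  0.37  0.23  2.3   1.26  0.28 -1.48] err 0.0 0.0
```

```bash
sed -i 's/lo+\.045/lo+.01/g' sim.py; cat > go3.py <<'E'
from f4 import *
s=st();q=np.array(s['qpos']);print(s['clock'],q.round(3),s['eef_pos'].round(0),s['force'].round(1),s['width'])
B=railtool()
for y,h in((-40,130),(-40,95),(-60,95),(-90,95)):
    S=lambda h:RO+RR@np.array([0,y,h])
    print(y,h);q2=rows(q,[(S(h),B)],rt=.045)
E
python3 go3.py
```

```text
17.25 [-1.334  0.576  0.97   2.253  0.666  0.233 -0.862] [519. 112. 251.] [ 0.5 -0.8 -2.8] 12.956821460260162
-40 130
12 x -0.07 0.08 0.03 0.31 0.17 0.05 | p [503. 114. 190.] q [-0.04  0.41 -0.39  2.33  1.56  0.24 -1.73] min q6 0.24
-40 95
12 x -0.07 0.13 0.04 0.31 0.17 0.05 | p [517. 115. 163.] q [-0.07  0.48 -0.34  2.33  1.85  0.25 -2.  ] min q6 0.24
-60 95
12 x -0.07 0.14 0.01 0.31 0.17 0.05 | p [523.  97. 162.] q [ 0.    0.48 -0.38  2.32  1.85  0.25 -1.96] min q6 0.24
-90 95
12 x -0.08 0.15 -0.04 0.31 0.17 0.05 | p [525.  66. 163.] q [ 0.13  0.49 -0.44  2.33  1.86  0.25 -1.9 ] min q6 0.24
```

step_arm(
  moves="-0.07 0.14 0.01 0.31 0.17 0.05 0;-0.07 0.14 0.01 0.31 0.17 0.05 0;-0.07 0.14 0.01 0.31 0.17 0.05 0;-0.07 0.14 0.01 0.31 0.17 0.05 0;-0.07 0.14 0.01 0.31 0.17 0.05 0;-0.07 0.14 0.01 0.31 0.17 0.05 0",
)

```text
clock: 17.85
eef_pos: [523.1, 96.1, 207.7]
tool_rot: [-1.857, -0.451, 0.287]
force: [-0.4, -0.2, -2.7]
width: 13.3
```

```bash
sed -i 's/in((-40,130),(-40,95),(-60,95),(-90,95))/in((-60,95),)/' go3.py;python3 go3.py
```

```text
17.85 [-0.7    0.411  0.311  2.296  1.344  0.232 -1.509] [523.  96. 208.] [-0.4 -0.2 -2.7] 13.298271601477673
-60 95
6 x -0.08 0.14 0.03 0.31 0.17 0.05 | p [522.  99. 162.] q [-0.01  0.48 -0.37  2.32  1.87  0.25 -1.98] min q6 0.24
```

step_arm(
  moves="-0.08 0.14 0.03 0.31 0.17 0.05 0;-0.08 0.14 0.03 0.31 0.17 0.05 0;-0.08 0.14 0.03 0.31 0.17 0.05 0;-0.08 0.14 0.03 0.31 0.17 0.05 0;-0.08 0.14 0.03 0.31 0.17 0.05 0;-0.08 0.14 0.03 0.31 0.17 0.05 0;0 0 0 0 0 0 0;0 0 0 0 0 0 0",
)

```text
clock: 18.65
eef_pos: [519.6, 96.2, 158.1]
tool_rot: [-1.579, -0.431, 0.149]
force: [-0.2, -0.0, -2.7]
width: 13.2
```

```bash
python3 - <<'E'
from f4 import *
S=lambda h:RO+RR@np.array([0,-60,h])
from plan import delta
delta(S(57),railtool());q=np.array(st()['qpos']);rows(q,[(S(60),railtool()),(S(37),railtool())],st_=20)
for n in('wrist','side','scene'):
    p,c=cam(n);cv2.imwrite(f'pics/{n}8.png',p['color'])
a=cv2.imread('pics/side8.png')[170:340,150:330];cv2.imwrite('pics/side8a.png',cv2.resize(a,None,fx=4,fy=4,interpolation=2)[:600])
a=cv2.imread('pics/scene8.png')[100:225,150:290];cv2.imwrite('pics/scene8a.png',cv2.resize(a,None,fx=4,fy=4,interpolation=2))
E
```

```text
pos [519.6  96.2 158.1] rot [-1.579 -0.431  0.149] q [-0.02  0.48 -0.35  2.32  1.87  0.24 -1.98] F [-0.2 -0.  -2.7] w 13.2
now-axes shift u [0.07 0.73 0.03] target-axes shift u [0.07 0.73 0.03] turn u [ 0.05  0.03 -0.04]
2 x -0.01 0.35 0.02 0.03 0.02 -0.02 | p [536. 100. 129.] q [ 0.06  0.59 -0.47  2.32  2.03  0.35 -2.13] min q6 0.3
2 x 0 0.23 0 0 0 0 | p [546. 101. 108.] q [ 0.08  0.65 -0.5   2.31  2.09  0.4  -2.17] min q6 0.37
```

View pics/wrist8.png

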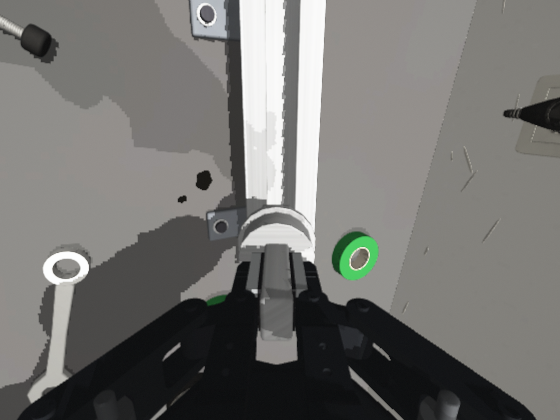

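View pics/side8a.png

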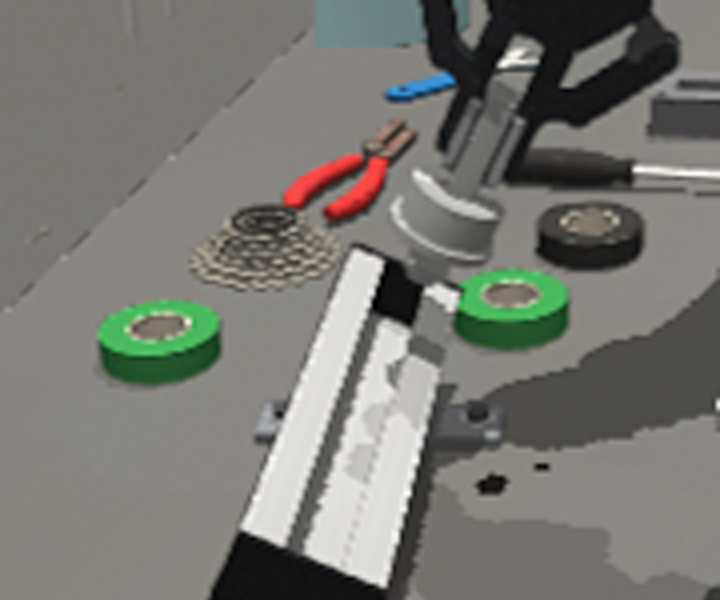

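View pics/scene8a.png

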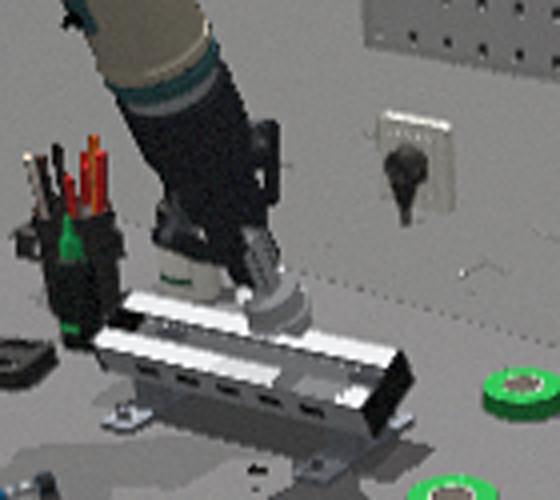

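```bash
python3 - <<'E'
from f4 import *
p,c=cam('wrist');a=p['color'].copy()
a=cv2.resize(a[20:240,200:340],None,fx=3.6,fy=2.7*1.0,interpolation=2)
for x,col in((-30,(0,0,255)),(-12,(0,255,0)),(12,(0,255,0)),(30,(0,0,255))):
    X=np.array([[x,y,0] for y in np.linspace(-60,110,40)])@RR.T+RO;U=proj(c,X)
    U=(U-[200,20])*[3.6,2.7];cv2.polylines(a,[U.astype(np.int32)],False,col,1)
cv2.imwrite('pics/ov8.png',a)
E
```

```text
(no output)
```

View pics/ov8.png

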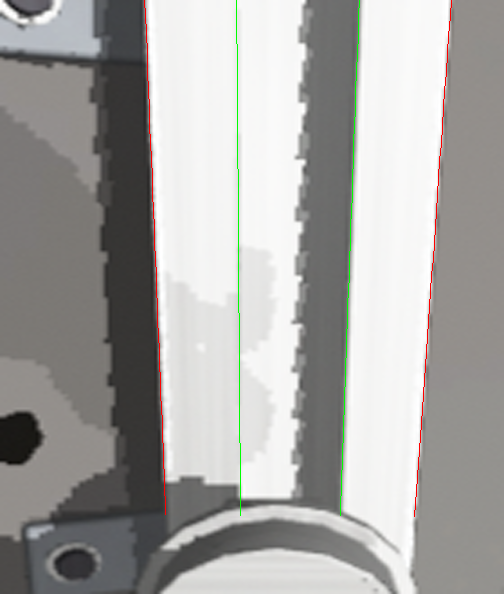

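step_arm(
  moves="0.04 0.25 0.02 0.03 0.02 -0.02 0;0.03 0.2 0.01 0.02 0.01 -0.02 0;0 0.2 0 0 0 0 0;0 0 0 0 0 0 0;0 0 0 0 0 0 0",
)

```text
clock: 19.35
eef_pos: [535.3, 102.2, 129.3]
tool_rot: [-1.57, -0.434, 0.148]
force: [-0.2, -0.5, -2.3]
width: 13.2
```

```bash
python3 - <<'E'
from plan import *
S=lambda h:RO+RR@np.array([0,-60,h])
delta(S(37),railtool())
E
```

```text
pos [535.3 102.2 129.3] rot [-1.57  -0.434  0.148] q [ 0.04  0.58 -0.45  2.3   2.    0.33 -2.1 ] F [-0.2 -0.5 -2.3] w 13.2
now-axes shift u [ 0.02  0.47 -0.05] target-axes shift u [ 0.02  0.47 -0.05] turn u [-0.02  0.02 -0.02]
```

Aligned to about 1 mm. I'll descend gently while watching the force.

step_arm(
  moves="0.02 0.1 0 0 0.02 -0.02 0;0 0.1 0 0 0 0 0;0 0.08 0 0 0 0 0;0 0.06 0 0 0 0 0;0 0 0 0 0 0 0",
)

```text
clock: 19.85
eef_pos: [543.6, 102.7, 113.7]
tool_rot: [-1.568, -0.436, 0.144]
force: [0.2, -0.4, -3.2]
width: 13.8
```

```bash
python3 - <<'E'
from plan import *
S=lambda h:RO+RR@np.array([0,-60,h])
delta(S(37),railtool())
E
```

```text
pos [543.6 102.7 113.7] rot [-1.568 -0.436  0.144] q [ 0.07  0.63 -0.48  2.3   2.05  0.37 -2.14] F [ 0.2 -0.4 -3.2] w 13.8
now-axes shift u [-0.    0.11 -0.03] target-axes shift u [-0.    0.11 -0.03] turn u [-0.02 -0.01 -0.  ]
```

step_arm(
  moves="0 0.06 0 0 0 0 0;0 0.04 0 0 0 0 0;0 0 0 0 0 0 0;0 0 0 0 0 0 0",
)

```text
clock: 20.25
eef_pos: [545.7, 103.1, 109.7]
tool_rot: [-1.569, -0.437, 0.144]
force: [0.2, 0.2, -2.6]
width: 13.4
```

```bash
python3 - <<'E'
from plan import *
S=lambda h:RO+RR@np.array([0,-60,h])
delta(S(37),railtool());print(RR.T@st()['force'])
E
```

```text
pos [545.7 103.1 109.7] rot [-1.569 -0.437  0.144] q [ 0.07  0.64 -0.49  2.29  2.07  0.38 -2.15] F [ 0.2  0.2 -2.6] w 13.4
now-axes shift u [-0.01  0.02 -0.04] target-axes shift u [-0.01  0.02 -0.04] turn u [-0.02 -0.01  0.01]
[-0.84601427  0.20004862 -2.45555014]
```

step_arm(
  moves="0 0.03 0 0 0 0 0;0 0 0 0 0 0 0;0 0 0 0 0 0 0",
)

```text
clock: 20.55
eef_pos: [546.3, 103.3, 108.7]
tool_rot: [-1.569, -0.438, 0.144]
force: [-2.4, -1.2, 2.8]
width: 13.3
```

```bash
python3 - <<'E'
from plan import *
S=lambda h:RO+RR@np.array([0,-60,h])
delta(S(37),railtool());print(RR.T@st()['force'])
for n in('side','scene'):
    p,c=cam(n);cv2.imwrite(f'pics/{n}9.png',p['color'])
a=cv2.imread('pics/side9.png')[190:340,150:330];cv2.imwrite('pics/side9a.png',cv2.resize(a,None,fx=4,fy=4,interpolation=2)[:600])
E
```

```text
pos [546.3 103.3 108.7] rot [-1.569 -0.438  0.144] q [ 0.07  0.64 -0.49  2.29  2.07  0.38 -2.15] F [-2.4 -1.2  2.8] w 13.3
now-axes shift u [-0.01 -0.   -0.04] target-axes shift u [-0.01 -0.   -0.04] turn u [-0.01 -0.01  0.01]
[-1.1326367  -0.86768759  3.59348636]
```

View pics/side9a.png

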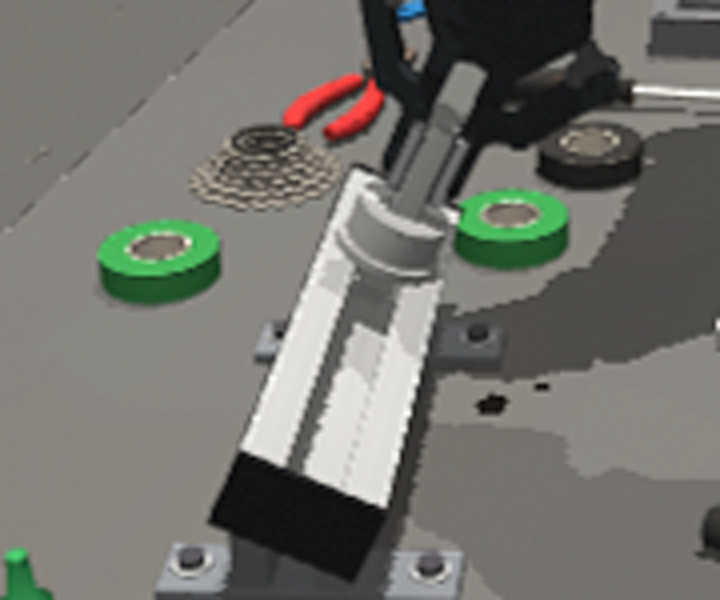

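```bash
python3 - <<'E'
from f4 import *
q=np.array(st()['qpos']);p,R=pose(q)
for sgn in(-1,1):
    q2=rows(q,[(p,R@Ro.from_rotvec([0,sgn*1.5708,0]).as_matrix())],rt=.1)
    print(q2.round(3))
E
```

```text
16 x 0 0 0 0 -0.82 0 | p [551. 102. 111.] q [-0.14  0.61 -0.18  2.3   2.48  0.24 -1.  ] min q6 0.24
[-0.138  0.606 -0.176  2.296  2.481  0.24  -1.004]
  warn e 0.0 speed 2.06
  warn e 16.7 speed 0.69
  warn e 32.9 speed 0.73
  warn e 49.0 speed 0.73
  warn e 64.2 speed 0.69
  warn e 80.3 speed 0.68
16 x 0 0 0 0 0.82 0 | p [551. 102. 111.] q [ 0.56  0.8  -1.16  2.09  1.44  0.76 -2.9 ] min q6 0.4
[ 0.556  0.801 -1.161  2.094  1.444  0.759 -2.896]
```

step_arm(
  moves="0 -0.01 0 0 0 0 0;0 0 0 0 -0.7 0 0;0 0 0 0 -0.7 0 0;0 0 0 0 -0.7 0 0;0 0 0 0 -0.7 0 0;0 0 0 0 -0.7 0 0;0 0 0 0 -0.7 0 0;0 0 0 0 -0.7 0 0;0 0 0 0 -0.7 0 0;0 0 0 0 -0.7 0 0",
)

```text
clock: 21.65
eef_pos: [545.7, 102.7, 108.4]
tool_rot: [-1.88, -0.312, 0.953]
force: [-1.0, -0.7, -2.0]
width: 13.1
```

```bash
python3 - <<'E'
from plan import *
S=lambda h:RO+RR@np.array([0,-60,h])
delta(S(37),railtool(-np.pi/2));print(RR.T@st()['force'],st()['torque'],RR.T@(st()['eef_pos']-RO),st()['qpos'][5])
E
```

```text
pos [545.7 102.7 108.4] rot [-1.88  -0.312  0.953] q [-0.06  0.61 -0.3   2.3   2.27  0.29 -1.61] F [-1.  -0.7 -2. ] w 13.1
now-axes shift u [-0.02 -0.   -0.02] target-axes shift u [-0.03 -0.   -0.  ] turn u [-0.01 -6.77  0.01]
[-1.81533074 -0.52778941 -1.3378699 ] [-0.36871963  0.79724615 -0.09020706] [ -0.23657458 -58.60138999  36.92974819] 0.28855679960344544
```

step_arm(
  moves="0 0 0 0 -0.68 0 0;0 0 0 0 -0.68 0 0;0 0 0 0 -0.68 0 0;0 0 0 0 -0.68 0 0;0 0 0 0 -0.68 0 0;0 0 0 0 -0.68 0 0;0 0 0 0 -0.68 0 0;0 0 0 0 -0.68 0 0;0 0 0 0 -0.68 0 0;0 0 0 0 -0.65 0 0;0 0 0 0 0 0 0",
)

```text
clock: 22.75
eef_pos: [545.9, 102.9, 108.5]
tool_rot: [-2.007, -0.003, 1.714]
force: [-0.6, -0.7, -1.8]
width: 13.1
```

```bash
python3 - <<'E'
from plan import *
S=lambda h:RO+RR@np.array([0,-60,h])
delta(S(37),railtool(-np.pi/2));print(RR.T@st()['force'],RR.T@(st()['eef_pos']-RO),st()['qpos'][5])
for n in('side','scene','wrist'):
    p,c=cam(n);cv2.imwrite(f'pics/{n}10.png',p['color'])
a=cv2.imread('pics/side10.png')[190:340,150:330];cv2.imwrite('pics/side10a.png',cv2.resize(a,None,fx=4,fy=4,interpolation=2)[:600])
E
```

```text
pos [545.9 102.9 108.5] rot [-2.007 -0.003  1.714] q [-0.14  0.61 -0.18  2.3   2.47  0.24 -1.01] F [-0.6 -0.7 -1.8] w 13.1
now-axes shift u [-0.03 -0.   -0.  ] target-axes shift u [-0.03 -0.   -0.  ] turn u [-0.   -0.03  0.01]
[-1.37102573 -0.60752206 -1.32356081] [-3.49437256e-02 -5.84166468e+01  3.69597355e+01] 0.2422306469178849
```

View pics/side10a.png

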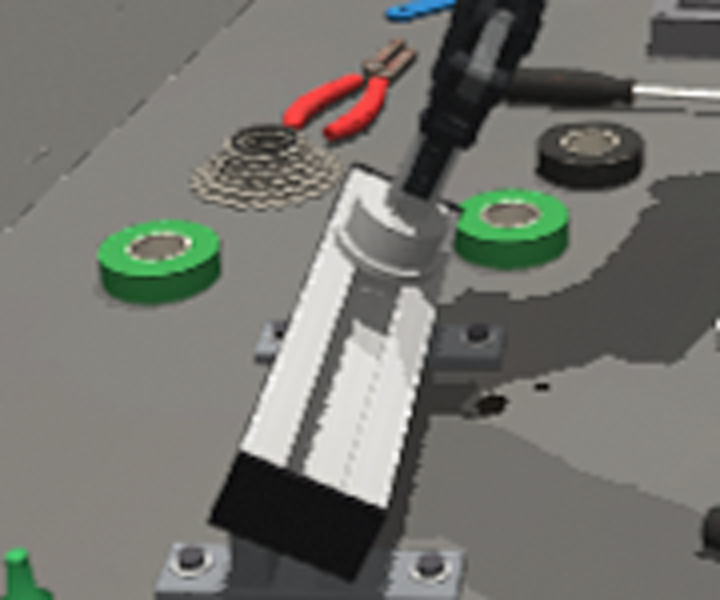

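View pics/wrist10.png

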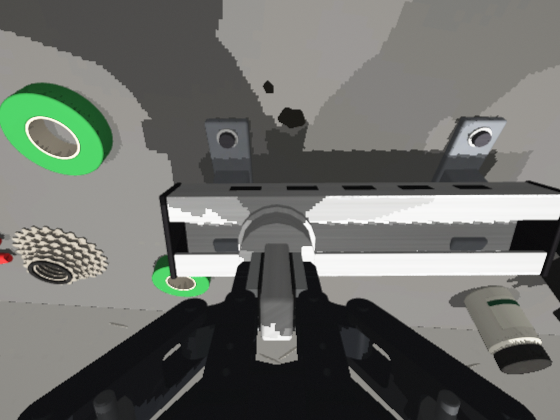

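step_arm(
  moves="0 0 0 0 0 0 0.4;0 0 0 0 0 0 0.6;0 0 0 0 0 0 1;0 0 0 0 0 0 1;0 0 0 0 0 0 1;0 0 0 0 0 0 1;0 0 0 0 0 0 1",
)

```text
clock: 23.6
eef_pos: [546.1, 103.2, 108.8]
tool_rot: [-2.008, -0.003, 1.714]
force: [0.5, -0.2, -0.2]
width: 85.4
```

```bash
python3 - <<'E'
from f4 import *
s=st();print(s['width'],s['force'],RR.T@s['force'])
p,c=cam('wrist');cv2.imwrite('pics/wrist11.png',p['color'])
q=np.array(s['qpos']);p,R=pose(q);B2=railtool(-np.pi/2)
# retreat options
q2=rows(q,[(p+RR[:,2]*70,R)],st_=20)
for X,yaw in(([520,-60,260],.9),([520,-60,260],0.0),([520,-60,260],-1.)):
    print(X,yaw);q3=rows(q2,[(np.array(X,float),down(yaw)),(np.array([512.,-120,200]),down(yaw))],rt=.08,st_=30)
E
```

```text
85.41639891442962 [ 0.52371854 -0.16402242 -0.17419546] [ 0.3745715  -0.23797451 -0.36686898]
4 x 0 -0.35 0 0 0 0 | p [520. 101. 174.] q [ 0.    0.46 -0.39  2.32  1.74  0.24 -0.3 ] min q6 0.24
[520, -60, 260] 0.9
  warn e 0.0 speed 3.87
  warn e 0.0 speed 2.83
12 x -0.26 -0.13 -0.1 0.29 0.56 0.13 | p [522. -61. 259.] q [ 0.51  0.49 -0.68  1.81  0.36  0.98  0.57] min q6 0.26
3 x -0.35 0.39 -0.2 -0.01 -0.02 -0.02 | p [ 512. -121.  201.] q [ 0.59  0.56 -0.64  1.89  0.43  0.84  0.63] min q6 0.84
[520, -60, 260] 0.0
  warn e 0.0 speed 2.2
  warn e 0.0 speed 2.05
22 x -0.12 -0.06 -0.12 0.12 0.64 0.14 | p [518. -61. 258.] q [ 0.36  0.44 -0.44  1.84  0.23  0.91 -0.18] min q6 0.25
3 x -0.04 0.39 -0.39 -0.01 -0.02 0.02 | p [ 512. -120.  199.] q [ 0.44  0.52 -0.4   1.89  0.28  0.79 -0.11] min q6 0.79
[520, -60, 260] -1.0
35 x -0.04 -0.03 -0.13 0.03 0.63 0.14 | p [516. -65. 266.] q [ 0.18  0.41 -0.17  1.83  0.08  0.91 -1.01] min q6 0.24
3 x 0.29 0.44 -0.22 0 0.03 0 | p [ 512. -120.  200.] q [ 0.27  0.49 -0.15  1.9   0.1   0.76 -0.94] min q6 0.76
```

View pics/wrist11.png

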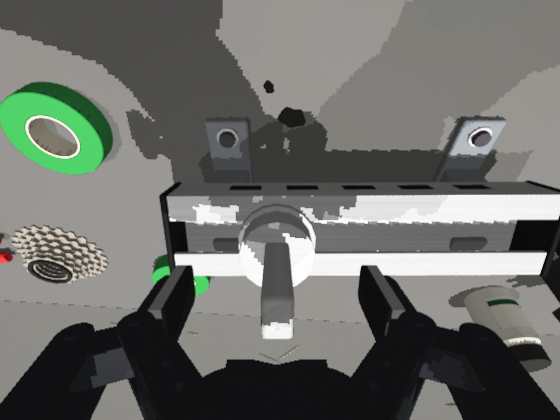

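step_arm(
  moves="0 -0.2 0 0 0 0 1;0 -0.35 0 0 0 0 1;0 -0.35 0 0 0 0 1;0 -0.35 0 0 0 0 1;0 -0.35 0 0 0 0 1;0 -0.1 0 0 0 0 1;0 0 0 0 0 0 1",
)

```text
clock: 24.35
eef_pos: [510.7, 97.6, 186.8]
tool_rot: [-2.009, -0.003, 1.713]
force: [0.4, 0.2, 0.1]
width: 85.4
```

```bash
python3 - <<'E'
from f4 import *
s=st();print(s['eef_pos'],s['tool_rot'],s['qpos'].round(3))
for n in('side','scene','wrist'):
    p,c=cam(n);cv2.imwrite(f'pics/{n}12.png',p['color']);np.save(f'c12{n}.npy',np.array(c,dtype=object),allow_pickle=True)
    for t in('post','post_grip','tape'):
        r=nets.place_of(p,t);print(n,t,[(np.round(x['position']).tolist(),round(x['conf'],2),(RR.T@(x['position']-RO)).round(1).tolist()) for x in r[:2]])
a=cv2.imread('pics/side12.png')[170:290,190:340];cv2.imwrite('pics/side12a.png',cv2.resize(a,None,fx=5,fy=5,interpolation=2)[:600])
a=cv2.imread('pics/scene12.png')[140:210,180:270];cv2.imwrite('pics/scene12a.png',cv2.resize(a,None,fx=7,fy=7,interpolation=2)[:600])
q=np.array(s['qpos']);X=np.array([520,-60,260.])
for rt in(.06,.05):
  for yaw in(.9,.6):q3=rows(q,[(X,down(yaw))],rt=rt,st_=10)
E
```

```text
[510.69764319  97.62825416 186.75036764] [-2.00947298 -0.00294523  1.71291869] [ 0.03   0.416 -0.414  2.32   1.591  0.235 -0.143]
side post [([560.0, 106.0, 75.0], 0.73, [-1.3, -57.3, 0.3])]
side post_grip [([536.0, 103.0, 122.0], 0.66, [-3.4, -56.9, 54.0]), ([690.0, -253.0, -0.0], 0.45, [36.8, -431.7, -100.2])]
side tape [([515.0, -166.0, 1.0], 0.97, [-108.4, -320.0, -31.0]), ([326.0, -363.0, -4.0], 0.85, [-305.9, -487.8, 54.9])]
scene post [([561.0, 107.0, 78.0], 0.86, [0.9, -56.7, 3.1]), ([565.0, 106.0, 67.0], 0.43, [0.3, -57.7, -9.0])]
scene post_grip [([536.0, 103.0, 120.0], 0.8, [-4.1, -57.2, 51.4])]
scene tape [([516.0, -168.0, -2.0], 0.94, [-109.4, -322.6, -34.3]), ([539.0, -60.0, -2.0], 0.86, [-74.0, -218.8, -50.1])]
wrist post [([564.0, 107.0, 76.0], 0.66, [3.2, -56.7, -0.6])]
wrist post_grip [([537.0, 105.0, 127.0], 0.85, [0.4, -55.2, 56.9])]
wrist tape [([540.0, -59.0, -0.0], 0.62, [-72.7, -218.1, -49.1]), ([723.0, 12.0, 0.0], 0.61, [101.2, -174.1, -129.4])]
  warn e 0.0 speed 2.55
18 x -0.17 -0.07 -0.07 0.19 0.37 0.08 | p [521. -64. 259.] q [ 0.53  0.49 -0.7   1.82  0.37  0.96  0.59] min q6 0.24
  warn e 0.0 speed 2.31
20 x -0.14 -0.06 -0.08 0.16 0.46 0.1 | p [516. -56. 259.] q [ 0.47  0.46 -0.61  1.84  0.31  0.93  0.31] min q6 0.24
  warn e 0.0 speed 2.41
19 x -0.16 -0.07 -0.06 0.18 0.35 0.08 | p [515. -61. 262.] q [ 0.53  0.47 -0.69  1.83  0.37  0.97  0.58] min q6 0.24
  warn e 0.0 speed 2.02
24 x -0.12 -0.05 -0.07 0.14 0.38 0.09 | p [519. -60. 261.] q [ 0.46  0.47 -0.6   1.81  0.32  0.98  0.32] min q6 0.24
```

View pics/wrist12.png

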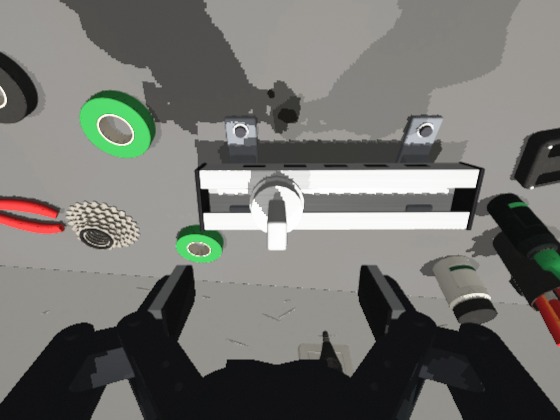

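View pics/side12a.png

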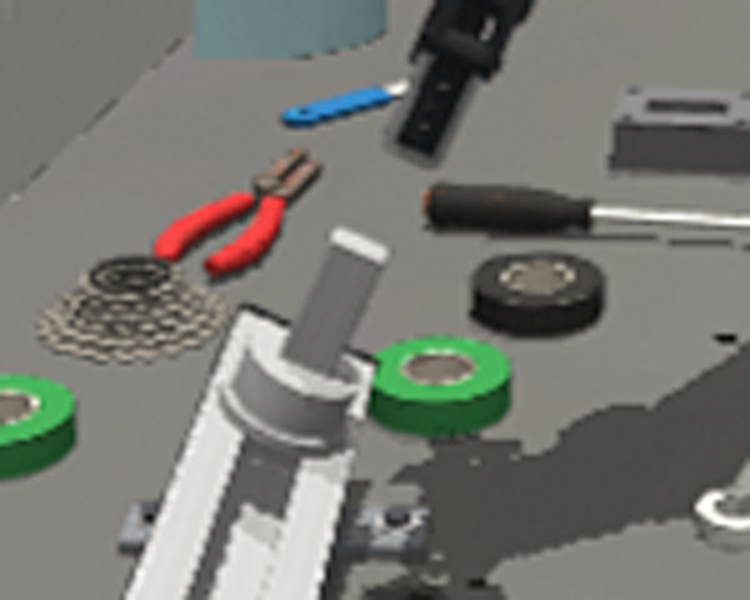

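View pics/scene12a.png

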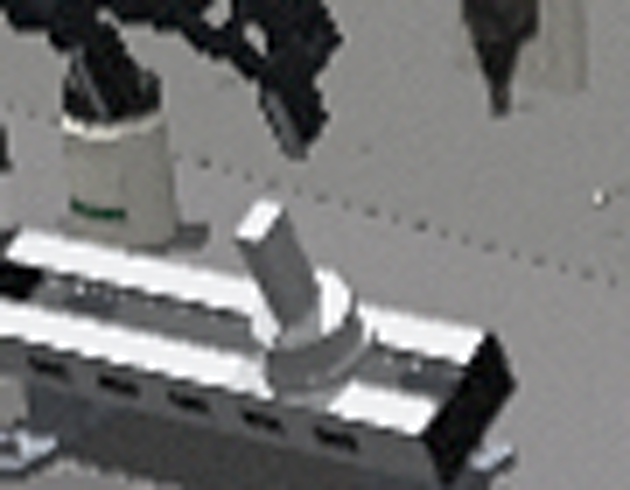

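```bash
python3 - <<'E'
import cv2
a=cv2.imread('pics/wrist12.png')[160:260,220:330];cv2.imwrite('pics/wrist12a.png',cv2.resize(a,None,fx=6,fy=6,interpolation=2))
E
```

```text
(no output)
```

View pics/wrist12a.png

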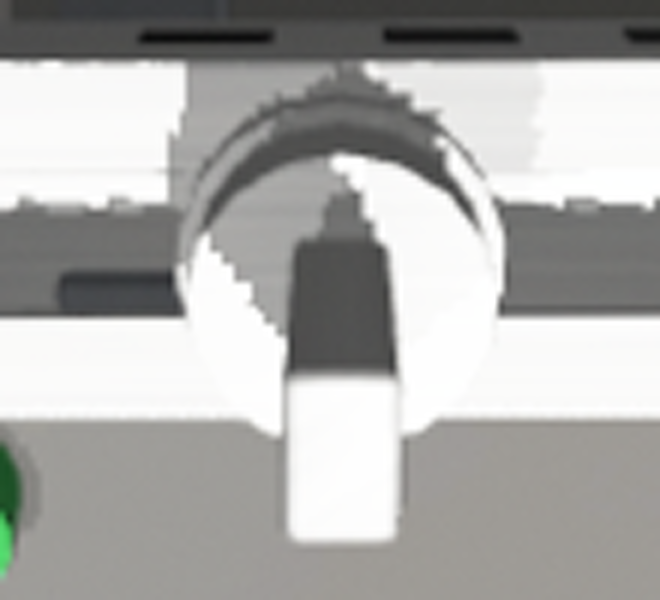

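```bash
python3 - <<'E'
from plan import *
C={n:tuple(np.load(f'c12{n}.npy',allow_pickle=True)) for n in('wrist','side','scene')}
uv={'wrist':(277.2,236.3),'side':(262,219),'scene':(217.4,171.4)}
X,d=tri([ray(C[n],*uv[n]) for n in uv]);print('all',X.round(1),np.round(d,1),(RR.T@(X-RO)).round(1))
for k in uv:
    X,d=tri([ray(C[n],*uv[n]) for n in uv if n!=k]);print('w/o',k,X.round(1),np.round(d,1),(RR.T@(X-RO)).round(1))
# wrist ray at h=80 plane
o,dd=ray(C['wrist'],*uv['wrist']);o2=RR.T@(o-RO);d2=RR.T@dd;print((o2+d2*(80-o2[2])/d2[2]).round(1))
# flange/shoulder circle in wrist: shoulder top ellipse extents
for u,v in((178/6+220,275/6+160),(503/6+220,275/6+160)):
    o,dd=ray(C['wrist'],u,v);o2=RR.T@(o-RO);d2=RR.T@dd;print((o2+d2*(6-o2[2])/d2[2]).round(1))
cr=np.array([(287,375),(398,375),(397,541),(290,541)])/6+[220,160]
print([ (lambda o2,d2:(o2+d2*(80-o2[2])/d2[2]).round(1)[:2].tolist())(RR.T@(ray(C['wrist'],*c)[0]-RO),RR.T@ray(C['wrist'],*c)[1]) for c in cr])
E
```

```text
all [530.1 100.6 145.8] [0.8 1.6 1.3] [  1.3 -58.4  77.5]
w/o wrist [529.8  99.7 145.5] [1.3 1.3] [  0.8 -59.3  77.5]
w/o side [532.1 101.4 145.2] [0.4 0.4] [  3.  -57.9  76.1]
w/o scene [529.2 101.4 146. ] [1. 1.] [  0.7 -57.6  78. ]
[  0.8 -57.8  80. ]
[  3.  -83.4   6. ]
[  3.2 -32.2   6. ]
[[-9.6, -64.2], [-9.5, -51.5], [11.7, -51.5], [11.6, -64.2]]
```

step_arm(
  moves="-0.12 -0.05 -0.07 0.14 0.38 0.09 1;-0.12 -0.05 -0.07 0.14 0.38 0.09 1;-0.12 -0.05 -0.07 0.14 0.38 0.09 1;-0.12 -0.05 -0.07 0.14 0.38 0.09 1;-0.12 -0.05 -0.07 0.14 0.38 0.09 1;-0.12 -0.05 -0.07 0.14 0.38 0.09 1;-0.12 -0.05 -0.07 0.14 0.38 0.09 1;-0.12 -0.05 -0.07 0.14 0.38 0.09 1;-0.12 -0.05 -0.07 0.14 0.38 0.09 1;-0.12 -0.05 -0.07 0.14 0.38 0.09 1;-0.12 -0.05 -0.07 0.14 0.38 0.09 1;-0.12 -0.05 -0.07 0.14 0.38 0.09 1",
)

```text
clock: 26.15
eef_pos: [531.2, 21.7, 225.2]
tool_rot: [-1.783, -0.056, 1.153]
force: [-0.2, 0.6, -0.0]
width: 85.4
```

```bash
cat > go4.py <<'E'
from f4 import *
s=st();q=np.array(s['qpos']);print(s['clock'],q.round(3),s['eef_pos'].round(0),s['tool_rot'].round(2));X=np.array([500,-130.,260.])
q3=rows(q,[(X,down(.6))],rt=.08,st_=25)
E
python3 go4.py
```

```text
26.15 [ 0.336  0.44  -0.652  2.038  0.618  0.628  0.419] [531.  22. 225.] [-1.78 -0.06  1.15]
8 x -0.34 -0.08 -0.17 0.2 0.57 0.12 | p [ 498. -130.  261.] q [ 0.61  0.45 -0.61  1.84  0.32  0.95  0.46] min q6 0.67
```

step_arm(
  moves="-0.35 -0.08 -0.19 0.2 0.57 0.12 1;-0.35 -0.08 -0.19 0.2 0.57 0.12 1;-0.35 -0.08 -0.19 0.2 0.57 0.12 1;-0.35 -0.08 -0.19 0.2 0.57 0.12 1;-0.35 -0.08 -0.19 0.2 0.57 0.12 1;-0.35 -0.08 -0.19 0.2 0.57 0.12 1;-0.35 -0.08 -0.19 0.2 0.57 0.12 1;-0.35 -0.08 -0.19 0.2 0.57 0.12 1;0 0 0 0 0 0 1;0 0 0 0 0 0 1",
)

```text
clock: 27.15
eef_pos: [501.2, -131.8, 259.8]
tool_rot: [-1.571, 0.001, 0.599]
force: [0.6, -0.4, -1.3]
width: 85.3
```

```bash
python3 - <<'E'
from f4 import *
s=st();print(s['clock'],s['eef_pos'],s['tool_rot'],s['qpos'].round(3))
p,c=cam('wrist');a=p['color'];cv2.imwrite('pics/w13.png',a);np.save('c13.npy',np.array(c,dtype=object),allow_pickle=True)
for t in('tape','screwdriver'):
    r=nets.place_of(p,t);print(t,[(np.round(x['position']).tolist(),round(x['conf'],2),np.round(proj(c,x['position'])[0]).tolist()) for x in r[:3]])
u=proj(c,[[515,-167,10]])[0].astype(int);print(u)
x0,y0=max(u[0]-60,0),max(u[1]-50,0);print(x0,y0)
cv2.imwrite('pics/w13a.png',cv2.resize(a[y0:y0+100,x0:x0+120],None,fx=6,fy=6,interpolation=2))
E
```

```text
27.15 [ 501.23392464 -131.83755881  259.81620904] [-1.57082407e+00  1.17280149e-03  5.99391795e-01] [ 0.622  0.46  -0.607  1.833  0.318  0.947  0.475]
tape [([725.0, 14.0, -2.0], 0.96, [464.0, 175.0]), ([538.0, -58.0, -3.0], 0.92, [329.0, 142.0]), ([516.0, -167.0, 2.0], 0.86, [271.0, 198.0])]
screwdriver [([504.0, -266.0, 0.0], 0.6, [229.0, 244.0])]
[270 198]
210 148
```

View pics/w13.png

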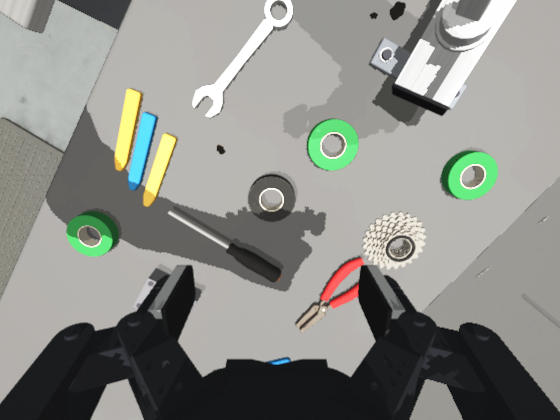

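View pics/w13a.png

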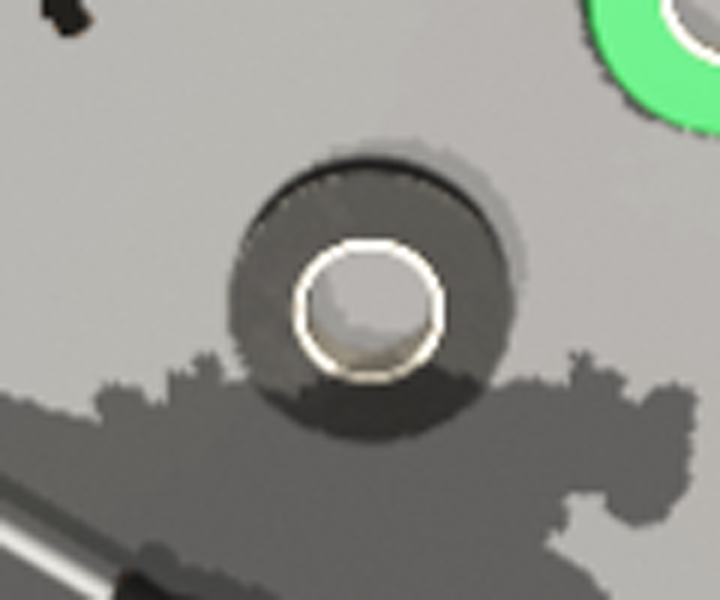

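```bash
python3 - <<'E'
from plan import *
c=tuple(np.load('c13.npy',allow_pickle=True))
X=onz(c,271.6,199.4,19);print(X)
cd=tuple(np.load('c12side.npy',allow_pickle=True));cs=tuple(np.load('c12scene.npy',allow_pickle=True))
ud=(538/5+190,276/5+170)
print(tri([ray(c,271.6,199.4),ray(cd,*ud)]))
delta([X[0],X[1],40],down(.6))
E
```

```text
[ 515.40891961 -164.94277814   19.        ]
(array([ 515.19274546, -165.58756783,   16.80303549]), [np.float64(0.5655125135041721), np.float64(0.5655125135041899)])
pos [ 501.3 -130.7  259.9] rot [-1.571e+00  1.000e-03  6.020e-01] q [ 0.62  0.46 -0.61  1.83  0.32  0.95  0.48] F [ 0.5 -0.4  0.7] w 85.7
now-axes shift u [-0.15  4.4  -0.73] target-axes shift u [-0.15  4.4  -0.73] turn u [-0.    0.01 -0.01]
```

step_arm(
  moves="-0.08 0.5 -0.37 0 0 0 1;-0.07 0.7 -0.36 0 0 0 1;0 0.8 0 0 0 0 1;0 0.8 0 0 0 0 1;0 0.8 0 0 0 0 1;0 0.6 0 0 0 0 1;0 0.2 0 0 0 0 1;0 0 0 0 0 0 1;0 0 0 0 0 0 1",
)

```text
clock: 28.2
eef_pos: [516.5, -166.3, 41.2]
tool_rot: [-1.572, 0.0, 0.6]
force: [1.0, 0.2, 0.3]
width: 85.5
```

```bash
python3 - <<'E'
from plan import *
delta([515.3,-165.2,-3],down(.6))
p,c=cam('wrist');cv2.imwrite('pics/w14.png',p['color']);print(proj(c,[[515.3,-165.2,19]]))
E
```

```text
pos [ 516.5 -166.3   41.2] rot [-1.572  0.     0.6  ] q [ 0.51  0.79 -0.38  1.95  0.58  0.51  0.31] F [1.  0.2 0.3] w 85.5
now-axes shift u [-0.01  0.88  0.03] target-axes shift u [-0.01  0.88  0.03] turn u [ 0.01 -0.   -0.  ]
[[275.98533019 245.78742782]]
```

View pics/w14.png

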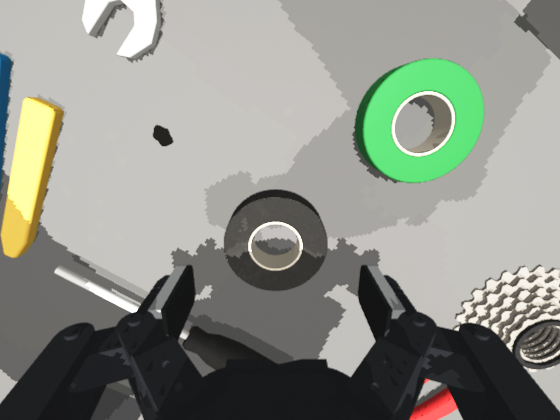

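step_arm(
  moves="0 0.3 0.02 0 0 0 1;0 0.25 0.01 0 0 0 1;0 0.15 0 0 0 0 1;0 0 0 0 0 0 1;0 0 0 0 0 0 1",
)

```text
clock: 28.75
eef_pos: [514.6, -165.5, 5.2]
tool_rot: [-1.571, 0.001, 0.599]
force: [-0.3, -0.1, -0.0]
width: 85.4
```

step_arm(
  moves="0 0.1 0 0 0 0 1;0 0.04 0 0 0 0 1;0 0 0 0 0 0 1;0 0 0 0 0 0 1",
)

```text
clock: 29.15
eef_pos: [514.5, -165.5, -2.0]
tool_rot: [-1.571, 0.002, 0.599]
force: [-1.2, -0.2, 0.4]
width: 85.5
```

```bash
python3 - <<'E'
from plan import *
delta([515.3,-165.2,-3],down(.6))
p,c=cam('wrist');cv2.imwrite('pics/w15.png',p['color'])
p,c=cam('side');cv2.imwrite('pics/side15.png',cv2.resize(p['color'][180:270,240:360],None,fx=6,fy=6,interpolation=2))
E
```

```text
pos [ 514.5 -165.5   -2. ] rot [-1.571  0.002  0.599] q [ 0.47  0.86 -0.32  1.97  0.63  0.42  0.26] F [-1.2 -0.2  0.4] w 85.5
now-axes shift u [ 0.02  0.02 -0.  ] target-axes shift u [ 0.02  0.02 -0.  ] turn u [ 0.   -0.01 -0.01]
```

View pics/w15.png

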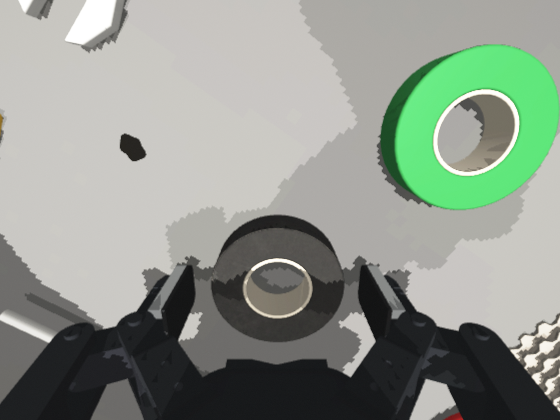

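View pics/side15.png

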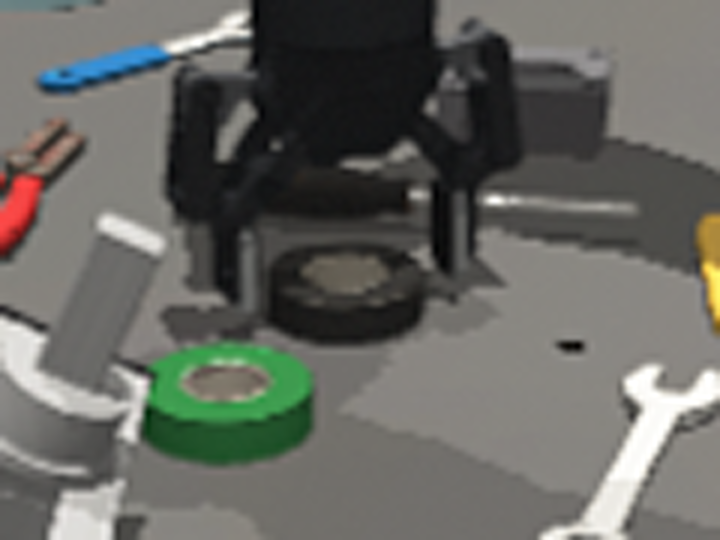

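step_arm(
  moves="0.01 0 0 0 0 0 0.5;0 0 0 0 0 0 0.3;0 0 0 0 0 0 0;0 0 0 0 0 0 0;0 0 0 0 0 0 0;0 0 0 0 0 0 0;0 0 0 0 0 0 0",
)

```text
clock: 29.95
eef_pos: [515.3, -165.1, -1.1]
tool_rot: [-1.572, 0.001, 0.599]
force: [-0.6, 1.9, 8.6]
width: 62.4
```

step_arm(
  moves="0 -0.2 0 0 0 0 0;0 -0.5 0 0 0 0 0;0 -0.7 0 0 0 0 0;0 -0.9 0 0 0 0 0;0 -0.9 0 0 0 0 0;0 -0.9 0 0 0 0 0;0 0 0 0 0 0 0;0 0 0 0 0 0 0",
)

```text
clock: 30.75
eef_pos: [515.2, -165.4, 204.1]
tool_rot: [-1.573, 0.001, 0.598]
force: [0.3, -0.0, -0.9]
width: 62.1
```

```bash
python3 - <<'E'
from f4 import *
s=st();print(s['width'],s['force'].round(1),s['qpos'].round(2))
for n in('wrist','side'):
    p,c=cam(n);cv2.imwrite(f'pics/{n}16.png',p['color'])
a=cv2.imread('pics/side16.png')[110:260,230:380];cv2.imwrite('pics/side16a.png',cv2.resize(a,None,fx=4,fy=4,interpolation=2))
E
```

```text
62.141127995155514 [ 0.3 -0.  -0.9] [ 0.64  0.56 -0.57  1.84  0.39  0.85  0.47]
```

View pics/wrist16.png

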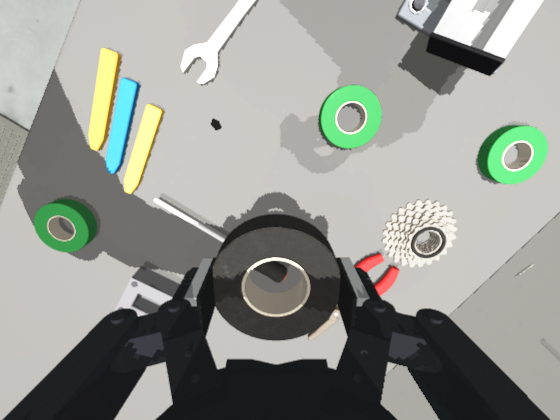

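View pics/side16a.png

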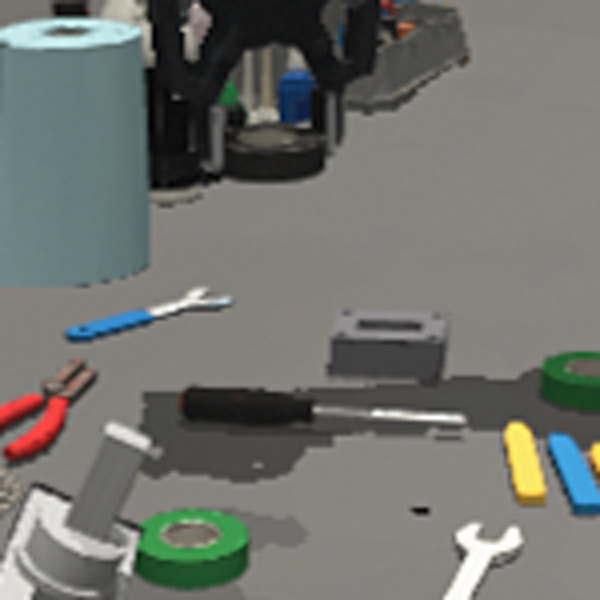

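```bash
python3 - <<'E'
from f4 import *
p,c=cam('wrist');M=np.array(p['T_tool_cam']);f=c[2]
for u,v in((276,287),(245,287),(307,287),(276,261),(276,314)):
    d=M[:3,:3]@np.array([(u-c[3])/f,(v-c[4])/f,1]);o=M[:3,3];print((o+d*(-20-o[1])/d[1]).round(1))
s=st();q=np.array(s['qpos']);B2=railtool(-np.pi/2)
S=lambda h:RO+RR@np.array([0.8,-58,h])
for spin in(-np.pi/2,-.8,-2.2):
  for via in([520,-40,250],):
    print(spin)
    q3=rows(q,[(np.array(via,float),down(.145-spin*.8)),(S(110),railtool(spin)),(S(70),railtool(spin)),(S(25),railtool(spin))],rt=.06,st_=20)
E
```

```text
[ -0.4 -20.   -0.2]
[-15.7 -20.   -0.2]
[ 15.  -20.   -0.2]
[ -0.3 -20.   14.4]
[ -0.4 -20.  -16.4]
-1.5707963267948966
14 x 0.16 -0.07 0.1 0 -0.48 0 | p [518. -43. 251.] q [ 0.57  0.53 -0.84  1.84  0.47  0.99  0.94] min q6 0.87
  warn e 0.0 speed 2.65
  warn e 0.0 speed 4.51
9 x 0.31 0.17 0.05 -0.4 -0.28 -0.06 | p [514.  98. 173.] q [ 0.04  0.46 -0.45  2.33  1.71  0.27 -0.27] min q6 0.25
2 x 0.01 0.39 -0.02 -0.02 -0.01 -0.01 | p [532. 102. 139.] q [ 0.09  0.57 -0.53  2.32  1.93  0.37 -0.46] min q6 0.32
3 x 0 0.3 0 0 0 0 | p [551. 104.  98.] q [ 0.12  0.69 -0.58  2.3   2.05  0.46 -0.55] min q6 0.4
-0.8
7 x 0.25 -0.14 0.28 0 -0.22 0 | p [520. -40. 251.] q [ 0.46  0.49 -0.66  1.83  0.36  0.95  0.42] min q6 0.86
  warn e 0.0 speed 5.63
  warn e 0.0 speed 4.26
8 x 0.23 0.19 0.26 -0.3 -0.17 -0.35 | p [516.  99. 176.] q [ 0.1   0.47 -0.53  2.33  1.71  0.3  -1.03] min q6 0.29
3 x 0 0.27 0 -0.01 0.01 0.01 | p [533. 102. 139.] q [ 0.13  0.58 -0.59  2.32  1.9   0.4  -1.2 ] min q6 0.33
3 x 0 0.3 0 0 0 0 | p [551. 105.  98.] q [ 0.15  0.7  -0.63  2.29  2.03  0.49 -1.29] min q6 0.43
-2.2
22 x 0.12 -0.04 0.04 0 -0.49 0 | p [517. -42. 246.] q [ 0.64  0.58 -0.97  1.84  0.56  1.02  1.33] min q6 0.86
  warn e 0.0 speed 2.17
  warn e 0.0 speed 2.62
11 x 0.24 0.13 -0.1 -0.31 -0.34 0.13 | p [513. 100. 172.] q [ 0.18  0.5  -0.65  2.33  1.7   0.37  0.38] min q6 0.37
2 x -0.04 0.39 -0.02 0.01 0.01 0.01 | p [533. 101. 138.] q [ 0.18  0.6  -0.67  2.31  1.85  0.45  0.25] min q6 0.41
3 x 0 0.3 0 0 0 0 | p [552. 104.  98.] q [ 0.19  0.72 -0.69  2.29  1.98  0.53  0.16] min q6 0.48
```

step_arm(
  moves="0.12 -0.04 0.04 0 -0.49 0 0;0.12 -0.04 0.04 0 -0.49 0 0;0.12 -0.04 0.04 0 -0.49 0 0;0.12 -0.04 0.04 0 -0.49 0 0;0.12 -0.04 0.04 0 -0.49 0 0;0.12 -0.04 0.04 0 -0.49 0 0;0.12 -0.04 0.04 0 -0.49 0 0;0.12 -0.04 0.04 0 -0.49 0 0;0.12 -0.04 0.04 0 -0.49 0 0;0.12 -0.04 0.04 0 -0.49 0 0;0.12 -0.04 0.04 0 -0.49 0 0;0.12 -0.04 0.04 0 -0.49 0 0;0.12 -0.04 0.04 0 -0.49 0 0;0.12 -0.04 0.04 0 -0.49 0 0;0.12 -0.04 0.04 0 -0.49 0 0;0.12 -0.04 0.04 0 -0.49 0 0;0.12 -0.04 0.04 0 -0.49 0 0;0.12 -0.04 0.04 0 -0.49 0 0;0.12 -0.04 0.04 0 -0.49 0 0;0.12 -0.04 0.04 0 -0.49 0 0",
)

```text
clock: 32.9
eef_pos: [525.1, -45.9, 241.2]
tool_rot: [-1.566, -0.001, 1.778]
force: [-0.7, 0.9, -1.1]
width: 62.4
```

```bash
cat > go5.py <<'E'
from f4 import *
s=st();q=np.array(s['qpos']);print(s['clock'],q.round(3),s['eef_pos'].round(0),s['tool_rot'].round(2),s['width'])
S=lambda h:RO+RR@np.array([0.8,-58,h]);spin=-2.2
q3=rows(q,[(S(115),railtool(spin)),(S(25),railtool(spin))],rt=.055,st_=25)
E
python3 go5.py
```

```text
32.9 [ 0.633  0.587 -0.929  1.827  0.549  1.014  1.257] [525. -46. 241.] [-1.57 -0.    1.78] 62.36926786212161
  warn e 0.0 speed 2.21
13 x 0.23 0.09 -0.07 -0.27 -0.36 0.1 | p [511.  99. 176.] q [ 0.18  0.49 -0.65  2.33  1.68  0.38  0.39] min q6 0.37
4 x -0.01 0.44 -0.01 0 0.01 -0.01 | p [551. 104.  98.] q [ 0.19  0.72 -0.69  2.29  1.98  0.53  0.16] min q6 0.42
```

step_arm(
  moves="0.23 0.07 -0.07 -0.27 -0.36 0.1 0;0.23 0.07 -0.07 -0.27 -0.36 0.1 0;0.23 0.07 -0.07 -0.27 -0.36 0.1 0;0.23 0.07 -0.07 -0.27 -0.36 0.1 0;0.23 0.07 -0.07 -0.27 -0.36 0.1 0;0.23 0.07 -0.07 -0.27 -0.36 0.1 0;0.23 0.07 -0.07 -0.27 -0.36 0.1 0",
)

```text
clock: 33.6
eef_pos: [524.3, 37.9, 215.5]
tool_rot: [-1.779, 0.115, 2.069]
force: [2.1, -0.5, -1.5]
width: 62.3
```

```bash
python3 go5.py
```

```text
33.6 [ 0.491  0.509 -0.91   2.081  0.827  0.656  1.123] [524.  38. 215.] [-1.78  0.11  2.07] 62.30207559166912
  warn e 0.0 speed 2.26
6 x 0.23 0.11 -0.07 -0.27 -0.36 0.09 | p [514. 100. 179.] q [ 0.18  0.48 -0.65  2.32  1.64  0.37  0.44] min q6 0.37
4 x 0 0.45 0.01 0 0.01 0 | p [551. 105.  97.] q [ 0.2   0.73 -0.7   2.3   1.99  0.54  0.15] min q6 0.41
```

step_arm(
  moves="0.23 0.1 -0.07 -0.27 -0.36 0.09 0;0.23 0.1 -0.07 -0.27 -0.36 0.09 0;0.12 0.05 -0.03 -0.14 -0.18 0.05 0;0.12 0.05 -0.04 -0.13 -0.18 0.04 0;0.12 0.05 -0.03 -0.14 -0.18 0.05 0;0.12 0.05 -0.04 -0.13 -0.18 0.04 0;0.12 0.05 -0.03 -0.14 -0.18 0.05 0;0.12 0.05 -0.04 -0.13 -0.18 0.04 0;0.12 0.05 -0.03 -0.14 -0.18 0.05 0;0.1 0.05 -0.04 -0.13 -0.18 0.04 0;0 0 0 0 0 0 0;0 0 0 0 0 0 0",
)

```text
clock: 34.8
eef_pos: [511.6, 106.9, 181.5]
tool_rot: [-1.931, 0.251, 2.301]
force: [0.4, 0.8, -1.8]
width: 62.1
```

```bash
python3 - <<'E'
from plan import *
S=lambda h:RO+RR@np.array([0.8,-58,h])
delta(S(95),railtool(-2.2));print(st()['clock'],RR.T@(st()['eef_pos']-RO))
for n in('wrist','side'):
    p,c=cam(n);cv2.imwrite(f'pics/{n}17.png',p['color'])
    if n=='wrist':print(proj(c,[RO+RR@np.array([.8,-58,80])]))
a=cv2.imread('pics/side17.png')[150:280,190:340];cv2.imwrite('pics/side17a.png',cv2.resize(a,None,fx=4.5,fy=4.5,interpolation=2))
E
```

```text
pos [511.6 106.9 181.5] rot [-1.931  0.251  2.301] q [ 0.2   0.48 -0.68  2.31  1.58  0.39  0.49] F [ 0.4  0.8 -1.8] w 62.1
now-axes shift u [-0.14  0.44  0.1 ] target-axes shift u [-0.14  0.44  0.1 ] turn u [0.   0.01 0.01]
34.8 [  0.61270265 -49.4977281  117.17747152]
[[266.27743229 231.65523771]]
```

View pics/wrist17.png

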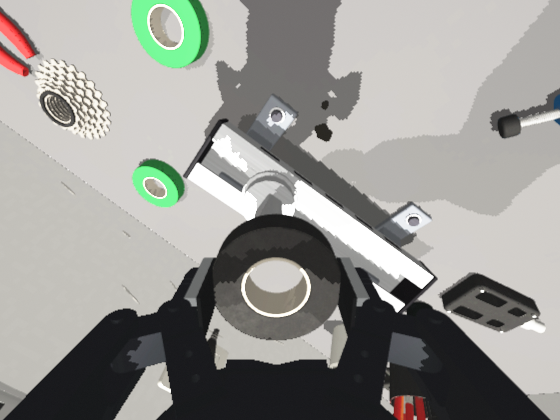

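View pics/side17a.png

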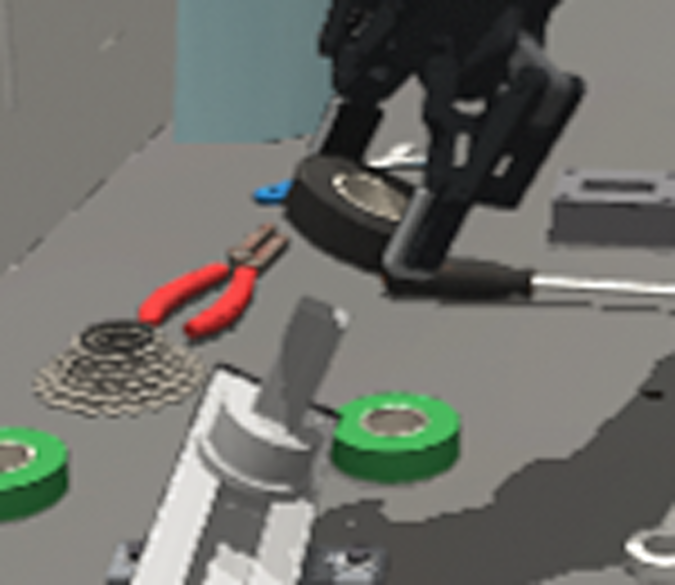

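step_arm(
  moves="-0.07 0.1 0.05 0 0 0 0;-0.07 0.15 0.05 0 0 0 0;0 0.15 0 0 0.01 0.01 0;0 0.05 0 0 0 0 0;0 0 0 0 0 0 0;0 0 0 0 0 0 0",
)

```text
clock: 35.5
eef_pos: [523.1, 100.0, 162.3]
tool_rot: [-1.934, 0.253, 2.299]
force: [-0.3, -0.1, -0.3]
width: 62.5
```

```bash
python3 - <<'E'
from plan import *
S=lambda h:RO+RR@np.array([0.8,-58,h])
delta(S(82),railtool(-2.2));print(st()['clock'],RR.T@(st()['eef_pos']-RO))
for n in('wrist','side','scene'):
    p,c=cam(n);cv2.imwrite(f'pics/{n}18.png',p['color'])
    print(proj(c,[RO+RR@np.array([.8,-58,80])]))
a=cv2.imread('pics/side18.png')[150:280,190:340];cv2.imwrite('pics/side18a.png',cv2.resize(a,None,fx=4.5,fy=4.5,interpolation=2))
a=cv2.imread('pics/scene18.png')[120:210,170:280];cv2.imwrite('pics/scene18a.png',cv2.resize(a,None,fx=6,fy=6,interpolation=2))
E
```

```text
pos [523.1 100.  162.3] rot [-1.934  0.253  2.299] q [ 0.21  0.54 -0.69  2.31  1.71  0.41  0.38] F [-0.3 -0.1 -0.3] w 62.5
now-axes shift u [0.01 0.27 0.02] target-axes shift u [0.01 0.27 0.02] turn u [ 0.02  0.   -0.01]
35.5 [  1.86127346 -58.0414836   95.41020888]
[[277.84174865 251.96537931]]
[[262.06124048 217.58385773]]
[[216.53172856 171.09199606]]
```

View pics/side18a.png

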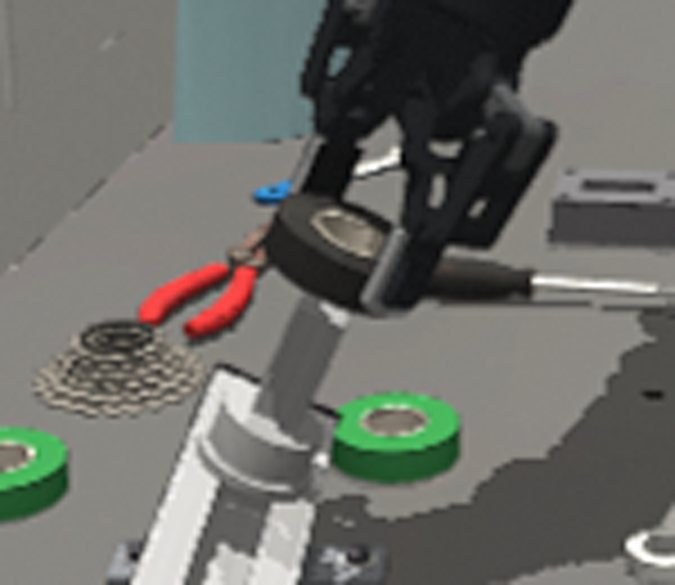

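View pics/scene18a.png

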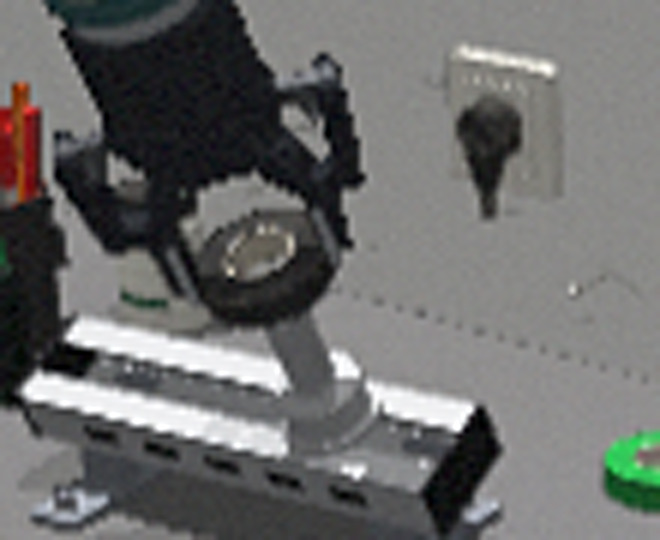

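View pics/wrist18.png

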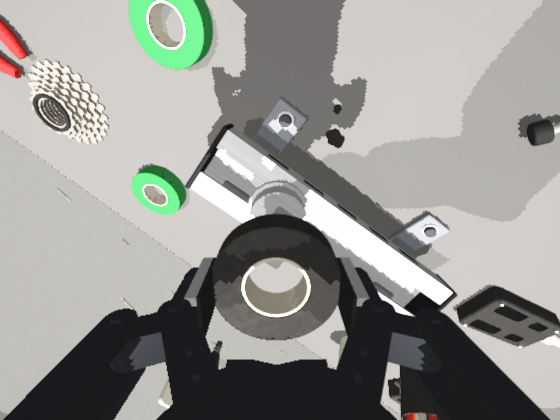

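step_arm(
  moves="0.01 0.15 0.02 0.01 0 0 0;0 0.15 0 0 0 0 0;0 0.12 0 0 0 0 0;0 0.1 0 0 0 0 0;0 0 0 0 0 0 0",
)

```text
clock: 36.15
eef_pos: [533.0, 101.2, 137.6]
tool_rot: [-1.932, 0.252, 2.299]
force: [0.0, 1.4, -0.5]
width: 62.4
```

```bash
python3 - <<'E'
from plan import *
S=lambda h:RO+RR@np.array([0.8,-58,h])
delta(S(25),railtool(-2.2));print(st()['clock'],RR.T@(st()['eef_pos']-RO),RR.T@st()['force'])
for n in('wrist','scene'):
    p,c=cam(n);cv2.imwrite(f'pics/{n}19.png',p['color'])
a=cv2.imread('pics/wrist19.png')[200:350,200:350];cv2.imwrite('pics/wrist19a.png',cv2.resize(a,None,fx=4,fy=4,interpolation=2))
a=cv2.imread('pics/scene19.png')[120:210,170:280];cv2.imwrite('pics/scene19a.png',cv2.resize(a,None,fx=6,fy=6,interpolation=2))
E
```

```text
pos [533.  101.2 137.6] rot [-1.932  0.252  2.299] q [ 0.21  0.61 -0.7   2.3   1.83  0.46  0.29] F [ 0.   1.4 -0.5] w 62.4
now-axes shift u [ 0.    0.88 -0.01] target-axes shift u [-0.    0.88 -0.01] turn u [ 0.    0.   -0.01]
36.15 [  0.46712768 -58.22674649  68.80348077] [ 0.01798751  1.37640338 -0.50502539]
```

View pics/wrist19a.png

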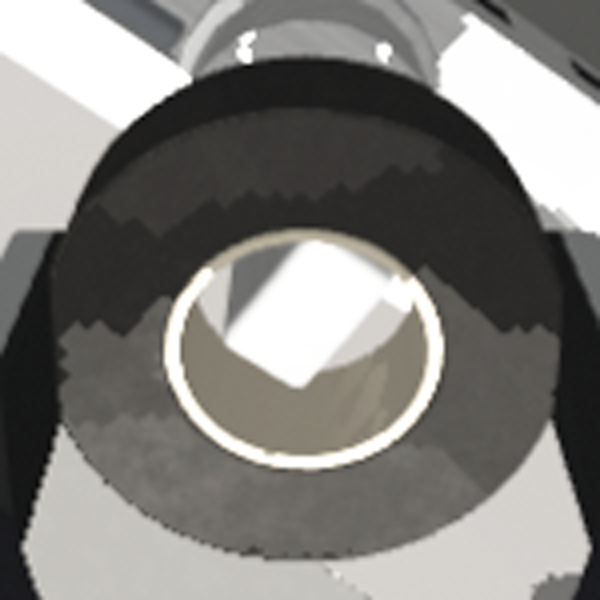

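View pics/scene19a.png

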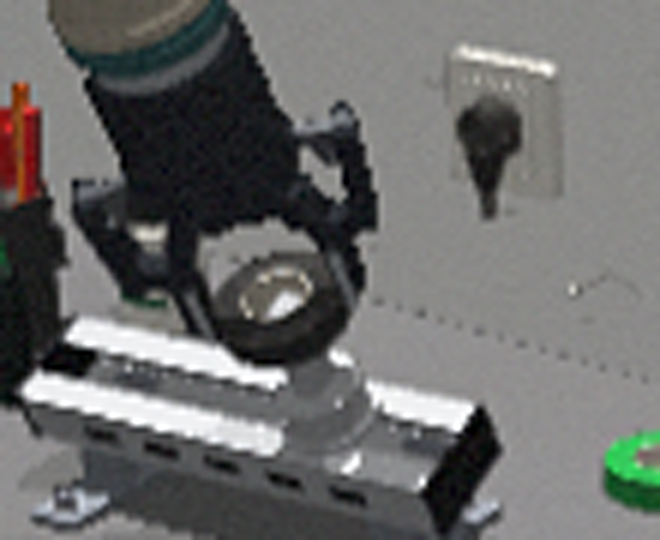

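The bar's top is inside the hole at crop (310,310) and there is no contact force. I'll continue down.

step_arm(
  moves="0 0.2 0 0 0 0 0;0 0.2 0 0 0 0 0;0 0.15 0 0 0 0 0;0 0.12 0 0 0 0 0;0 0.08 0 0 0 0 0;0 0.05 0 0 0 0 0;0 0 0 0 0 0 0;0 0 0 0 0 0 0",
)

```text
clock: 37.05
eef_pos: [549.8, 103.7, 102.0]
tool_rot: [-1.933, 0.253, 2.299]
force: [0.4, 0.0, -0.1]
width: 62.0
```

```bash
python3 - <<'E'
from plan import *
S=lambda h:RO+RR@np.array([0.8,-58,h])
delta(S(25),railtool(-2.2));print(st()['clock'],RR.T@(st()['eef_pos']-RO),RR.T@st()['force'])
E
```

```text
pos [549.8 103.7 102. ] rot [-1.933  0.253  2.299] q [ 0.21  0.72 -0.72  2.28  1.95  0.54  0.21] F [ 0.4  0.  -0.1] w 62.0
now-axes shift u [ 0.    0.09 -0.  ] target-axes shift u [ 0.    0.09 -0.  ] turn u [ 0.01  0.   -0.01]
37.05 [  0.8474498  -58.20177129  29.42153779] [ 0.30200214 -0.02537663 -0.25676181]
```

step_arm(
  moves="0 0.04 0 0 0 0 0;0 0.03 0 0 0 0 0;0 0.02 0 0 0 0 0;0 0 0 0 0 0 0;0 0 0 0 0 0 0",
)

```text
clock: 37.55
eef_pos: [551.6, 103.9, 98.1]
tool_rot: [-1.933, 0.253, 2.299]
force: [-2.1, -1.3, 5.1]
width: 62.6
```

```bash
python3 - <<'E'
from plan import *
S=lambda h:RO+RR@np.array([0.8,-58,h])
delta(S(25),railtool(-2.2));print(st()['clock'],RR.T@(st()['eef_pos']-RO),RR.T@st()['force'])
p,c=cam('side');a=p['color'][150:280,190:340];cv2.imwrite('pics/side20a.png',cv2.resize(a,None,fx=4.5,fy=4.5,interpolation=2))
E
```

```text
pos [551.6 103.9  98.1] rot [-1.933  0.253  2.299] q [ 0.21  0.73 -0.72  2.28  1.96  0.54  0.2 ] F [-2.1 -1.3  5.1] w 62.6
now-axes shift u [ 0.01  0.   -0.  ] target-axes shift u [ 0.01  0.   -0.  ] turn u [ 0.01  0.01 -0.02]
37.55 [  0.8895727  -58.28326383  25.07793074] [ 0.1170828  -1.02256129  5.60066577]
```

View pics/side20a.png

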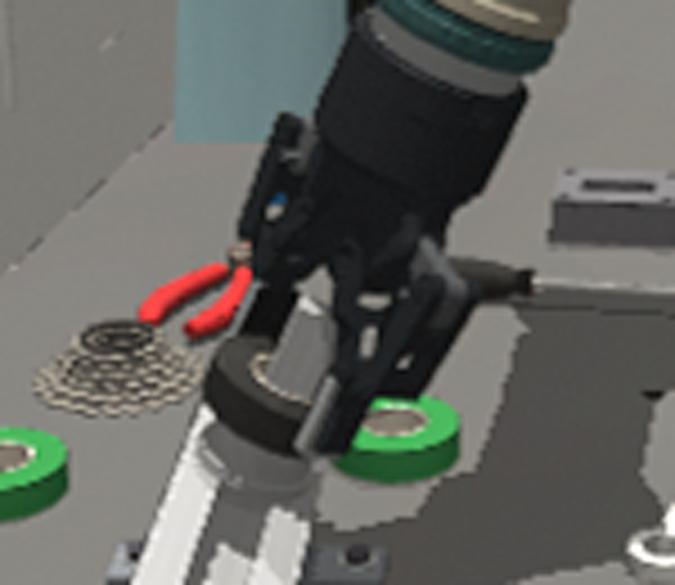

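The contact force is 5.6 N at h = 25, exactly where the shoulder should stop the tape. Releasing and retreating.

step_arm(
  moves="0 0 0 0 0 0 0.8;0 0 0 0 0 0 0.9;0 0 0 0 0 0 1;0 0 0 0 0 0 1;0 0 0 0 0 0 1;0 0 0 0 0 0 1;0 0 0 0 0 0 1",
)

```text
clock: 38.3
eef_pos: [551.7, 104.0, 97.8]
tool_rot: [-1.932, 0.253, 2.299]
force: [0.4, 0.3, 0.2]
width: 85.7
```

```bash
python3 - <<'E'
from plan import *
s=st();print(s['width'],RR.T@s['force'])
p,c=cam('wrist');cv2.imwrite('pics/w21.png',p['color'])
E
```

```text
85.7149081190189 [0.4558814  0.20663754 0.02496557]
```

View pics/w21.png

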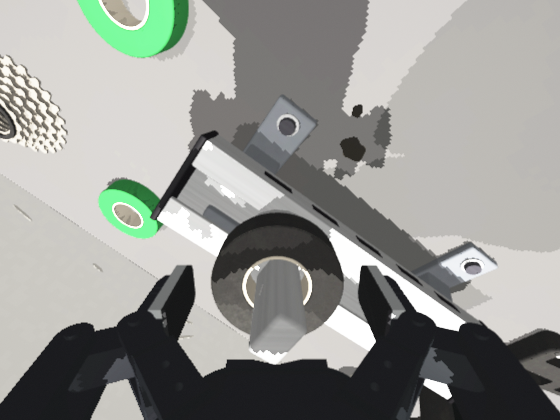

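step_arm(
  moves="0 -0.1 0 0 0 0 1;0 -0.25 0 0 0 0 1;0 -0.35 0 0 0 0 1;0 -0.4 0 0 0 0 1;0 -0.4 0 0 0 0 1;0 -0.3 0 0 0 0 1;0 -0.15 0 0 0 0 1;0 0 0 0 0 0 1;0 0 0 0 0 0 1",
)

```text
clock: 39.25
eef_pos: [510.8, 98.0, 186.3]
tool_rot: [-1.933, 0.254, 2.299]
force: [1.2, 0.4, -0.2]
width: 85.4
```

```bash
python3 - <<'E'
from plan import *
s=st();print(s['clock'],s['qpos'].round(3),RR.T@(s['eef_pos']-RO))
ps={}
for n in('wrist','side','scene'):
    p,c=cam(n);cv2.imwrite(f'pics/{n}22.png',p['color']);np.save(f'c22{n}.npy',np.array(c,dtype=object),allow_pickle=True)
    for t in('post','tape'):
        r=nets.place_of(p,t);print(n,t,[((RR.T@(x['position']-RO)).round(1).tolist(),round(x['conf'],2)) for x in r[:5] if np.linalg.norm(x['position']-RO)<120])
a=cv2.imread('pics/side22.png')[170:290,190:340];cv2.imwrite('pics/side22a.png',cv2.resize(a,None,fx=5,fy=5,interpolation=2))
a=cv2.imread('pics/scene22.png')[140:210,180:270];cv2.imwrite('pics/scene22a.png',cv2.resize(a,None,fx=7,fy=7,interpolation=2))
E
```

```text
39.25 [ 0.202  0.458 -0.661  2.316  1.567  0.36   0.516] [  0.77147225 -58.25952615 122.46132184]
wrist post [([3.4, -56.6, -1.1], 0.87)]
wrist tape [([6.0, -59.4, 27.8], 0.65)]
side post [([0.2, -58.2, -2.1], 0.87)]
side tape [([-0.5, -57.7, 24.8], 0.96)]
scene post [([0.0, -57.5, 3.6], 0.47)]
scene tape [([-4.9, -58.0, 21.7], 0.63)]
```

View pics/side22a.png

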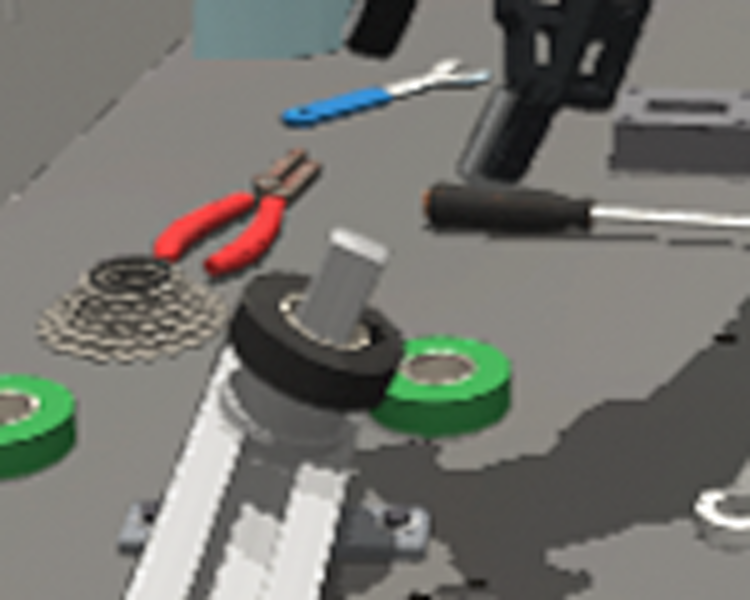

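View pics/scene22a.png

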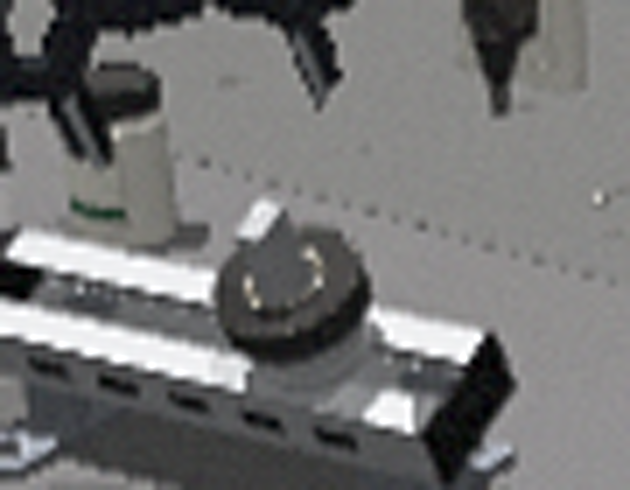

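View pics/wrist22.png

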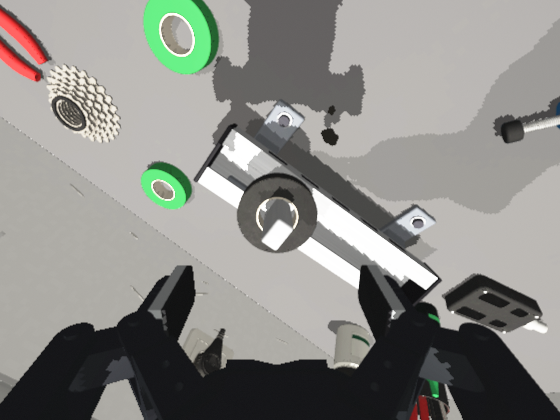

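```bash
python3 - <<'E'
import cv2
a=cv2.imread('pics/wrist22.png')[165:265,225:335];cv2.imwrite('pics/wrist22a.png',cv2.resize(a,None,fx=6,fy=6,interpolation=2))
E
```

```text
(no output)
```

View pics/wrist22a.png

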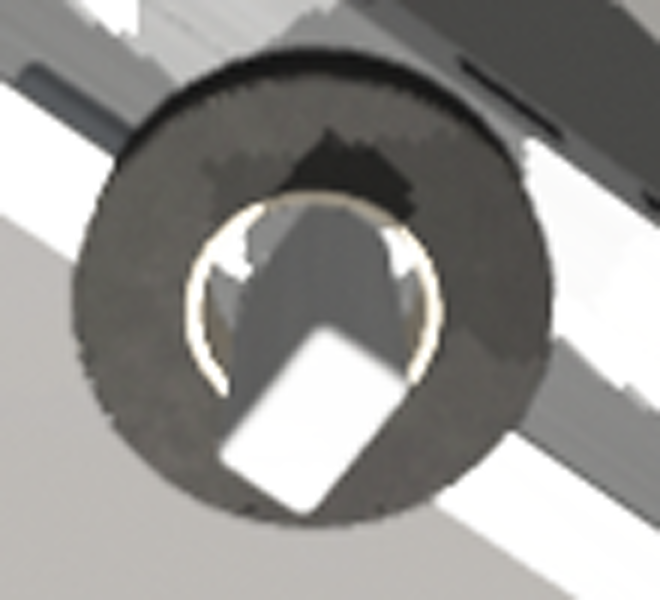

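```bash
python3 - <<'E'
from plan import *
c=tuple(np.load('c22wrist.npy',allow_pickle=True))
cr=np.array([(322,327),(410,380),(307,514),(220,457)])/6+[225,165]
def pl(u,v,h):
    o,d=ray(c,u,v);o=RR.T@(o-RO);d=RR.T@d;return (o+d*(h-o[2])/d[2])[:2]
X=np.array([pl(u,v,80) for u,v in cr]);print(X.round(1));e=X[2]-X[1]+X[3]-X[0];print('long-axis dir vs rail x deg',np.degrees(np.arctan2(e[1],e[0])))
E
```

```text
[[ -9.4 -64. ]
 [-10.1 -51.9]
 [ 11.  -51.3]
 [ 10.9 -64. ]]
long-axis dir vs rail x deg 0.7013764796252946
```

Head square across the slot within about 1°, tape on the shoulder, robot clear at 39 s. Handing in.

```bash
python3 -c "
from cell import ctrl
print(ctrl.read_state()['clock']);print(ctrl.finish_job())"
```

```text
39.7
the job is handed in; nothing more can be done
None
```

I moved the steel post from its holder into the rail slot until the flange sat on the face. After a quarter turn I let it go. I then picked up the black tape, left the green look-alikes alone, lowered it over the grip bar onto the shoulder, released it and backed off. I handed the job in at 39.7 s of the 67 s allowed.

**Last checks**
- **Head:** the grip bar, which shares the head's axes, stands about 0.7° from square across the slot, measured in the wrist image. The head itself is hidden inside the rail.
- **Post:** it stands about 58 mm from the rail's centre, towards the robot's right. Flange contact with the rail showed as a force change of about 6 N.
- **Tape:** I felt the shoulder at 25 mm above the rail face, where 26 mm was expected. The side view puts the underside at 25 mm, the wrist at 28 mm and the scene at 22 mm, all within the networks' error of about 4 mm.
- **Other things:** the screwdriver, cone spanner, pliers and green rolls looked undisturbed in the last pictures. The gripper was open and about 40 mm clear of the post top, and the highest force I read was about 9 N.

**What went wrong**
- My first rail fit composed the rotations in the wrong order and disagreed between cameras. With that fixed, all views matched to about 0.5 pixel.
- The first tilt towards the rail stalled near joint 6's lower limit of 0.23 rad. I fitted an arm model to the recorded poses and swung the wrist round to another posture. Joint 6 read down to 0.232 rad on the way, close to its limit, but I saw no reading below it.

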